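# Load sound boxes on an indexed drying stand

## Robot

A 6-joint arm with a two-finger parallel gripper is mounted at the origin on the work surface. World frame = base frame: x ahead of the robot, y to its left, z up, the work surface at z = 0. Lengths are in m, angles in rad, forces in N, time in s.
With the tool pointing down it reaches from about 0.4 to 0.825 m from the base axis. Payload 7 kg.
Tool frame: the origin (TCP) lies between the finger pads; the fingertips stand 17 mm ahead of it and the grasp point (between the pads) lies 2 mm behind it; x points along the fingers, z is the direction in which the jaws open and shut, and the axes are right-handed (so a half turn about x gives the same grasp; the last joint's range is limited). The gripper opens to 88 mm and grips with 3 to 60 N. Pads are 19 mm wide; open, the fingers measure 130 mm over their backs; the gripper's body (78 mm by 193 mm) begins 47 mm behind the grasp point.
Start: joints at [-0.946, 0.359, 0.012, 0, -1.224, -0.288], TCP at [0.223, -0.637, 0.244] pointing down, gripper open.
Joint ranges: [-3.07, 3.07], [-1.43, 2.12], [-1.02, 1.25], [-3.03, 1.67], [-3.05, -0], [-3.03, 3.03]. Speed limits (rad/s): [2.39, 2.39, 3.01, 3.14, 3.14, 3.14].

## Interface

Orientations are given as [roll, pitch, yaw] about the fixed x, y, z axes, in that order (R = Rz(yaw) Ry(pitch) Rx(roll)).
In Python, from station import * gives the robot as it stands.
- The arm moves only by the tool step_arm, never from a script. Its argument "deltas" is a list of rows, each a list of 5 numbers: the shift along the tool's x, y, z in cm, then the turn about the tool's x in degrees, then the closure, from 0 (fully open) to 1 (shut). In form: [[dx, dy, dz, roll, fingers], ...]. A call has exactly 10 rows; each row is the pose to reach, as a shift and turn from the pose commanded when the call began, along the tool's axes at that moment; what a row does not reach only later rows make up. A row lasts 1/12 s, in which the tool goes at most 41.7 mm and 7.16 degrees, less where a joint would pass 70% of its speed; a pose out of reach is approached as far as the arm can. A call with a gripper value outside its range is refused whole. The fingers move at their own pace and stop on an object; "squeeze" is the grip in N (left out, the last holds). Time passes only in rows, so rows that repeat a pose let the fingers close, or fill a call up. It gives the time, the measured TCP pose, the force and the opening at its end, in the units of the state.
- get_state(): the state, without advancing time (a new reading comes with each control period).
- grab_frame(name): name is "scene" or "side" or "wrist"; returns a dict with "pixels" (384x512x3 uint8, red, green, blue), "range_z" (384x512 float32, m along the optical axis (not along the pixel's ray), 0 where there is no reading), "fx", "fy", "cx", "cy" (pixels), "k1" (the pictures are not rectified: a ray, as slopes to the right and down, at radius r is drawn at 1 + k1 r^2 times it, then the intrinsics apply), "view" (4x4, takes a point from world to camera coordinates); the wrist camera has in their place "hand_eye" (4x4, takes a point from camera to tool coordinates, whose origin is the TCP and whose axes are the tool frame's). Camera axes: x right, y down, z forward; pixel columns grow to the right and rows downward; lengths in m; the calibration is good to about 2 mm. A picture is of the moment at which its call begins: read the wrist's pose just before it.
- job_done(): hands the job in, once; it reports no verdict.
Trained networks look in the newest picture that a camera, given by its name, has taken for a name from the list of things; names that differ only in an ending like _2 or _b are one class to them, and where a whole thing is asked for, a point or a joint stands for the part that bears it (a point fixed in the world has none). Each returns a list of dicts, best first, with "conf" (0 to 1); they miss things now and then, are a little off and sometimes report something else, mostly with a low value. They report only what shows in the picture. A call takes as long as a camera call. They do not tell look-alikes from the thing itself.
- boxes_of(thing, camera): "extent" ([left, top, right, bottom] in pixels, round what is visible of it).
- masks_of(thing, camera): "mask" (384x512 bool, what is visible of it) and "extent" ([left, top, right, bottom] in pixels, round what is visible of it).
The state is a dict: "t": time; "q": joint angles; "qd": joint speeds; "joint_efforts": joint torques, N m; "eef_pos": TCP position; "ee_rot": TCP orientation; "force": force on the tool from outside, world axes, zero at the start; "moment": the same for the moment, N m; "width": finger opening in m.
Only numpy, scipy, OpenCV 4.12 (cv2) and the standard library are available. Lean on these libraries where they do the work, as an engineer would, in place of code of your own. Each camera call takes 0.05 s, during which the arm holds its last target.

## Task

Turn the indexing drying stand until its spring plunger locks in a hole, then put every sound box lying on the bench mouth-down over a peg, standing on the deck, loading only the peg at the brass pointer and only while the stage is locked. After each box pull the plunger, turn the stage on and let the plunger lock in another hole, so that at the end the stage is locked and no box is at the pointer. The boxes are thin: grip them lightly, and set them down gently on the deck, neither dropped nor rammed.

Things in the scene. Friction and masses are not known exactly. Their poses are not given: they have to be found in the camera images.
- stand_axis (a point): Centre of the drying stand, on the stage's vertical axis, at the top of its deck (50 mm above the bench). The stand: a fixed round grey base (290 mm across) with a steel index ring, and on it a round plywood deck, 230 mm across, that turns either way with slight friction. Axes are the fixed base's: -x points to the brass pointer, roughly at the robot.
- loading_place (a point): Fixed point of the base, 75 mm from the axis towards the brass pointer (a small brass post with a finger, 58 mm high, 175 mm from the axis), at deck-top height. When the stage is locked one of the pegs stands on this point: that is the peg at the pointer.
- peg0 (a point): Foot of peg 0 on the deck top: an upright wooden peg 30 mm in diameter, 63 mm high with a rounded top; four of them, 90 degrees apart, 75 mm from the axis. Turns with the stage.
- peg1 (a point): Foot of peg 1 on the deck top: an upright wooden peg 30 mm in diameter, 63 mm high with a rounded top; four of them, 90 degrees apart, 75 mm from the axis. Turns with the stage.
- peg2 (a point): Foot of peg 2 on the deck top: an upright wooden peg 30 mm in diameter, 63 mm high with a rounded top; four of them, 90 degrees apart, 75 mm from the axis. Turns with the stage.
- peg3 (a point): Foot of peg 3 on the deck top: an upright wooden peg 30 mm in diameter, 63 mm high with a rounded top; four of them, 90 degrees apart, 75 mm from the axis. Turns with the stage.
- stage (a joint): Angle of the stage about the vertical (rad), growing anticlockwise seen from above; it turns within +/-7 rad. The plunger's four holes are at 0 and every pi/2 from it (… -pi/2, 0, pi/2, pi …), where a peg stands at the pointer. It starts between two holes, unlocked.
- plunger (a joint): Lift of the index plunger (m): 0 = home in a hole, stage locked; about 0.009 = its pin rides on the ring, stage free; 0.018 = fully pulled. A spring drives it down (4.5 N at 0, 7 N at full pull; plunger 0.1 kg). Lift it above 0.010 to leave a hole; let go within about 2 mm (0.015 rad) of a hole it drops in by itself.
- knob (a point): Centre of the plunger's black knob: an upright cylinder 28 mm across, 40 mm high; 100 mm above the bench when home (it rises with the plunger). Carried by the stage on a metal lug 125 mm from the axis, 45 degrees from the pegs on either side. Gripped, it is pulled straight up and, carried round the axis, turns the stage. Loaded boxes near it reach 126 mm above the bench.
- center_a (a point): Centre of a thin hollow pale-wood box, 76 long, 56 x 56 mm square, about 80 g, open at one end (mouth); walls 4 mm, inside 48 x 48, 72 mm deep. x points out of the mouth. It starts lying, mouth roughly away from the robot; over a peg (x down) its centre is 88 mm above the bench. Limits: 100 N from the fingers (both pads added), pressed on the stage 30 N. May be absent.
- center_b (a point): Centre of a thin hollow pale-wood box, 76 long, 56 x 56 mm square, about 80 g, open at one end (mouth); walls 4 mm, inside 48 x 48, 72 mm deep. x points out of the mouth. It starts lying, mouth roughly away from the robot; over a peg (x down) its centre is 88 mm above the bench. Limits: 100 N from the fingers (both pads added), pressed on the stage 30 N. May be absent.
- center_c (a point): Centre of a thin hollow pale-wood box, 76 long, 56 x 56 mm square, about 80 g, open at one end (mouth); walls 4 mm, inside 48 x 48, 72 mm deep. x points out of the mouth. It starts lying, mouth roughly away from the robot; over a peg (x down) its centre is 88 mm above the bench. Limits: 100 N from the fingers (both pads added), pressed on the stage 30 N. May be absent.
Not all that is in view belongs to the job. What is shaped like the part that bears center_c but pink or turquoise is not meant.

How it is judged:
By the outcome, as a careful person would: the job done as asked, in the order asked, and still so for the second after the job is handed in, with the robot touching nothing.
Of box_a, box_b, box_c only 2 to 3 are there at a start; the rules pass over those that are not, and their reading is None.
At some moment in a run one of box_a, box_b, box_c may be knocked a few centimetres aside while the robot is not near it.
It also fails if it takes over 210 s, if anything falls off the work surface, if the arm or the gripper's body presses on something with over 40 N, if the wrist force passes 120 N, or if a joint passes its speed limit or range.

## Working session

There is one attempt and no reset: what is moved stays moved. The work goes in short steps, Python scripts to look and compute and a tool call to move; the robot and the scene stay as the last step left them, time stands still between calls to the robot, and variables do not carry over. Pictures are saved under pics/ and viewed, and the job is handed in when it is done.

Besides the shell and the picture viewer there is one more tool, called after "Call:" as name(argument=value, ...), one argument or row to a line, values as JSON. step_arm: Moves the arm, as the interface text tells. Its arguments: {"type":"object","properties":{"deltas":{"type":"array"},"squeeze":{"type":"number"}},"required":["deltas"]}

```bash
ls; mkdir -p pics; python3 - <<'E'
from station import *
import cv2,numpy as np
s=get_state();print({k:np.round(v,3) for k,v in s.items()})
for n in ("scene","side","wrist"):
    f=grab_frame(n);cv2.imwrite(f"pics/{n}0.png",f["pixels"][:,:,::-1])
    print(n,{k:np.round(v,4).tolist() for k,v in f.items() if k not in("pixels","range_z")})
E
```

```text
pics
{'t': np.float64(0.0), 'q': array([-0.946,  0.359,  0.011, -0.   , -1.224, -0.288]), 'qd': array([ 0.   , -0.001, -0.   , -0.001,  0.001,  0.   ]), 'joint_efforts': array([ 1.0000e-03, -5.8272e+01,  2.9305e+01,  6.9970e+00,  7.0000e-03,
       -0.0000e+00]), 'eef_pos': array([ 0.223, -0.637,  0.243]), 'ee_rot': array([0.103, 1.569, 2.01 ]), 'force': array([-0.304, -0.12 , -0.541]), 'moment': array([0.015, 0.017, 0.   ]), 'width': np.float64(0.087)}
scene {'fx': 446.227, 'fy': 446.227, 'cx': 254.3586, 'cy': 195.4991, 'k1': -0.0702, 'view': [[0.4373, 0.8993, 0.0024, -0.2043], [0.7402, -0.3584, -0.5688, -0.3271], [-0.5107, 0.2505, -0.8224, 1.7102], [0.0, 0.0, 0.0, 1.0]]}
side {'fx': 386.2601, 'fy': 386.2601, 'cx': 258.0195, 'cy': 190.9426, 'k1': 0.0365, 'view': [[-0.813, -0.582, 0.0185, 0.3732], [-0.4658, 0.631, -0.6204, 0.3011], [0.3494, -0.513, -0.7841, 1.1263], [0.0, 0.0, 0.0, 1.0]]}
wrist {'fx': 316.3815, 'fy': 316.3815, 'cx': 254.8632, 'cy': 194.1185, 'k1': -0.0848, 'hand_eye': [[0.0002, -0.2929, 0.9561, -0.1403], [-0.0004, -0.9561, -0.2929, 0.0789], [1.0, -0.0003, -0.0003, 0.0001], [0.0, 0.0, 0.0, 1.0]]}
```

View pics/scene0.png

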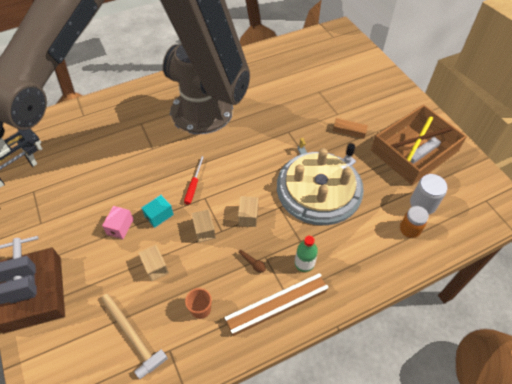

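View pics/side0.png

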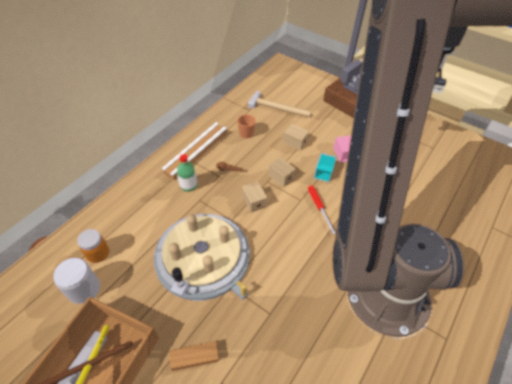

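View pics/wrist0.png

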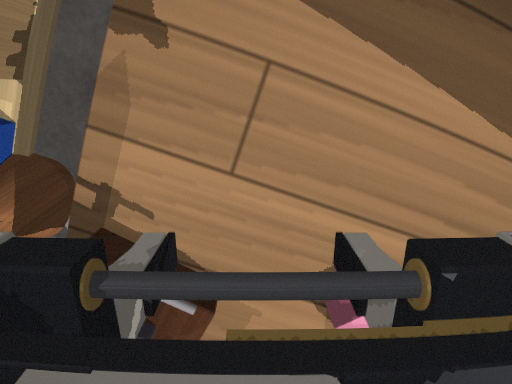

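The scene shows three pale boxes at about (204,223), (248,210) and (152,261) px. The stand is at (320,185), its knob at (350,150) and the pointer at (302,147). The pink and turquoise boxes are decoys. I'll measure next.

```bash
cat > h.py <<'E'
from station import *
import cv2,numpy as np
from scipy.spatial.transform import Rotation as Ro
def cloud(f,Tw=None):
    h,w=f["range_z"].shape
    u,v=np.meshgrid(np.arange(w),np.arange(h))
    K=np.array([[f["fx"],0,f["cx"]],[0,f["fy"],f["cy"]],[0,0,1.]])
    p=np.stack([u,v],-1).reshape(-1,1,2).astype(np.float64)
    n=cv2.undistortPoints(p,K,np.array([f["k1"],0,0,0.])).reshape(h,w,2)
    z=f["range_z"].astype(float)
    P=np.stack([n[...,0]*z,n[...,1]*z,z],-1)
    if Tw is None: Tw=np.linalg.inv(f["view"])
    W=P@Tw[:3,:3].T+Tw[:3,3]
    W[z<=0]=np.nan
    return W
def toolT():
    s=get_state();T=np.eye(4);T[:3,:3]=Ro.from_euler('xyz',s["ee_rot"]).as_matrix();T[:3,3]=s["eef_pos"];return T
def wristcloud():
    T=toolT();f=grab_frame("wrist");return f,cloud(f,T@np.array(f["hand_eye"]))
def save(f,n): cv2.imwrite("pics/"+n,f["pixels"][:,:,::-1])
def info():
    s=get_state();T=toolT()
    print("t",round(float(s["t"]),2),"p",np.round(s["eef_pos"],4),"xaxis",np.round(T[:3,0],3),"y",np.round(T[:3,1],3),"z",np.round(T[:3,2],3),"F",np.round(s["force"],1),"w",round(float(s["width"]),4),"q",np.round(s["q"],2))
def delta(target):  # world target -> tool cm
    T=toolT();print("delta cm",np.round(T[:3,:3].T@(np.array(target)-T[:3,3])*100,2))
E
python3 - <<'E'
from h import *
info()
for cam in("scene","side"):
    f=grab_frame(cam);W=cloud(f)
    for th in("center_a","knob","peg0","stage","loading_place"):
        try: r=masks_of(th,cam)
        except Exception as e: print(th,e);continue
        for m in r:
            if m["conf"]<.3: continue
            P=W[m["mask"]];P=P[~np.isnan(P[:,0])]
            print(cam,th,round(m["conf"],2),np.round(m["extent"]),np.round(np.median(P,0),3),np.round(P.min(0),3),np.round(P.max(0),3))
    # base disk: fit deck
    d=(W[...,2]>0.040)&(W[...,2]<0.056)
E
```

```text
t 0.15 p [ 0.2229 -0.6368  0.2429] xaxis [-0.001  0.001 -1.   ] y [-0.944 -0.33   0.   ] z [-0.33   0.944  0.001] F [-0.3 -0.3 -0.4] w 0.0878 q [-0.95  0.36  0.01 -0.   -1.22 -0.29]
scene center_a 0.88 [103. 204. 135. 240.] [ 0.38  -0.428  0.052] [ 0.286 -0.482 -0.004] [ 0.418 -0.379  0.063]
scene center_a 0.87 [140. 197. 173. 227.] [ 0.399 -0.304  0.053] [ 0.349 -0.348 -0.005] [ 0.423 -0.255  0.063]
scene center_a 0.7 [240. 197. 257. 229.] [ 0.521 -0.048  0.054] [ 0.466 -0.087 -0.003] [ 0.557 -0.007  0.062]
scene center_a 0.67 [189. 210. 221. 245.] [ 0.51  -0.193  0.055] [ 0.424 -0.225 -0.005] [ 0.54  -0.158  0.063]
scene center_a 0.59 [140. 244. 170. 279.] [ 0.565 -0.372  0.054] [ 0.511 -0.4   -0.002] [ 0.592 -0.344  0.063]
scene center_a 0.43 [287. 144. 354. 212.] [0.519 0.22  0.051] [ 0.399  0.104 -0.002] [0.631 0.421 0.133]
scene knob 0.63 [345. 143. 353. 158.] [0.491 0.334 0.117] [ 0.403  0.325 -0.   ] [0.501 0.399 0.133]
scene peg0 0.77 [285. 144. 355. 211.] [0.519 0.22  0.051] [0.404 0.104 0.   ] [0.632 0.393 0.133]
scene peg0 0.51 [193. 210. 215. 242.] [ 0.509 -0.192  0.055]
[... 722 characters left out ...]
268. 209.] [ 0.496 -0.034  0.056] [ 0.462 -0.082 -0.   ] [ 0.548 -0.002  0.063]
side center_a 0.67 [287. 124. 310. 148.] [ 0.541 -0.356  0.053] [ 0.509 -0.406 -0.001] [ 0.587 -0.341  0.062]
side center_a 0.52 [335. 136. 351. 161.] [ 0.375 -0.419  0.054] [ 0.347 -0.481  0.001] [ 0.431 -0.382  0.063]
side knob 0.42 [170. 269. 184. 284.] [0.479 0.344 0.125] [0.469 0.328 0.024] [0.528 0.355 0.133]
side peg0 0.69 [166. 215. 241. 292.] [0.498 0.23  0.051] [0.4   0.103 0.018] [0.631 0.367 0.133]
side stage 0.78 [160. 215. 241. 297.] [0.498 0.23  0.051] [0.4   0.098 0.016] [0.642 0.367 0.133]
side loading_place 0.59 [157. 215. 252. 303.] [0.482 0.243 0.049] [ 0.323  0.065 -0.004] [0.67  0.367 0.133]
```

```bash
cat >> h.py <<'E'
def clean(Z): return Z[~np.isnan(Z).any(-1)]
def boxes():
    "boxes lying/standing on bench: top face rects, merged from scene+side"
    out=[]
    for cam in("scene","side"):
        f=grab_frame(cam);W=cloud(f);px=f["pixels"].astype(int)
        hsv=cv2.cvtColor(f["pixels"],cv2.COLOR_RGB2HSV)
        for m in masks_of("center_a",cam):
            if m["conf"]<.3: continue
            mk=cv2.dilate(m["mask"].astype(np.uint8),np.ones((5,5)))>0
            c=np.median(px[m["mask"]],0)
            if not(c[0]>c[1]>c[2] and c[0]-c[2]<140): continue
            P=clean(W[mk]);
            if len(P)<30: continue
            top=np.percentile(P[:,2],90)
            Q=P[(P[:,2]>top-.010)&(P[:,2]<top+.012)]
            r=cv2.minAreaRect((Q[:,:2]*1000).astype(np.float32))
            out.append((cam,r,top))
            print(cam,round(m["conf"],2),np.round(m["extent"]).astype(int),"ctr",np.round(r[0],0),"size",np.round(r[1],0),"ang",round(r[2],1),"top",round(top,3))
    return out
E
python3 - <<'E'
from h import *
boxes()
for cam in("scene","side"):
    f=grab_frame(cam);W=cloud(f)
    near=np.hypot(W[...,0]-.516,W[...,1]-.22)<.2
    d=clean(W[near&(W[...,2]>0.044)&(W[...,2]<0.057)])
    d=d[np.hypot(d[:,0]-.516,d[:,1]-.22)<.13]
    print(cam,"deck n",len(d),cv2.minEnclosingCircle((d[:,:2]*1000).astype(np.float32)),np.percentile(d,[1,99],axis=0).round(3).tolist(), "z",np.median(d[:,2]))
    hi=near&(W[...,2]>0.098)&(W[...,2]<.15)
    n,l,st,ce=cv2.connectedComponentsWithStats(hi.astype(np.uint8))
    for i in range(1,n):
        if st[i,4]<8: continue
        P=clean(W[l==i]);print(" hi",st[i,4],ce[i].round(),P.mean(0).round(3),P[:,2].max().round(3),np.median(f["pixels"][l==i],0))
    po=near&(W[...,2]>0.04)&(np.hypot(W[...,0]-.516,W[...,1]-.22)>.15)
    n,l,st,ce=cv2.connectedComponentsWithStats(po.astype(np.uint8))
    for i in range(1,n):
        if st[i,4]<5: continue
        P=clean(W[l==i]);print(" post",st[i,4],ce[i].round(),P.mean(0).round(3),P[:,2].max().round(3),np.median(f["pixels"][l==i],0))
    save(f,cam+"1.png")
    a=f["pixels"][110:250,250:400] if cam=="scene" else f["pixels"][190:320,130:280]
    cv2.imwrite(f"pics/{cam}1z.png",cv2.resize(a,None,fx=4,fy=4,interpolation=cv2.INTER_CUBIC)[:,:,::-1])
E
```

```text
scene 0.91 [143 246 170 280] ctr [ 553. -373.] size [83. 54.] ang 2.6 top 0.057
scene 0.7 [239 196 257 226] ctr [509. -43.] size [56. 83.] ang 60.2 top 0.058
scene 0.68 [190 207 216 244] ctr [ 497. -191.] size [56. 79.] ang 80.4 top 0.058
scene 0.48 [284 143 357 210] ctr [511. 248.] size [136. 198.] ang 13.7 top 0.091
side 0.83 [284 126 309 148] ctr [ 549. -374.] size [78. 61.] ang 4.7 top 0.059
side 0.79 [243 186 270 210] ctr [507. -45.] size [57. 79.] ang 59.0 top 0.059
scene deck n 2518 ((515.0978393554688, 224.6388702392578), 122.64483642578125) [[0.408, 0.109, 0.045], [0.627, 0.332, 0.056]] z 0.050116734558481424
 hi 84 [350. 148.] [0.489 0.335 0.12 ] 0.133 [34.  32.5 33. ]
 hi 62 [323. 152.] [0.455 0.254 0.108] 0.117 [186.  150.  106.5]
 hi 63 [299. 168.] [0.481 0.152 0.108] 0.117 [199. 163. 116.]
 hi 69 [347. 172.] [0.559 0.28  0.108] 0.116 [173. 141. 100.]
 hi 70 [323. 189.] [0.584 0.178 0.108] 0.117 [169.5 139.5 100. ]
 post 32 [303. 141.] [0.346 0.246 0.055] 0.061 [193.5 151.5  77.5]
side deck n 3382 ((512.7783813476562, 225.84176635742188), 123.62908935546875) [[0.405, 0.11, 0.045], [0.622, 0.327, 0.056]] z 0.05018747838349358
 hi 78 [191. 218.] [0.577 0.183 0.109] 0.116 [192.  159.5 122.5]
 hi 90 [223. 229.] [0.474 0.157 0.109] 0.12 [211.  181.  141.5]
 hi 87 [173. 248.] [0.55  0.287 0.108] 0.117 [189. 161. 124.]
 hi 89 [207. 260.] [0.447 0.261 0.108] 0.114 [205. 175. 136.]
 hi 130 [176. 274.] [0.481 0.344 0.122] 0.131 [55.5 52.  53. ]
 post 52 [241. 287.] [0.342 0.249 0.053] 0.062 [189. 167. 101.]
```

View pics/scene1z.png

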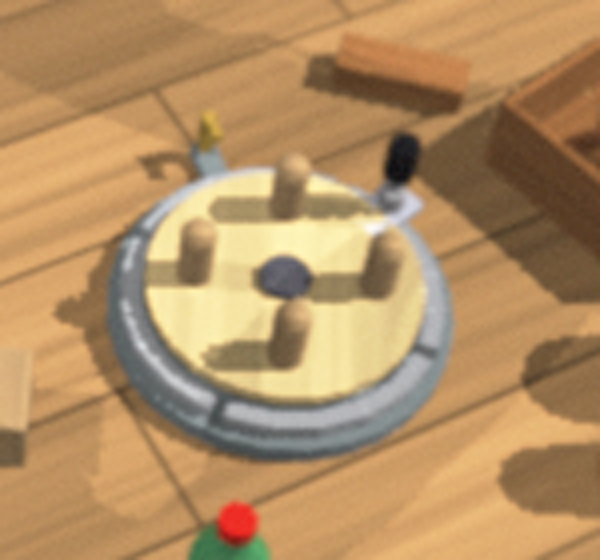

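View pics/side1z.png

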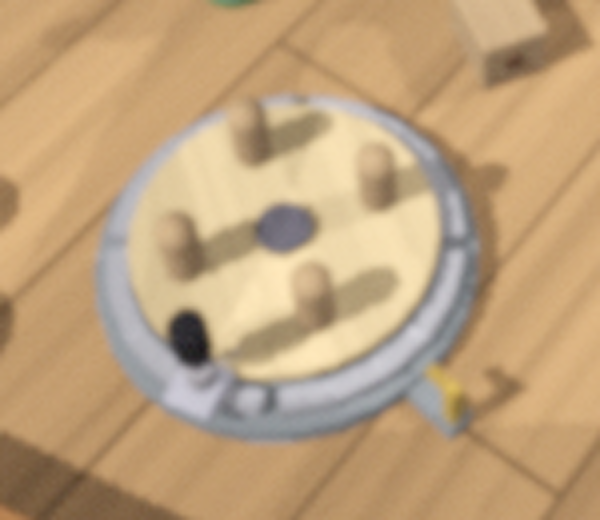

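```bash
python3 - <<'E'
from h import *
a=cv2.imread("pics/scene1.png")[185:290,130:270];b=cv2.imread("pics/side1.png")[115:220,230:370]
cv2.imwrite("pics/bz.png",cv2.resize(np.vstack([a,b]),None,fx=2.8,fy=2.8,interpolation=cv2.INTER_CUBIC) if 0 else np.hstack([cv2.resize(a,(400,300)),cv2.resize(b,(400,300))]))
E
```

```text
(no output)
```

View pics/bz.png

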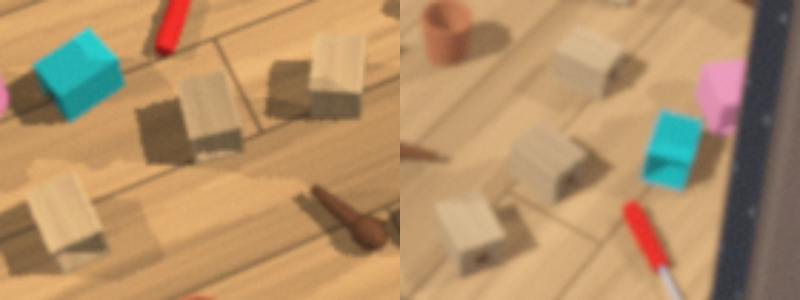

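The boxes lie with their closed ends towards the robot and their mouths away. The stand's centre is at about (.516,.219), the pointer bearing at 170.6° and the knob at 104.4°, so the stage has to turn about +21°. I'll move towards the knob now.

Call:
step_arm(
  deltas=[
    [0,-3.1,2.7,-7,0.4],
    [0,-6.2,5.4,-14,0.4],
    [0,-9.3,8.1,-21,0.4],
    [0,-12.4,10.8,-28,0.4],
    [0,-15.5,13.5,-35,0.4],
    [0,-18.6,16.2,-42,0.4],
    [0,-21.7,18.9,-49,0.4],
    [0,-24.8,21.6,-56,0.4],
    [0,-27.9,24.3,-63,0.4],
    [0,-31,27,-70,0.4],
  ],
)

```text
t: 1.88
eef_pos: [0.427, -0.2779, 0.244]
ee_rot: [2.913, 1.57, -0.235]
force: [1.2, 0.3, 0.2]
width: 0.0529
```

```bash
python3 - <<'E'
from h import *
info();delta([.484,.3395,.243])
E
```

```text
t 1.88 p [ 0.427  -0.2779  0.244 ] xaxis [ 0.001 -0.    -1.   ] y [-0.006 -1.     0.   ] z [-1.     0.006 -0.001] F [1.2 0.3 0.2] w 0.0529 q [-0.19  0.08 -0.35  0.   -1.14  0.18]
delta cm [  0.09 -61.78  -5.32]
```

Call:
step_arm(
  deltas=[
    [0,-4,-0.3,-3,0.4],
    [0,-8,-0.7,-6,0.4],
    [0,-12,-1,-9,0.4],
    [0,-16,-1.4,-12,0.4],
    [0,-20,-1.7,-15,0.4],
    [0,-24,-2.1,-18,0.4],
    [0,-28,-2.4,-20,0.4],
    [0,-32,-2.7,-20,0.4],
    [0,-36,-3.1,-20,0.4],
    [0,-40,-3.4,-20,0.4],
  ],
)

```text
t: 2.72
eef_pos: [0.4651, 0.1219, 0.2441]
ee_rot: [-2.908, 1.57, 0.571]
force: [1.4, -0.5, 0.3]
width: 0.0526
```

```bash
python3 - <<'E'
from h import *
info();delta([.484,.3395,.243])
f,W=wristcloud();save(f,"w1.png")
for m in masks_of("knob","wrist")[:2]:
    P=clean(W[m["mask"]]);print(m["conf"],np.round(m["extent"]),np.median(P,0).round(3),P.min(0).round(3),P.max(0).round(3))
E
```

```text
t 2.72 p [0.4651 0.1219 0.2441] xaxis [ 0.001  0.001 -1.   ] y [ 0.331 -0.944 -0.   ] z [-0.944 -0.331 -0.001] F [ 1.4 -0.5  0.3] w 0.0526 q [ 0.67  0.03 -0.4   0.   -1.14 -0.33]
delta cm [  0.13 -19.91  -8.99]
0.52 [ 78. 104. 308. 329.] [0.517 0.163 0.049] [ 0.358  0.074 -0.002] [0.663 0.367 0.297]
```

View pics/w1.png

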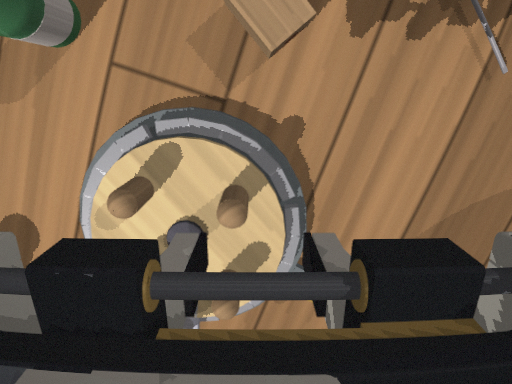

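```bash
python3 - <<'E'
from h import *
f,W=wristcloud()
for u,v in((151,128),(149,133),(293,200),(299,201)):
    p=W[v,u];print((u,v),p.round(4),np.degrees(np.arctan2(p[1]-.219,p[0]-.516)).round(1),np.hypot(p[1]-.219,p[0]-.516).round(3))
cv2.imwrite("pics/w1z.png",cv2.resize(f["pixels"][95:330,75:310],None,fx=2.5,fy=2.5,interpolation=cv2.INTER_CUBIC)[:,:,::-1])
E
```

```text
(151, 128) [0.5948 0.1203 0.0192] -51.4 0.126
(149, 133) [0.5914 0.1235 0.034 ] -51.7 0.122
(293, 200) [0.41   0.1465 0.0203] -145.6 0.128
(299, 201) [0.4024 0.1455 0.0194] -147.1 0.135
```

View pics/w1z.png

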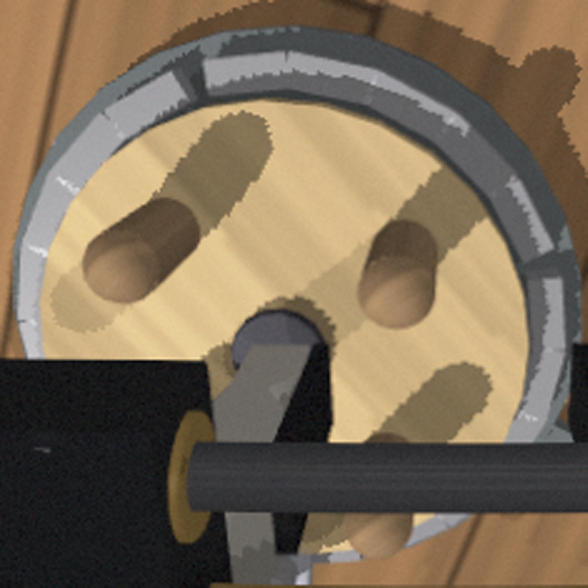

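Call:
step_arm(
  deltas=[
    [0,-4,-1.8,0,0.4],
    [0,-8,-3.6,0,0.4],
    [0,-12,-5.4,0,0.4],
    [0,-16,-7.2,0,0.4],
    [0,-19.9,-9,0,0.4],
    [0,-19.9,-9,0,0.4],
    [2,-19.9,-9,0,0.4],
    [4,-19.9,-9,0,0.4],
    [6,-19.9,-9,0,0.4],
    [6,-19.9,-9,0,0.4],
  ],
)

```text
t: 3.7
eef_pos: [0.483, 0.3348, 0.1796]
ee_rot: [0.405, 1.564, -2.402]
force: [0.4, -0.9, -0.1]
width: 0.0524
```

```bash
python3 - <<'E'
from h import *
info();delta([.485,.3395,.108])
f,W=wristcloud();save(f,"w2.png")
E
```

```text
t 3.7 p [0.483  0.3348 0.1796] xaxis [-0.005 -0.004 -1.   ] y [ 0.329 -0.944  0.003] z [-0.944 -0.329  0.006] F [ 0.4 -0.9 -0.1] w 0.0524 q [ 0.94  0.27 -0.27 -0.   -1.04 -0.6 ]
delta cm [ 7.15 -0.4  -0.39]
```

View pics/w2.png

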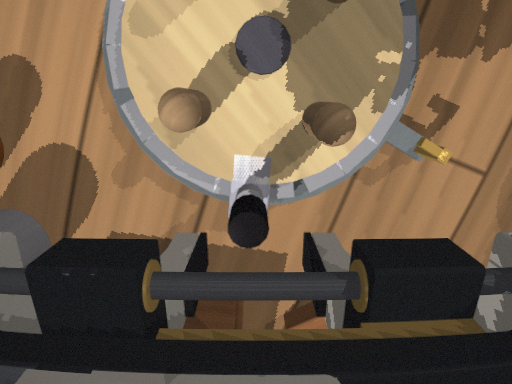

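The wrist view shows the knob at (248,222), centred between the open fingers. I'll descend and cage it.

Call:
step_arm(
  deltas=[
    [2,-0.2,-0.2,0,0.4],
    [4,-0.4,-0.3,0,0.4],
    [6,-0.4,-0.3,0,0.4],
    [7.1,-0.4,-0.3,0,0.4],
    [7.1,-0.4,-0.3,0,0.4],
    [7.1,-0.4,-0.3,0,0.5],
    [7.1,-0.4,-0.3,0,0.58],
    [7.1,-0.4,-0.3,0,0.58],
    [7.1,-0.4,-0.3,0,0.58],
    [7.1,-0.4,-0.3,0,0.58],
  ],
  squeeze=10,
)

```text
t: 4.58
eef_pos: [0.4863, 0.3424, 0.1135]
ee_rot: [-2.596, 1.569, 0.882]
force: [-0.1, 0.1, 0.1]
width: 0.0368
```

```bash
python3 - <<'E'
from h import *
info()
f,W=wristcloud();save(f,"w3.png")
C=np.array([.516,.219])
T=toolT()
for a in(105,110,115,120,123,126,129,131):
    r=np.radians(a);p=np.array([*(C+.1245*np.array([np.cos(r),np.sin(r)])),.108]);print(a,np.round(T[:3,:3].T@(p-T[:3,3])*100,2))
E
```

```text
t 4.58 p [0.4863 0.3424 0.1135] xaxis [ 0.001  0.001 -1.   ] y [ 0.331 -0.944 -0.001] z [-0.944 -0.331 -0.001] F [-0.1  0.1  0.1] w 0.0368 q [ 0.94  0.34 -0.34  0.   -0.89 -0.61]
105 [0.52 0.21 0.33]
110 [0.52 0.18 1.41]
115 [0.52 0.24 2.5 ]
120 [0.52 0.39 3.57]
123 [0.52 0.53 4.21]
126 [0.52 0.7  4.84]
129 [0.52 0.9  5.46]
131 [0.52 1.06 5.86]
```

View pics/w3.png

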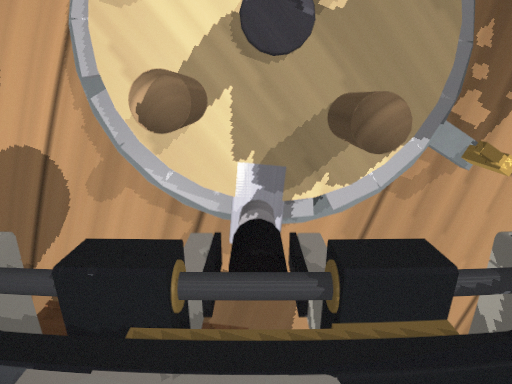

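Call:
step_arm(
  deltas=[
    [0.3,0.2,0.4,0,0.58],
    [0.4,0.2,0.8,-1,0.58],
    [0.4,0.2,1.2,-2,0.58],
    [0.4,0.2,1.6,-4,0.58],
    [0.4,0.2,2,-6,0.58],
    [0.4,0.2,2.4,-7,0.58],
    [0.4,0.3,2.8,-8,0.58],
    [0.4,0.4,3.2,-9,0.58],
    [0.4,0.4,3.6,-10,0.58],
    [0.4,0.5,4,-10,0.58],
  ],
)

```text
t: 5.47
eef_pos: [0.4512, 0.3265, 0.1097]
ee_rot: [-2.782, 1.565, 0.874]
force: [3.4, 7.6, -0.6]
width: 0.0367
```

```bash
cat >> h.py <<'E'
C0=np.array([.516,.219])
def stand(pr=True):
    kk=[]
    pegs=[]
    for cam in("scene","side"):
        f=grab_frame(cam);W=cloud(f)
        near=np.hypot(W[...,0]-C0[0],W[...,1]-C0[1])<.16
        px=f["pixels"].astype(int)
        k=near&(W[...,2]>.085)&(W[...,2]<.145)&(px.max(-1)<80)&(np.hypot(W[...,0]-C0[0],W[...,1]-C0[1])>.1)
        P=clean(W[k])
        if len(P): c=np.median(P,0);print(cam,"knob n",len(P),c.round(3),"top",np.percentile(P[:,2],[80,95]).round(3))
        hi=near&(W[...,2]>0.098)&(W[...,2]<.12)&(px[...,0]>100)
        n,l,st,ce=cv2.connectedComponentsWithStats(hi.astype(np.uint8))
        for i in range(1,n):
            if st[i,4]<15: continue
            p=clean(W[l==i]).mean(0);d=p[:2]-C0;print(cam," peg?",st[i,4],p.round(3),"ang",np.degrees(np.arctan2(d[1],d[0])).round(1),"r",np.hypot(*d).round(3))
E
python3 - <<'E'
from h import *
info();stand()
C=C0;T=toolT()
for a in(120,123,126,128,130,132):
    r=np.radians(a);p=np.array([*(C+.1245*np.array([np.cos(r),np.sin(r)])),.108]);print(a,np.round(T[:3,:3].T@(p-T[:3,3])*100,2))
E
```

```text
t 5.47 p [0.4512 0.3265 0.1097] xaxis [ 0.004  0.005 -1.   ] y [ 0.492 -0.871 -0.002] z [-0.871 -0.492 -0.006] F [ 3.4  7.6 -0.6] w 0.0367 q [ 0.98  0.29 -0.43  0.   -0.85 -0.46]
scene knob n 88 [0.46  0.32  0.118] top [0.128 0.133]
scene  peg? 19 [0.48  0.334 0.108] ang 107.4 r 0.121
scene  peg? 59 [0.448 0.237 0.108] ang 165.0 r 0.071
scene  peg? 65 [0.541 0.288 0.108] ang 70.1 r 0.074
scene  peg? 65 [0.498 0.144 0.108] ang -103.3 r 0.077
scene  peg? 73 [0.592 0.196 0.107] ang -17.1 r 0.079
120 [ 0.11  0.01 -0.45]
123 [0.11 0.04 0.2 ]
126 [0.11 0.1  0.85]
128 [0.11 0.15 1.28]
130 [0.1  0.23 1.71]
132 [0.1  0.31 2.14]
```

Call:
step_arm(
  deltas=[
    [0,0,0.15,0,0.58],
    [0,0,0.3,0,0.58],
    [0,0,0.45,0,0.58],
    [0,0.1,0.6,0,0.58],
    [0,0.1,0.75,0,0.58],
    [0,0.1,0.9,0,0.58],
    [0,0.1,1.0,0,0.58],
    [0,0.1,1.1,0,0.58],
    [0,0.1,1.2,0,0.58],
    [0,0.1,1.2,0,0.58],
  ],
)

```text
t: 6.4
eef_pos: [0.4396, 0.317, 0.1084]
ee_rot: [0.423, 1.57, -2.207]
force: [0.4, -0.0, 0.6]
width: 0.0373
```

```bash
python3 - <<'E'
from h import *
info();stand()
E
```

```text
t 6.4 p [0.4396 0.317  0.1084] xaxis [-0.    -0.001 -1.   ] y [ 0.489 -0.872  0.   ] z [-0.872 -0.489  0.001] F [ 0.4 -0.   0.6] w 0.0373 q [ 0.99  0.27 -0.46 -0.   -0.84 -0.48]
scene knob n 90 [0.448 0.313 0.115] top [0.122 0.129]
scene  peg? 15 [0.42  0.295 0.109] ang 141.8 r 0.122
scene  peg? 19 [0.469 0.324 0.107] ang 114.2 r 0.115
scene  peg? 60 [0.446 0.229 0.107] ang 172.1 r 0.071
scene  peg? 60 [0.532 0.29  0.108] ang 77.2 r 0.073
scene  peg? 69 [0.508 0.142 0.108] ang -95.9 r 0.077
scene  peg? 71 [0.594 0.204 0.108] ang -10.7 r 0.079
side  peg? 69 [0.503 0.147 0.11 ] ang -100.1 r 0.073
```

Call:
step_arm(
  deltas=[
    [0,0,0.05,0,0.58],
    [0,0,0.1,0,0.58],
    [0,0,0.15,0,0.58],
    [0,0,0.2,0,0.58],
    [0,0,0.25,0,0.58],
    [0,0,0.3,0,0.58],
    [0,0,0.3,0,0.58],
    [0,0,0.3,0,0.58],
    [0,0,0.3,0,0.58],
    [0,0,0.3,0,0.58],
  ],
)

```text
t: 7.33
eef_pos: [0.4385, 0.3168, 0.1087]
ee_rot: [-3.027, 1.568, 0.626]
force: [7.8, 1.3, -5.9]
width: 0.0365
```

```bash
python3 - <<'E'
from h import *
info();stand()
f,W=wristcloud();save(f,"w4.png")
E
```

```text
t 7.33 p [0.4385 0.3168 0.1087] xaxis [ 0.002  0.001 -1.   ] y [ 0.49  -0.872 -0.   ] z [-0.872 -0.49  -0.002] F [ 7.8  1.3 -5.9] w 0.0365 q [ 0.99  0.27 -0.46  0.   -0.84 -0.48]
scene knob n 89 [0.446 0.311 0.115] top [0.121 0.132]
scene  peg? 19 [0.468 0.325 0.109] ang 114.3 r 0.116
scene  peg? 60 [0.446 0.227 0.108] ang 173.6 r 0.071
scene  peg? 65 [0.531 0.29  0.107] ang 77.8 r 0.073
scene  peg? 65 [0.509 0.142 0.108] ang -95.2 r 0.077
scene  peg? 71 [0.593 0.205 0.107] ang -10.3 r 0.078
side  peg? 76 [0.502 0.147 0.109] ang -101.2 r 0.074
```

View pics/w4.png

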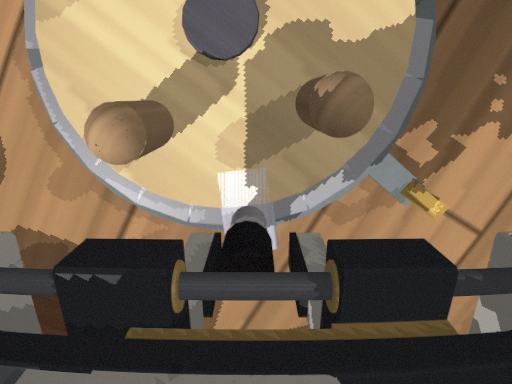

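Call:
step_arm(
  deltas=[
    [0,0,-0.2,0,0.58],
    [0,0,-0.3,0,0.5],
    [0,0,-0.3,0,0.45],
    [-3,0,-0.3,0,0.45],
    [-6,0,-0.3,0,0.4],
    [-9,0,-0.3,0,0.2],
    [-12,2,-0.3,0,0.2],
    [-13,6,-0.3,0,0.2],
    [-13,10,-0.3,0,0.2],
    [-13,14,-0.3,0,0.2],
  ],
)

```text
t: 8.32
eef_pos: [0.5088, 0.1945, 0.2401]
ee_rot: [-2.831, 1.568, 0.824]
force: [0.5, -0.1, -1.1]
width: 0.0698
```

```bash
python3 - <<'E'
from h import *
info();stand();boxes()
E
```

```text
t 8.32 p [0.5088 0.1945 0.2401] xaxis [ 0.002  0.002 -1.   ] y [ 0.491 -0.871 -0.001] z [-0.871 -0.491 -0.002] F [ 0.5 -0.1 -1.1] w 0.0698 q [ 0.72  0.15 -0.28 -0.   -1.14 -0.21]
scene knob n 5 [0.456 0.317 0.097] top [0.102 0.105]
scene  peg? 59 [0.446 0.227 0.108] ang 173.5 r 0.07
scene  peg? 65 [0.532 0.291 0.107] ang 77.5 r 0.073
scene  peg? 67 [0.508 0.142 0.107] ang -95.6 r 0.077
scene  peg? 72 [0.594 0.205 0.108] ang -10.6 r 0.079
side knob n 72 [0.433 0.324 0.118] top [0.121 0.122]
side  peg? 84 [0.586 0.211 0.109] ang -6.8 r 0.071
side  peg? 82 [0.501 0.147 0.109] ang -102.1 r 0.073
side  peg? 89 [0.523 0.296 0.108] ang 85.1 r 0.078
side  peg? 90 [0.438 0.235 0.108] ang 168.7 r 0.08
side  peg? 17 [0.447 0.328 0.116] ang 122.3 r 0.129
scene 0.97 [239 196 256 226] ctr [510. -43.] size [56. 79.] ang 59.5 top 0.058
scene 0.7 [190 208 218 245] ctr [ 496. -191.] size [56. 82.] ang 80.3 top 0.058
scene 0.62 [139 244 171 279] ctr [ 553. -373.] size [81. 54.] ang 2.6 top 0.058
side 0.53 [269 169 297 187] ctr [236. 280.] size [29.  3.] ang 42.6 top 0.639
```

The stage is locked: the side view puts the knob top at 0.121, down from 0.131. The peg at the pointer is at (.442,.231). Next is the nearest box.

Call:
step_arm(
  deltas=[
    [0,2,1.5,-4,0.1],
    [0,5,3.6,-8,0],
    [0,8,5.7,-12,0],
    [0,11,7.8,-16,0],
    [0,14,9.9,-20,0],
    [0,16.5,11.7,-24,0],
    [2,18.5,13.1,-28,0],
    [4,18.5,13.1,-30,0],
    [7,18.5,13.1,-30,0],
    [8,18.5,13.1,-30,0],
  ],
)

```text
t: 9.45
eef_pos: [0.4826, -0.0298, 0.1554]
ee_rot: [-0.962, 1.567, -3.069]
force: [-0.3, -1.0, -0.4]
width: 0.0877
```

```bash
python3 - <<'E'
from h import *
info();boxes();delta([.4856,-.0308,.028])
f,W=wristcloud();save(f,"w5.png")
E
```

```text
t 9.45 p [ 0.4826 -0.0298  0.1554] xaxis [-0.004 -0.    -1.   ] y [ 0.86  -0.51  -0.003] z [-0.51  -0.86   0.002] F [-0.3 -1.  -0.4] w 0.0877 q [ 0.35  0.13 -0.52 -0.   -0.93  0.69]
scene 0.91 [190 208 216 246] ctr [ 496. -191.] size [56. 82.] ang 80.2 top 0.058
scene 0.84 [140 245 170 279] ctr [ 552. -373.] size [81. 54.] ang 2.6 top 0.058
scene 0.83 [240 197 257 228] ctr [510. -43.] size [56. 78.] ang 60.2 top 0.058
side 0.82 [269 164 296 189] ctr [427. -55.] size [77.  9.] ang 54.9 top 0.212
side 0.72 [240 183 268 210] ctr [507. -45.] size [58. 78.] ang 60.2 top 0.059
side 0.61 [290 138 308 149] ctr [281. 146.] size [37. 14.] ang 60.7 top 0.577
delta cm [13.15  0.09  0.12]
```

View pics/w5.png

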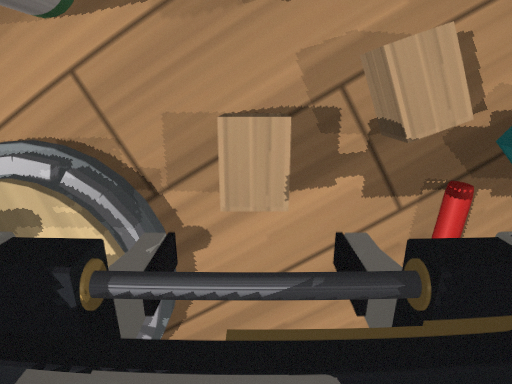

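Call:
step_arm(
  deltas=[
    [3,0,0.1,0,0],
    [6,0.1,0.1,0,0],
    [9,0.1,0.1,0,0],
    [11,0.1,0.1,0,0],
    [12.5,0.1,0.1,0,0],
    [12.6,0.1,0.1,0,0],
    [12.6,0.1,0.1,0,0.3],
    [12.6,0.1,0.1,0,0.5],
    [12.6,0.1,0.1,0,0.5],
    [12.6,0.1,0.1,0,0.5],
  ],
  squeeze=5,
)

```text
t: 10.53
eef_pos: [0.4861, -0.0311, 0.034]
ee_rot: [2.411, 1.568, 0.305]
force: [-0.2, 0.1, 0.5]
width: 0.0663
```

```bash
python3 - <<'E'
from h import *
info()
E
```

```text
t 10.53 p [ 0.4861 -0.0311  0.034 ] xaxis [ 0.003  0.001 -1.   ] y [ 0.86  -0.51   0.002] z [-0.51  -0.86  -0.002] F [-0.2  0.1  0.5] w 0.0663 q [ 0.34  0.3  -0.65  0.   -0.61  0.69]
```

Call:
step_arm(
  deltas=[
    [0.3,0,0,0,0.2],
    [0.6,0,0,0,0.2],
    [0.6,0,0,0,0.3],
    [0.6,0,0,0,0.4],
    [0.6,0,0,0,0.5],
    [0.6,0,0,0,0.5],
    [0.6,0,0,0,0.5],
    [0.6,0,0,0,0.5],
    [0.6,0,0,0,0.5],
    [0.6,0,0,0,0.5],
  ],
  squeeze=5,
)

```text
t: 11.37
eef_pos: [0.485, -0.0315, 0.0265]
ee_rot: [-1.187, 1.571, 2.989]
force: [-0.3, 0.2, -0.3]
width: 0.0563
```

```bash
python3 - <<'E'
from h import *
info()
f,W=wristcloud();save(f,"w6.png")
E
```

```text
t 11.37 p [ 0.485  -0.0315  0.0265] xaxis [-0.  0. -1.] y [ 0.86  -0.511 -0.   ] z [-0.511 -0.86   0.   ] F [-0.3  0.2 -0.3] w 0.0563 q [ 0.34  0.31 -0.66 -0.   -0.6   0.69]
```

View pics/w6.png

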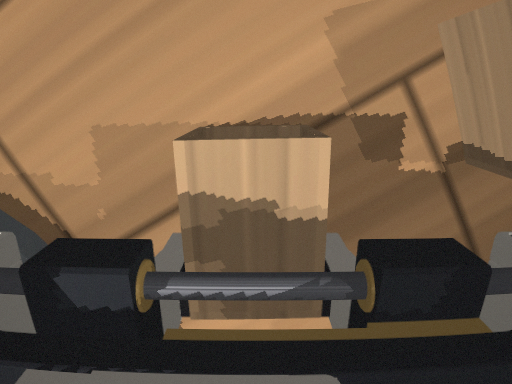

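Call:
step_arm(
  deltas=[
    [-0.4,0.2,0,0,0.5],
    [-0.8,0.4,0,0,0.5],
    [-1.4,0.9,0,0,0.5],
    [-1.9,1.4,0,0,0.5],
    [-2.3,1.8,0,0,0.5],
    [-2.6,2.2,0,0,0.5],
    [-3,2.7,0,0,0.5],
    [-3.3,3.2,0,0,0.5],
    [-3.5,3.8,0,0,0.5],
    [-3.5,3.8,0,0,0.5],
  ],
)

```text
t: 12.25
eef_pos: [0.5191, -0.0513, 0.062]
ee_rot: [2.146, 1.57, 0.04]
force: [0.3, 0.1, -1.2]
width: 0.0564
```

```bash
python3 - <<'E'
from h import *
info()
f,W=wristcloud();save(f,"w7.png")
E
```

```text
t 12.25 p [ 0.5191 -0.0513  0.062 ] xaxis [ 0.001  0.    -1.   ] y [ 0.86  -0.511  0.001] z [-0.511 -0.86  -0.001] F [ 0.3  0.1 -1.2] w 0.0564 q [ 0.28  0.3  -0.55  0.   -0.71  0.76]
```

View pics/w7.png

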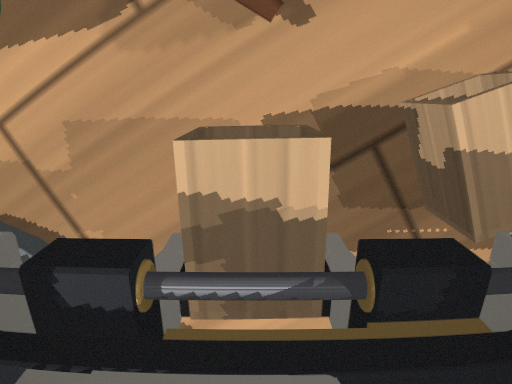

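Call:
step_arm(
  deltas=[
    [-1,0,0,0,0.5],
    [-2,0,0,0,0.5],
    [-4,0,0,0,0.5],
    [-4,0,0,0,0.5],
    [-4,0,0,0,0.5],
    [-4,0,0,0,0.5],
    [-4,0,0,0,0.5],
    [-4,0,0,0,0.5],
    [-4,0,0,0,0.5],
    [-4,0,0,0,0.5],
  ],
  squeeze=3,
)

```text
t: 13.13
eef_pos: [0.5175, -0.0509, 0.1012]
ee_rot: [-0.785, 1.57, -2.892]
force: [-0.5, -0.3, -0.7]
width: 0.0563
```

```bash
python3 - <<'E'
from h import *
info()
f,W=wristcloud();save(f,"w8.png")
E
```

```text
t 13.13 p [ 0.5175 -0.0509  0.1012] xaxis [-0.001 -0.    -1.   ] y [ 0.86  -0.511 -0.001] z [-0.511 -0.86   0.001] F [-0.5 -0.3 -0.7] w 0.0563 q [ 0.28  0.25 -0.51 -0.   -0.81  0.76]
```

View pics/w8.png

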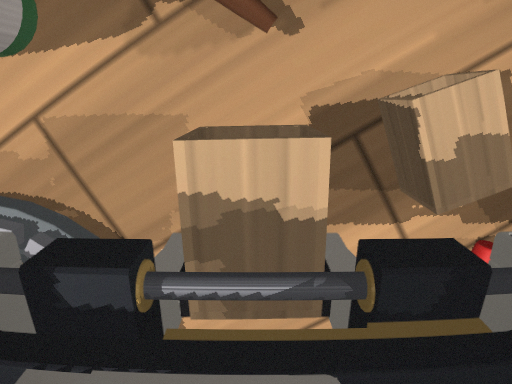

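The pads hold the box rigidly, so it won't swing down under gravity. I'll set it back on the bench, regrip it near the mouth, then press and push so that it tips over its mouth edge.

Call:
step_arm(
  deltas=[
    [2,0,0,0,0.5],
    [4,0,0,0,0.5],
    [6,0,0,0,0.5],
    [7,0,0,0,0.5],
    [7.4,0,0,0,0.5],
    [7.5,0,0,0,0.5],
    [7.5,0,0,0,0.5],
    [7.5,0,0,0,0.3],
    [7.5,0,0,0,0.15],
    [7.5,0,0,0,0.1],
  ],
)

```text
t: 14.02
eef_pos: [0.5184, -0.0507, 0.0274]
ee_rot: [2.338, 1.569, 0.232]
force: [-0.3, -0.1, 0.3]
width: 0.0697
```

Call:
step_arm(
  deltas=[
    [0,1,0,0,0.1],
    [0,2.5,0,0,0.1],
    [0,4,0,0,0.1],
    [0,5.2,0,0,0.1],
    [0,5.2,0,0,0.1],
    [0,5.2,0,0,0.3],
    [0,5.2,0,0,0.5],
    [0,5.2,0,0,0.5],
    [0,5.2,0,0,0.5],
    [0,5.2,0,0,0.5],
  ],
  squeeze=5,
)

```text
t: 14.85
eef_pos: [0.5621, -0.0772, 0.0267]
ee_rot: [-1.993, 1.571, 2.184]
force: [-0.6, 0.5, 1.0]
width: 0.056
```

```bash
python3 - <<'E'
from h import *
info()
f,W=wristcloud();save(f,"w9.png")
E
```

```text
t 14.85 p [ 0.5621 -0.0772  0.0267] xaxis [-0.  0. -1.] y [ 0.86 -0.51 -0.  ] z [-0.51 -0.86 -0.  ] F [-0.6  0.5  1. ] w 0.056 q [ 0.21  0.42 -0.48 -0.   -0.68  0.83]
```

View pics/w9.png

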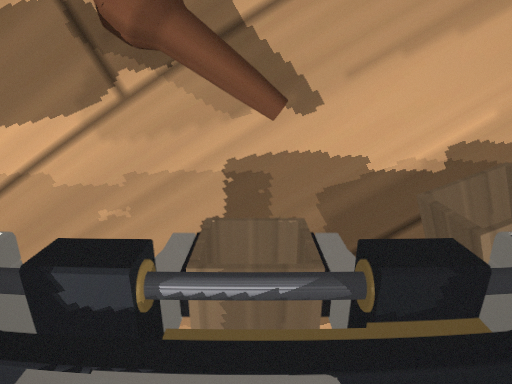

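Call:
step_arm(
  deltas=[
    [0.3,0.1,0,0,0.5],
    [0.4,0.4,0,0,0.5],
    [0.3,0.8,0,0,0.5],
    [0.2,1.2,0,0,0.5],
    [0.2,1.6,0,0,0.5],
    [0.3,2,0,0,0.5],
    [0.4,2.4,0,0,0.5],
    [0.5,2.7,0,0,0.5],
    [0.6,3,0,0,0.5],
    [0.6,3,0,0,0.5],
  ],
)

```text
t: 15.73
eef_pos: [0.5883, -0.0931, 0.0204]
ee_rot: [-0.929, 1.57, -3.036]
force: [-1.0, -0.5, 1.5]
width: 0.0561
```

```bash
python3 - <<'E'
from h import *
info()
f,W=wristcloud();save(f,"w10.png")
f=grab_frame("scene");cv2.imwrite("pics/s10.png",cv2.resize(f["pixels"][150:270,180:330],None,fx=4,fy=4)[:,:,::-1])
E
```

```text
t 15.73 p [ 0.5883 -0.0931  0.0204] xaxis [-0.001 -0.    -1.   ] y [ 0.86  -0.511 -0.001] z [-0.511 -0.86   0.   ] F [-1.  -0.5  1.5] w 0.0561 q [ 0.17  0.46 -0.42 -0.   -0.7   0.86]
```

View pics/w10.png

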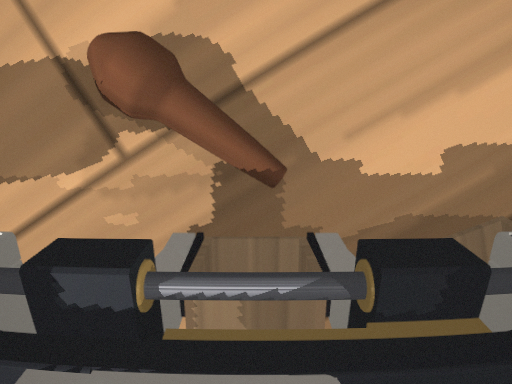

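View pics/s10.png

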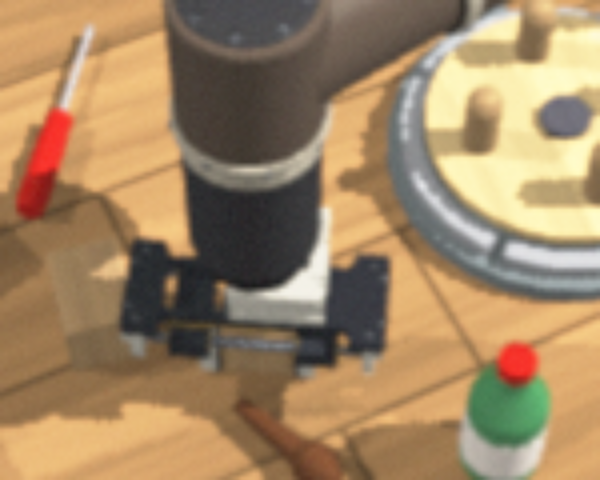

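```bash
python3 - <<'E'
from h import *
f,W=wristcloud();T=toolT()
for v in range(225,262,4)  :
    p=W[v,258]; q=T[:3,:3].T@(p-T[:3,3]); print(v,(q*1000).round(0),"z",(p[2]*1000).round(0))
for v in range(300,322,4)  :
    p=W[v,258]; q=T[:3,:3].T@(p-T[:3,3]); print(v,(q*1000).round(0),"z",(p[2]*1000).round(0))
E
```

```text
225 [22. 12.  1.] z -1.0
229 [21. 10.  1.] z -0.0
233 [21.  8.  1.] z -1.0
237 [20.  6.  1.] z -0.0
241 [18.  5.  1.] z 3.0
245 [18.  2.  1.] z 2.0
249 [16.  0.  1.] z 4.0
253 [17. -2.  1.] z 3.0
257 [17. -5.  1.] z 4.0
261 [16. -7.  1.] z 4.0
300 [-64.  25.   0.] z 85.0
304 [-35.   2.   1.] z 55.0
308 [-35.   0.   1.] z 56.0
312 [-36.  -1.   1.] z 56.0
316 [-36.  -3.   1.] z 56.0
320 [-36.  -5.   1.] z 56.0
```

Call:
step_arm(
  deltas=[
    [-0.5,0,0,0,0.5],
    [-0.7,-1,0,0,0.5],
    [-0.7,-3,0,0,0.5],
    [-0.7,-5,0,0,0.5],
    [-0.7,-7,0,0,0.5],
    [-0.7,-8,0,0,0.5],
    [-0.5,-8,0,0,0.5],
    [0,-8,0,0,0.4],
    [0,-8,0,0,0.2],
    [0,-8,0,0,0.2],
  ],
)

```text
t: 16.72
eef_pos: [0.5201, -0.0521, 0.0203]
ee_rot: [0.302, 1.571, -1.805]
force: [0.6, -0.2, -0.4]
width: 0.0647
```

Call:
step_arm(
  deltas=[
    [-2,-8,0,0,0.2],
    [-6,-9,0,0,0.2],
    [-10,-9,0,0,0.2],
    [-10,-9,0,0,0.2],
    [-10,-9,0,0,0.2],
    [-10,-9,0,0,0.2],
    [-10,-9,0,0,0.2],
    [-10,-9,0,0,0.2],
    [-10,-9,0,0,0.2],
    [-10,-9,0,0,0.2],
  ],
)

```text
t: 17.55
eef_pos: [0.4418, -0.0064, 0.1196]
ee_rot: [-0.621, 1.569, -2.728]
force: [-0.5, -1.4, 0.2]
width: 0.0702
```

```bash
cat >> h.py <<'E'
def wbox():
    "top face of box below gripper in tool coords, from wrist"
    f,W=wristcloud();T=toolT()
    px=f["pixels"].astype(int)
    return f,W,T
E
python3 - <<'E'
from h import *
info();boxes()
f,W=wristcloud();save(f,"w11.png")
T=toolT()
for v in range(140,240,6)  :
    p=W[v,256]; q=T[:3,:3].T@(p-T[:3,3]); print(v,(q*1000).round(0),"z",(p[2]*1000).round(0))
E
```

```text
t 17.55 p [ 0.4418 -0.0064  0.1196] xaxis [-0.002 -0.001 -1.   ] y [ 0.859 -0.511 -0.001] z [-0.511 -0.859  0.002] F [-0.5 -1.4  0.2] w 0.0702 q [ 0.43  0.1  -0.65 -0.   -0.82  0.6 ]
scene 0.91 [192 210 213 244] ctr [ 497. -191.] size [56. 79.] ang 80.3 top 0.058
scene 0.58 [140 246 170 279] ctr [ 552. -373.] size [79. 54.] ang 2.6 top 0.058
side 0.53 [249 199 272 215] ctr [456.  35.] size [19. 11.] ang 23.0 top 0.124
140 [65. 54.  0.] z 55.0
146 [65. 50.  0.] z 55.0
152 [65. 46.  0.] z 55.0
158 [64. 42.  0.] z 56.0
164 [64. 38.  0.] z 56.0
170 [64. 34.  0.] z 56.0
176 [65. 30.  0.] z 55.0
182 [66. 25.  0.] z 55.0
188 [66. 21.  0.] z 55.0
194 [122.  -1.   1.] z -2.0
200 [121.  -5.   1.] z -0.0
206 [121. -11.   1.] z -0.0
212 [120. -16.   1.] z 0.0
218 [121. -22.   1.] z -1.0
224 [121. -28.   1.] z -1.0
230 [121. -34.   1.] z -1.0
236 [121. -40.   1.] z -1.0
```

View pics/w11.png

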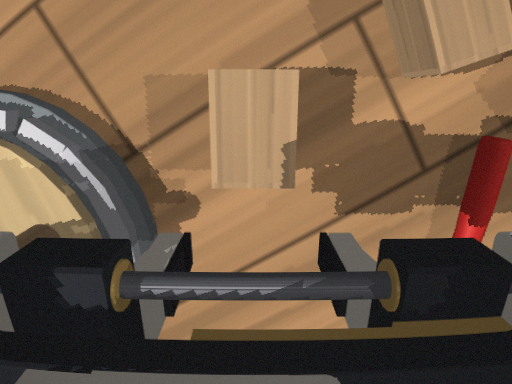

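Call:
step_arm(
  deltas=[
    [0,2,0,0,0.2],
    [0,5,0,0,0.2],
    [0,8,0,0,0.2],
    [2,8.6,0,0,0.2],
    [4,8.6,0,0,0.2],
    [6,8.6,0,0,0.2],
    [6.2,8.6,0,0,0.2],
    [6.2,8.6,0,0,0.2],
    [6.2,8.6,0,0,0.2],
    [6.2,8.6,0,0,0.2],
  ],
)

```text
t: 18.63
eef_pos: [0.5169, -0.0496, 0.0598]
ee_rot: [2.267, 1.569, 0.161]
force: [0.3, 0.6, -0.4]
width: 0.0701
```

```bash
python3 - <<'E'
from h import *
info()
f,W=wristcloud();save(f,"w12.png")
T=toolT()
for v in list(range(200,260,5))+[302,306,310,314]:
    p=W[v,256]; q=T[:3,:3].T@(p-T[:3,3]); print(v,(q*1000).round(0),"z",(p[2]*1000).round(0))
E
```

```text
t 18.63 p [ 0.5169 -0.0496  0.0598] xaxis [ 0.002  0.    -1.   ] y [ 0.86  -0.51   0.002] z [-0.51  -0.86  -0.001] F [ 0.3  0.6 -0.4] w 0.0701 q [ 0.28  0.3  -0.56  0.   -0.71  0.75]
200 [61. 14.  0.] z -1.0
205 [60. 11.  0.] z -0.0
210 [57.  8.  0.] z 3.0
215 [57.  5.  0.] z 3.0
220 [58.  1.  0.] z 2.0
225 [59. -3.  0.] z 1.0
230 [58. -6.  0.] z 2.0
235 [56. -9.  0.] z 4.0
240 [ 7. 10.  0.] z 53.0
245 [4. 9. 0.] z 56.0
250 [5. 6. 0.] z 55.0
255 [5. 3. 0.] z 55.0
302 [  4. -25.   0.] z 56.0
306 [  5. -28.   0.] z 55.0
310 [  6. -32.   0.] z 54.0
314 [  5. -34.   0.] z 55.0
```

View pics/w12.png

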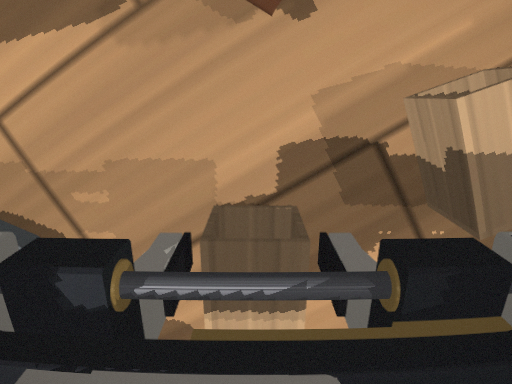

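Call:
step_arm(
  deltas=[
    [0,0,0,0,0.3],
    [0,0,0,0,0.45],
    [0,0,0,0,0.5],
    [0,0,0,0,0.5],
    [0,0,0,0,0.5],
    [0.1,0.2,0,0,0.5],
    [0.1,0.5,0,0,0.5],
    [0.1,0.8,0,0,0.5],
    [0.1,1.1,0,0,0.5],
    [0.1,1.3,0,0,0.5],
  ],
  squeeze=6,
)

```text
t: 19.52
eef_pos: [0.5275, -0.0565, 0.0577]
ee_rot: [2.692, 1.57, 0.585]
force: [-1.9, 1.6, 4.1]
width: 0.0561
```

```bash
python3 - <<'E'
from h import *
info()
f,W=wristcloud();save(f,"w13.png")
T=toolT()
for v in list(range(200,260,5))+[302,306,310,314]:
    p=W[v,256]; q=T[:3,:3].T@(p-T[:3,3]); print(v,(q*1000).round(0),"z",(p[2]*1000).round(0))
E
```

```text
t 19.52 p [ 0.5275 -0.0565  0.0577] xaxis [ 0.  0. -1.] y [ 0.86  -0.511  0.   ] z [-0.511 -0.86  -0.   ] F [-1.9  1.6  4.1] w 0.0561 q [ 0.26  0.32 -0.53 -0.   -0.71  0.77]
200 [59. 14.  0.] z -1.0
205 [59. 11.  0.] z -1.0
210 [58.  8.  0.] z -0.0
215 [58.  4.  0.] z -0.0
220 [58.  1.  0.] z -0.0
225 [55. -2.  0.] z 2.0
230 [54. -5.  0.] z 4.0
235 [52. -8.  0.] z 5.0
240 [ 7. 10.  0.] z 51.0
245 [4. 9. 0.] z 54.0
250 [3. 6. 0.] z 54.0
255 [2. 4. 0.] z 55.0
302 [ -3. -20.   0.] z 61.0
306 [ -4. -22.   0.] z 62.0
310 [ -4. -25.   0.] z 61.0
314 [ -5. -26.   0.] z 63.0
```

View pics/w13.png

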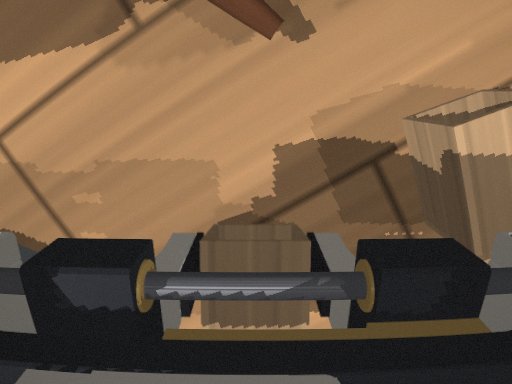

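The box is tipping: its top slopes about 14°. I'll continue along the arc.

Call:
step_arm(
  deltas=[
    [0.1,0.4,0,0,0.5],
    [0.2,0.8,0,0,0.5],
    [0.3,1.2,0,0,0.5],
    [0.5,1.6,0,0,0.5],
    [0.7,2,0,0,0.5],
    [0.9,2.3,0,0,0.5],
    [1.1,2.6,0,0,0.5],
    [1.3,2.8,0,0,0.5],
    [1.5,3.0,0,0,0.5],
    [1.7,3.2,0,0,0.5],
  ],
)

```text
t: 20.4
eef_pos: [0.5552, -0.073, 0.0405]
ee_rot: [2.034, 1.57, -0.073]
force: [1.5, -0.5, 3.8]
width: 0.0559
```

```bash
python3 - <<'E'
from h import *
info()
f,W=wristcloud();save(f,"w14.png")
T=toolT()
for v in list(range(200,260,5))+[302,306,310,314]:
    p=W[v,256]; q=T[:3,:3].T@(p-T[:3,3]); print(v,(q*1000).round(0),"z",(p[2]*1000).round(0))
E
```

```text
t 20.4 p [ 0.5552 -0.073   0.0405] xaxis [ 0.001 -0.    -1.   ] y [ 0.86  -0.511  0.   ] z [-0.511 -0.86  -0.   ] F [ 1.5 -0.5  3.8] w 0.0559 q [ 0.22  0.39 -0.48  0.   -0.7   0.82]
200 [40. 21.  0.] z -0.0
205 [42. 17.  0.] z -1.0
210 [42. 14.  0.] z -2.0
215 [41. 11.  0.] z -1.0
220 [41.  7.  0.] z -1.0
225 [40.  4.  0.] z -0.0
230 [42.  0.  0.] z -2.0
235 [41. -3.  0.] z -1.0
240 [ 7. 10.  0.] z 33.0
245 [6. 8. 0.] z 34.0
250 [1. 7. 0.] z 39.0
255 [-1.  5.  0.] z 41.0
302 [-19.  -9.  -0.] z 59.0
306 [-20. -10.  -0.] z 60.0
310 [-21. -11.  -0.] z 62.0
314 [-24. -11.  -0.] z 64.0
```

View pics/w14.png

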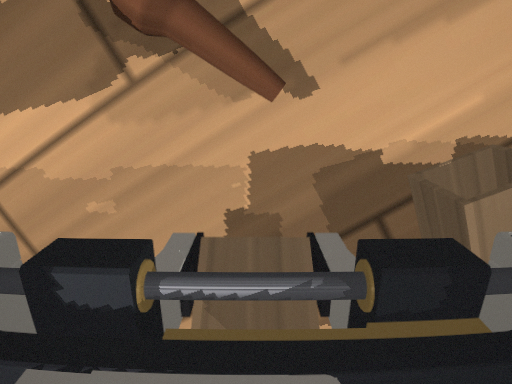

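The box is held at about 56°, but its closed end is nearly touching the gripper body. I'll let it lie back and regrip further from the mouth, at about 23 mm.

Call:
step_arm(
  deltas=[
    [0,-0.2,0,0,0.5],
    [-0.2,-0.6,0,0,0.5],
    [-0.3,-1,0,0,0.5],
    [-0.4,-1.4,0,0,0.5],
    [-0.5,-1.8,0,0,0.5],
    [-0.5,-2.0,0,0,0.5],
    [-0.5,-2.2,0,0,0.5],
    [-0.5,-2.4,0,0,0.5],
    [-0.5,-2.6,0,0,0.5],
    [-0.5,-2.8,0,0,0.5],
  ],
  squeeze=3,
)

```text
t: 21.28
eef_pos: [0.5305, -0.0584, 0.0455]
ee_rot: [-1.137, 1.571, 3.04]
force: [-0.4, -0.5, -0.7]
width: 0.0559
```

```bash
python3 - <<'E'
from h import *
info()
f,W=wristcloud();save(f,"w15.png")
T=toolT()
for v in list(range(200,260,10))+[302,306,310,314]:
    p=W[v,256]; q=T[:3,:3].T@(p-T[:3,3]); print(v,(q*1000).round(0),"z",(p[2]*1000).round(0))
E
```

```text
t 21.28 p [ 0.5305 -0.0584  0.0455] xaxis [-0.  0. -1.] y [ 0.86  -0.511 -0.   ] z [-0.511 -0.86   0.   ] F [-0.4 -0.5 -0.7] w 0.0559 q [ 0.26  0.35 -0.54 -0.   -0.69  0.78]
200 [46. 19.  0.] z -1.0
210 [46. 13.  0.] z -0.0
220 [46.  6.  0.] z -1.0
230 [46. -1.  0.] z -0.0
240 [ 8. 10. -0.] z 37.0
250 [ 3.  7. -0.] z 43.0
302 [-19.  -8.  -0.] z 64.0
306 [-21.  -9.  -0.] z 66.0
310 [-23. -10.  -0.] z 68.0
314 [-24. -11.  -0.] z 69.0
```

Call:
step_arm(
  deltas=[
    [0.2,0,0,0,0.5],
    [0.4,0,0,0,0.5],
    [0.4,0,0,0,0.3],
    [0.4,0,0,0,0.2],
    [0.4,0,0,0,0.2],
    [0.4,0,0,0,0.2],
    [0.2,0,0,0,0.2],
    [-2,0,0,0,0.2],
    [-5,-1,0,0,0.2],
    [-7,-4,0,0,0.2],
  ],
)

```text
t: 22.17
eef_pos: [0.4991, -0.0385, 0.1174]
ee_rot: [1.815, 1.568, -0.292]
force: [1.0, 1.9, 1.0]
width: 0.07
```

```bash
python3 - <<'E'
from h import *
info()
f,W=wristcloud();save(f,"w16.png")
T=toolT()
for v in list(range(180,260,5)):
    p=W[v,256]; q=T[:3,:3].T@(p-T[:3,3]); print(v,(q*1000).round(0),"z",(p[2]*1000).round(0))
E
```

```text
t 22.17 p [ 0.4991 -0.0385  0.1174] xaxis [ 0.002 -0.001 -1.   ] y [ 0.86  -0.511  0.002] z [-0.511 -0.86  -0.001] F [1.  1.9 1. ] w 0.07 q [ 0.32  0.2  -0.54  0.   -0.83  0.72]
180 [121.  18.  -0.] z -0.0
185 [123.  13.  -0.] z -3.0
190 [122.   9.  -0.] z -1.0
195 [117.   6.  -0.] z 3.0
200 [117.   1.  -0.] z 4.0
205 [117.  -3.  -0.] z 3.0
210 [117.  -8.  -0.] z 3.0
215 [68.  6. -0.] z 52.0
220 [65.  4. -1.] z 55.0
225 [65.  0. -1.] z 56.0
230 [66. -4. -0.] z 55.0
235 [65. -8. -0.] z 55.0
240 [ 64. -11.  -0.] z 56.0
245 [ 65. -15.  -0.] z 56.0
250 [ 65. -19.  -0.] z 55.0
255 [ 64. -23.  -0.] z 56.0
```

View pics/w16.png

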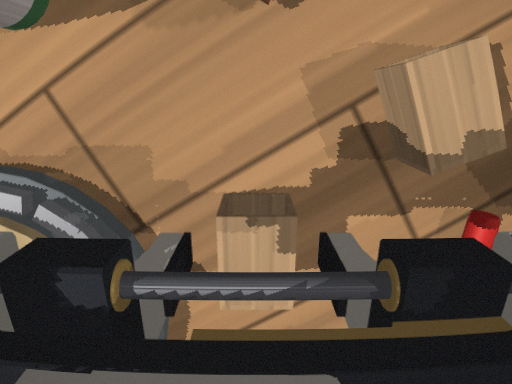

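Call:
step_arm(
  deltas=[
    [0,-1,0,0,0.2],
    [2,-1.7,0,0,0.2],
    [4,-1.7,0,0,0.2],
    [5.7,-1.7,0,0,0.2],
    [5.7,-1.7,0,0,0.2],
    [5.7,-1.7,0,0,0.2],
    [5.7,-1.7,0,0,0.4],
    [5.7,-1.7,0,0,0.5],
    [5.7,-1.7,0,0,0.5],
    [5.7,-1.7,0,0,0.5],
  ],
  squeeze=6,
)

```text
t: 23.05
eef_pos: [0.4823, -0.0293, 0.0594]
ee_rot: [2.366, 1.569, 0.26]
force: [-1.3, 0.3, 2.4]
width: 0.0559
```

```bash
cat >> h.py <<'E'
def prof(vs=tuple(range(200,262,6))+(302,306,310,314)):
    f,W=wristcloud();T=toolT()
    for v in vs:
        p=W[v,256]; q=T[:3,:3].T@(p-T[:3,3]); print(v,(q[:2]*1000).round(0),"z",(p[2]*1000).round(0),end="; ")
    print();return f
E
python3 - <<'E'
from h import *
info();prof()
E
```

```text
t 23.05 p [ 0.4823 -0.0293  0.0594] xaxis [ 0.002  0.    -1.   ] y [ 0.86  -0.511  0.001] z [-0.511 -0.86  -0.001] F [-1.3  0.3  2.4] w 0.0559 q [ 0.35  0.25 -0.64  0.   -0.68  0.69]
200 [58. 15.] z 1.0; 206 [55. 12.] z 4.0; 212 [57.  7.] z 3.0; 218 [56.  3.] z 4.0; 224 [ 4. 20.] z 55.0; 230 [ 3. 17.] z 56.0; 236 [ 5. 14.] z 55.0; 242 [ 4. 11.] z 55.0; 248 [4. 7.] z 55.0; 254 [3. 4.] z 56.0; 260 [4. 1.] z 56.0; 302 [  5. -26.] z 55.0; 306 [  4. -28.] z 55.0; 310 [  3. -30.] z 56.0; 314 [  5. -34.] z 54.0;
```

Call:
step_arm(
  deltas=[
    [0.1,0.2,0,0,0.5],
    [0.1,0.4,0,0,0.5],
    [0.1,0.6,0,0,0.5],
    [0,0.8,0,0,0.5],
    [0,1,0,0,0.5],
    [-0.1,1.2,0,0,0.5],
    [-0.1,1.4,0,0,0.5],
    [-0.2,1.6,0,0,0.5],
    [-0.2,1.8,0,0,0.5],
    [-0.2,1.8,0,0,0.5],
  ],
)

```text
t: 23.93
eef_pos: [0.4975, -0.0388, 0.0605]
ee_rot: [1.943, 1.571, -0.164]
force: [-1.5, 0.2, -0.4]
width: 0.0559
```

```bash
python3 - <<'E'
from h import *
info();prof()
E
```

```text
t 23.93 p [ 0.4975 -0.0388  0.0605] xaxis [ 0. -0. -1.] y [ 0.86  -0.511  0.   ] z [-0.511 -0.86  -0.   ] F [-1.5  0.2 -0.4] w 0.0559 q [ 0.32  0.28 -0.6   0.   -0.69  0.72]
200 [57. 15.] z 3.0; 206 [55. 12.] z 6.0; 212 [55.  8.] z 6.0; 218 [53.  4.] z 7.0; 224 [ 6. 20.] z 54.0; 230 [ 4. 17.] z 57.0; 236 [ 3. 14.] z 57.0; 242 [ 2. 12.] z 58.0; 248 [3. 8.] z 57.0; 254 [3. 5.] z 58.0; 260 [1. 2.] z 59.0; 302 [ -0. -22.] z 61.0; 306 [  0. -25.] z 60.0; 310 [ -2. -26.] z 62.0; 314 [ -0. -29.] z 61.0;
```

Call:
step_arm(
  deltas=[
    [0.2,0.2,0,0,0.5],
    [0.3,0.4,0,0,0.5],
    [0.3,0.6,0,0,0.5],
    [0.3,0.8,0,0,0.5],
    [0.3,1,0,0,0.5],
    [0.3,1.2,0,0,0.5],
    [0.3,1.4,0,0,0.5],
    [0.2,1.6,0,0,0.5],
    [0.2,1.8,0,0,0.5],
    [0.2,2,0,0,0.5],
  ],
)

```text
t: 24.82
eef_pos: [0.5145, -0.049, 0.0584]
ee_rot: [-0.346, 1.571, -2.453]
force: [0.4, 0.1, -0.6]
width: 0.0557
```

```bash
python3 - <<'E'
from h import *
info();prof()
E
```

```text
t 24.82 p [ 0.5145 -0.049   0.0584] xaxis [-0. -0. -1.] y [ 0.86  -0.511 -0.   ] z [-0.511 -0.86   0.   ] F [ 0.4  0.1 -0.6] w 0.0557 q [ 0.29  0.3  -0.56  0.   -0.7   0.75]
200 [60. 14.] z -1.0; 206 [59. 10.] z -0.0; 212 [59.  6.] z -1.0; 218 [55.  3.] z 3.0; 224 [54. -1.] z 4.0; 230 [ 5. 16.] z 54.0; 236 [ 4. 13.] z 54.0; 242 [ 2. 11.] z 56.0; 248 [2. 8.] z 56.0; 254 [1. 5.] z 57.0; 260 [0. 2.] z 58.0; 302 [ -6. -18.] z 64.0; 306 [ -7. -20.] z 65.0; 310 [ -8. -22.] z 66.0; 314 [ -7. -25.] z 65.0;
```

Call:
step_arm(
  deltas=[
    [0.2,0.2,0,0,0.5],
    [0.2,0.6,0,0,0.5],
    [0.2,1,0,0,0.5],
    [0.3,1.4,0,0,0.5],
    [0.4,1.8,0,0,0.5],
    [0.5,2.2,0,0,0.5],
    [0.7,2.6,0,0,0.5],
    [0.9,3,0,0,0.5],
    [1.2,3.4,0,0,0.5],
    [1.4,3.7,0,0,0.5],
  ],
)

```text
t: 25.7
eef_pos: [0.5467, -0.0681, 0.0442]
ee_rot: [1.465, 1.571, -0.642]
force: [0.1, -1.2, 3.7]
width: 0.056
```

```bash
python3 - <<'E'
from h import *
info();prof()
E
```

```text
t 25.7 p [ 0.5467 -0.0681  0.0442] xaxis [ 0. -0. -1.] y [ 0.86  -0.511  0.   ] z [-0.511 -0.86   0.   ] F [ 0.1 -1.2  3.7] w 0.056 q [ 0.23  0.37 -0.5   0.   -0.7   0.8 ]
200 [45. 19.] z -1.0; 206 [45. 15.] z -1.0; 212 [45. 11.] z -1.0; 218 [44.  7.] z -0.0; 224 [45.  3.] z -1.0; 230 [11. 14.] z 33.0; 236 [ 8. 12.] z 36.0; 242 [5. 9.] z 39.0; 248 [2. 8.] z 42.0; 254 [-1.  6.] z 45.0; 260 [-3.  4.] z 47.0; 302 [-20.  -8.] z 64.0; 306 [-22.  -9.] z 66.0; 310 [-23. -10.] z 67.0; 314 [-24. -11.] z 68.0;
```

The box is at about 54° and the body is close again. I'll set it back and regrip higher, with less pad overlap and more body clearance.

Call:
step_arm(
  deltas=[
    [-0.3,-0.4,0,0,0.5],
    [-0.6,-1,0,0,0.5],
    [-0.6,-2,0,0,0.5],
    [-0.6,-3,0,0,0.5],
    [-0.6,-4,0,0,0.5],
    [0,-4,0,0,0.5],
    [0,-4,0,0,0.3],
    [0,-4,0,0,0.2],
    [0,-4,0,0,0.2],
    [0,-4,0,0,0.2],
  ],
)

```text
t: 26.58
eef_pos: [0.512, -0.0473, 0.0446]
ee_rot: [2.1, 1.571, -0.007]
force: [1.1, -0.2, 0.7]
width: 0.0695
```

Call:
step_arm(
  deltas=[
    [-2,0,0,0,0.2],
    [-5,-1,0,0,0.2],
    [-7,-1.5,0,0,0.2],
    [-7,-1.5,0,0,0.2],
    [-7,-1.5,0,0,0.2],
    [-7,-1.5,0,0,0.2],
    [-7,-1.5,0,0,0.2],
    [-7,-1.5,0,0,0.2],
    [-7,-1.5,0,0,0.2],
    [-7,-1.5,0,0,0.2],
  ],
)

```text
t: 27.42
eef_pos: [0.4986, -0.0398, 0.1139]
ee_rot: [-0.709, 1.57, -2.816]
force: [0.5, -0.4, 0.9]
width: 0.0701
```

```bash
python3 - <<'E'
from h import *
info();f=prof(tuple(range(180,262,5)));save(f,"w17.png")
E
```

```text
t 27.42 p [ 0.4986 -0.0398  0.1139] xaxis [-0.001 -0.    -1.   ] y [ 0.86  -0.511 -0.001] z [-0.511 -0.86   0.001] F [ 0.5 -0.4  0.9] w 0.0701 q [ 0.31  0.2  -0.54  0.   -0.83  0.72]
180 [115.  14.] z -1.0; 185 [115.   9.] z -1.0; 190 [115.   5.] z -1.0; 195 [115.   1.] z -1.0; 200 [115.  -4.] z -1.0; 205 [115.  -8.] z -1.0; 210 [116. -13.] z -2.0; 215 [113. -17.] z 1.0; 220 [112. -21.] z 2.0; 225 [111. -25.] z 3.0; 230 [111. -29.] z 3.0; 235 [111. -34.] z 3.0; 240 [111. -39.] z 3.0; 245 [ 59. -18.] z 55.0; 250 [ 58. -22.] z 56.0; 255 [ 60. -26.] z 54.0; 260 [ 60. -30.] z 54.0;
```

View pics/w17.png

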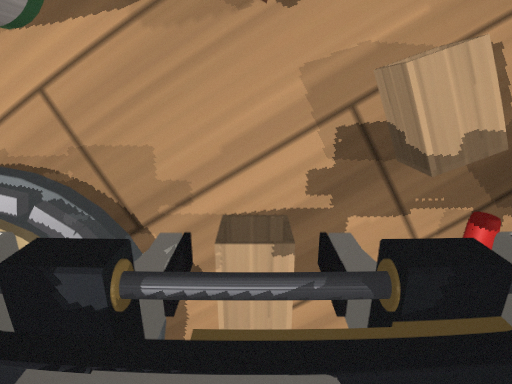

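Call:
step_arm(
  deltas=[
    [0,-1.5,0,0,0.2],
    [1,-3,0,0,0.2],
    [3,-3.4,0,0,0.2],
    [4.9,-3.4,0,0,0.2],
    [4.9,-3.4,0,0,0.2],
    [4.9,-3.4,0,0,0.2],
    [4.9,-3.4,0,0,0.4],
    [4.9,-3.4,0,0,0.5],
    [4.9,-3.4,0,0,0.5],
    [4.9,-3.4,0,0,0.5],
  ],
  squeeze=6,
)

```text
t: 28.3
eef_pos: [0.4703, -0.0222, 0.0664]
ee_rot: [2.386, 1.569, 0.279]
force: [0.0, -0.2, 3.8]
width: 0.0558
```

```bash
python3 - <<'E'
from h import *
info();prof()
E
```

```text
t 28.3 p [ 0.4703 -0.0222  0.0664] xaxis [ 0.002  0.    -1.   ] y [ 0.86  -0.511  0.001] z [-0.511 -0.86  -0.001] F [ 0.  -0.2  3.8] w 0.0558 q [ 0.37  0.23 -0.66  0.   -0.69  0.66]
200 [64. 13.] z 2.0; 206 [64.  9.] z 3.0; 212 [nan nan] z nan; 218 [64.  0.] z 3.0; 224 [15. 16.] z 52.0; 230 [11. 14.] z 55.0; 236 [11. 11.] z 56.0; 242 [11.  7.] z 55.0; 248 [11.  4.] z 55.0; 254 [11. -0.] z 55.0; 260 [11. -3.] z 56.0; 302 [ 13. -31.] z 54.0; 306 [ 11. -33.] z 55.0; 310 [ 11. -36.] z 55.0; 314 [ 11. -38.] z 56.0;
```

Call:
step_arm(
  deltas=[
    [0.1,0.2,0,0,0.5],
    [0.1,0.4,0,0,0.5],
    [0.1,0.6,0,0,0.5],
    [0.1,0.8,0,0,0.5],
    [0.1,1,0,0,0.5],
    [0.1,1.2,0,0,0.5],
    [0.1,1.5,0,0,0.5],
    [0.1,1.8,0,0,0.5],
    [0.1,2.1,0,0,0.5],
    [0.1,2.4,0,0,0.5],
  ],
)

```text
t: 29.18
eef_pos: [0.4904, -0.0347, 0.0646]
ee_rot: [-1.743, 1.571, 2.434]
force: [-0.5, 0.9, 1.9]
width: 0.0561
```

```bash
python3 - <<'E'
from h import *
info();prof()
E
```

```text
t 29.18 p [ 0.4904 -0.0347  0.0646] xaxis [-0.  0. -1.] y [ 0.86  -0.511 -0.   ] z [-0.511 -0.86  -0.   ] F [-0.5  0.9  1.9] w 0.0561 q [ 0.33  0.26 -0.61 -0.   -0.7   0.7 ]
200 [66. 12.] z -1.0; 206 [65.  8.] z -1.0; 212 [66.  3.] z -1.0; 218 [66. -1.] z -1.0; 224 [66. -6.] z -1.0; 230 [13. 13.] z 51.0; 236 [11. 10.] z 54.0; 242 [10.  7.] z 54.0; 248 [10.  4.] z 55.0; 254 [7. 2.] z 57.0; 260 [ 7. -1.] z 58.0; 302 [ -1. -22.] z 66.0; 306 [ -3. -23.] z 67.0; 310 [ -2. -26.] z 67.0; 314 [ -3. -28.] z 68.0;
```

Call:
step_arm(
  deltas=[
    [0.1,0.4,0,0,0.5],
    [0.2,0.8,0,0,0.5],
    [0.4,1.2,0,0,0.5],
    [0.6,1.7,0,0,0.5],
    [0.8,2.2,0,0,0.5],
    [1.1,2.6,0,0,0.5],
    [1.3,3,0,0,0.5],
    [1.6,3.4,0,0,0.5],
    [1.8,3.7,0,0,0.5],
    [1.8,3.7,0,0,0.5],
  ],
)

```text
t: 30.07
eef_pos: [0.5221, -0.0539, 0.0458]
ee_rot: [-0.723, 1.57, -2.83]
force: [-0.1, 0.1, -0.7]
width: 0.056
```

```bash
python3 - <<'E'
from h import *
info();prof()
E
```

```text
t 30.07 p [ 0.5221 -0.0539  0.0458] xaxis [-0.001 -0.    -1.   ] y [ 0.86  -0.511 -0.001] z [-0.511 -0.86   0.001] F [-0.1  0.1 -0.7] w 0.056 q [ 0.27  0.33 -0.56  0.   -0.68  0.76]
200 [46. 19.] z -0.0; 206 [47. 15.] z -1.0; 212 [47. 11.] z -1.0; 218 [46.  7.] z -0.0; 224 [48.  3.] z -2.0; 230 [47. -1.] z -1.0; 236 [20.  7.] z 26.0; 242 [16.  5.] z 30.0; 248 [12.  4.] z 34.0; 254 [8. 2.] z 38.0; 260 [ 6. -0.] z 40.0; 302 [-16. -11.] z 62.0; 306 [-18. -11.] z 64.0; 310 [-20. -12.] z 66.0; 314 [-21. -13.] z 67.0;
```

Call:
step_arm(
  deltas=[
    [0.2,0.2,0,0,0.5],
    [0.4,0.4,0,0,0.5],
    [0.5,0.5,0,0,0.5],
    [0.5,0.5,0,0,0.4],
    [0.4,0.5,0,0,0.3],
    [0,0.5,0,0,0.2],
    [-0.5,0.5,0,0,0.2],
    [-1.5,0.5,0,0,0.2],
    [-4,0.5,0,0,0.2],
    [-8,-2,0,0,0.2],
  ],
)

```text
t: 30.95
eef_pos: [0.5082, -0.0455, 0.1216]
ee_rot: [-0.544, 1.568, -2.652]
force: [1.7, 0.4, 2.7]
width: 0.0697
```

```bash
python3 - <<'E'
from h import *
info();f=prof(tuple(range(160,262,6)));save(f,"w18.png")
E
```

```text
t 30.95 p [ 0.5082 -0.0455  0.1216] xaxis [-0.003 -0.001 -1.   ] y [ 0.859 -0.511 -0.002] z [-0.511 -0.859  0.003] F [1.7 0.4 2.7] w 0.0697 q [ 0.3   0.21 -0.51  0.   -0.86  0.74]
160 [128.  30.] z 2.0; 166 [104.  31.] z 26.0; 172 [84. 31.] z 46.0; 178 [66. 31.] z 64.0; 184 [54. 30.] z 76.0; 190 [55. 26.] z 75.0; 196 [55. 22.] z 75.0; 202 [55. 18.] z 74.0; 208 [55. 15.] z 75.0; 214 [53. 11.] z 76.0; 220 [54.  7.] z 75.0; 226 [54.  3.] z 76.0; 232 [54. -2.] z 75.0; 238 [54. -6.] z 75.0; 244 [ 55. -11.] z 75.0; 250 [ 54. -15.] z 75.0; 256 [ 54. -19.] z 76.0;
```

View pics/w18.png

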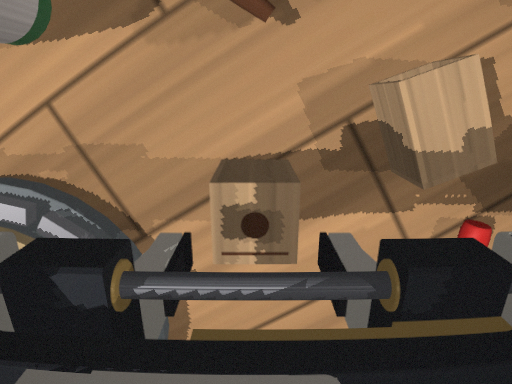

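The box stands mouth-down, with its closed end on top showing a hole at (255,225). I'll regrip it upright.

Call:
step_arm(
  deltas=[
    [2,0.3,0,0,0.2],
    [4,0.3,0,0,0.2],
    [6,0.3,0,0,0.2],
    [6.5,0.3,0,0,0.2],
    [6.5,0.3,0,0,0.2],
    [6.5,0.3,0,0,0.2],
    [6.5,0.3,0,0,0.4],
    [6.5,0.3,0,0,0.5],
    [6.5,0.3,0,0,0.5],
    [6.5,0.3,0,0,0.5],
  ],
  squeeze=10,
)

```text
t: 31.83
eef_pos: [0.5105, -0.0461, 0.0578]
ee_rot: [2.265, 1.569, 0.158]
force: [-1.9, 0.0, 6.8]
width: 0.0557
```

```bash
python3 - <<'E'
from h import *
info();f=prof(tuple(range(226,262,6))+(302,308,314))
E
```

```text
t 31.83 p [ 0.5105 -0.0461  0.0578] xaxis [ 0.001  0.    -1.   ] y [ 0.86  -0.51   0.001] z [-0.51  -0.86  -0.001] F [-1.9  0.   6.8] w 0.0557 q [ 0.29  0.3  -0.57  0.   -0.7   0.74]
226 [-16.  28.] z 74.0; 232 [-18.  26.] z 75.0; 238 [-17.  22.] z 75.0; 244 [-18.  20.] z 76.0; 250 [-16.  16.] z 74.0; 256 [-17.  14.] z 75.0; 302 [-17. -10.] z 75.0; 308 [-17. -13.] z 75.0; 314 [-16. -17.] z 74.0;
```

Call:
step_arm(
  deltas=[
    [-2,0,0,0,0.5],
    [-5,0,0,0,0.5],
    [-8,0,0,0,0.5],
    [-11,-1,-1,0,0.5],
    [-14,-3,-3,-3,0.5],
    [-14,-5.5,-5.5,-6,0.5],
    [-14,-8,-8,-10,0.5],
    [-14,-10.5,-10.5,-14,0.5],
    [-14,-13,-13,-18,0.5],
    [-14,-15,-15.2,-22,0.5],
  ],
)

```text
t: 32.72
eef_pos: [0.4575, 0.1628, 0.1973]
ee_rot: [2.795, 1.57, 1.076]
force: [0.6, -0.2, -0.5]
width: 0.056
```

```bash
python3 - <<'E'
from h import *
info();delta([.442,.231,.198]);stand()
E
```

```text
t 32.72 p [0.4575 0.1628 0.1973] xaxis [ 0.     0.001 -1.   ] y [ 0.989 -0.148  0.   ] z [-0.148 -0.989 -0.001] F [ 0.6 -0.2 -0.5] w 0.056 q [ 0.75  0.08 -0.46 -0.   -1.03  0.68]
delta cm [-0.06 -2.54 -6.52]
scene knob n 70 [0.45  0.314 0.111] top [0.12  0.124]
scene  peg? 47 [0.449 0.229 0.109] ang 171.3 r 0.068
scene  peg? 66 [0.531 0.291 0.107] ang 77.8 r 0.073
scene  peg? 68 [0.509 0.142 0.107] ang -95.5 r 0.077
scene  peg? 74 [0.594 0.204 0.108] ang -10.6 r 0.079
side knob n 75 [0.434 0.324 0.118] top [0.12  0.123]
side  peg? 86 [0.586 0.211 0.108] ang -6.8 r 0.071
side  peg? 89 [0.523 0.296 0.108] ang 85.0 r 0.078
side  peg? 90 [0.438 0.234 0.108] ang 168.9 r 0.08
side  peg? 16 [0.447 0.33  0.115] ang 122.1 r 0.131
```

Call:
step_arm(
  deltas=[
    [0,-1,-2.5,0,0.5],
    [0,-2,-5,0,0.5],
    [0,-2.5,-6.5,0,0.5],
    [0,-2.5,-6.5,0,0.5],
    [0,-2.5,-6.5,0,0.5],
    [1,-2.5,-6.5,0,0.5],
    [2,-2.5,-6.5,0,0.5],
    [3,-2.5,-6.5,0,0.5],
    [3,-2.5,-6.5,0,0.5],
    [3,-2.5,-6.5,0,0.5],
  ],
)

```text
t: 33.65
eef_pos: [0.4434, 0.228, 0.1658]
ee_rot: [-0.559, 1.568, -2.283]
force: [0.7, -0.0, -1.0]
width: 0.0557
```

```bash
python3 - <<'E'
from h import *
info();delta([.442,.2306,.108])
f=grab_frame("side");cv2.imwrite("pics/s18.png",cv2.resize(f["pixels"][190:320,130:280],None,fx=4,fy=4,interpolation=cv2.INTER_CUBIC)[:,:,::-1])
E
```

```text
t 33.65 p [0.4434 0.228  0.1658] xaxis [-0.002 -0.002 -1.   ] y [ 0.988 -0.152 -0.001] z [-0.152 -0.988  0.002] F [ 0.7 -0.  -1. ] w 0.0557 q [ 0.87  0.14 -0.48 -0.   -0.96  0.55]
delta cm [ 5.78 -0.17 -0.24]
```

View pics/s18.png

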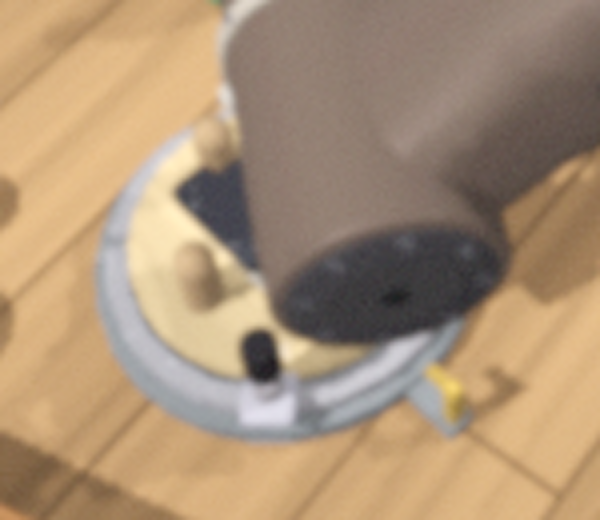

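Call:
step_arm(
  deltas=[
    [0.5,-0.1,-0.1,0,0.5],
    [1,-0.1,-0.2,0,0.5],
    [1.5,-0.1,-0.2,0,0.5],
    [2,-0.1,-0.2,0,0.5],
    [2.5,-0.1,-0.2,0,0.5],
    [3,-0.1,-0.2,0,0.5],
    [3.5,-0.1,-0.2,0,0.5],
    [4,-0.1,-0.2,0,0.5],
    [4.5,-0.1,-0.2,0,0.5],
    [4.8,-0.1,-0.2,0,0.5],
  ],
)

```text
t: 34.53
eef_pos: [0.4428, 0.231, 0.1181]
ee_rot: [-0.682, 1.57, -2.405]
force: [0.2, -0.0, -1.3]
width: 0.056
```

Call:
step_arm(
  deltas=[
    [0.1,0,0,0,0.5],
    [0.2,0,0,0,0.5],
    [0.3,0,0,0,0.5],
    [0.4,0,0,0,0.5],
    [0.5,0,0,0,0.5],
    [0.6,0,0,0,0.5],
    [0.7,0,0,0,0.5],
    [0.7,0,0,0,0.5],
    [0.7,0,0,0,0.5],
    [0.7,0,0,0,0.5],
  ],
)

```text
t: 35.37
eef_pos: [0.443, 0.2312, 0.1119]
ee_rot: [2.311, 1.571, 0.589]
force: [0.2, -0.6, -0.9]
width: 0.0557
```

```bash
python3 - <<'E'
from h import *
info();f=prof(tuple(range(196,262,6))+(302,308,314));save(f,"w19.png")
E
```

```text
t 35.37 p [0.443  0.2312 0.1119] xaxis [ 0.  0. -1.] y [ 0.988 -0.151  0.   ] z [-0.151 -0.988 -0.   ] F [ 0.2 -0.6 -0.9] w 0.0557 q [ 0.87  0.2  -0.54  0.   -0.82  0.54]
196 [28. 27.] z 84.0; 202 [17. 28.] z 95.0; 208 [ 7. 28.] z 105.0; 214 [-2. 28.] z 114.0; 220 [-8. 27.] z 120.0; 226 [-16.  28.] z 128.0; 232 [-17.  26.] z 129.0; 238 [-16.  22.] z 128.0; 244 [-18.  20.] z 130.0; 250 [-19.  18.] z 131.0; 256 [-17.  14.] z 129.0; 302 [-17.  -9.] z 129.0; 308 [-16. -13.] z 128.0; 314 [-18. -16.] z 130.0;
```

View pics/w19.png

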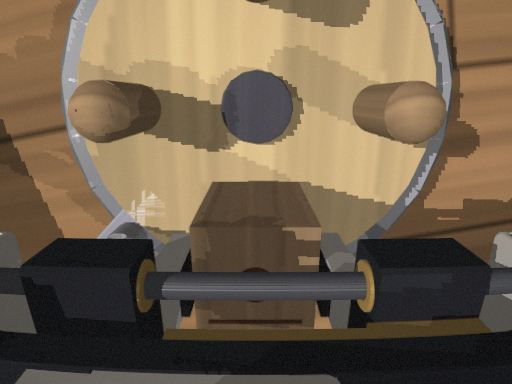

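Call:
step_arm(
  deltas=[
    [0.05,0,0,0,0.5],
    [0.1,0,0,0,0.5],
    [0.15,0,0,0,0.5],
    [0.2,0,0,0,0.5],
    [0.25,0,0,0,0.5],
    [0.3,0,0,0,0.5],
    [0.35,0,0,0,0.5],
    [0.4,0,0,0,0.5],
    [0.4,0,0,0,0.5],
    [0.4,0,0,0,0.5],
  ],
)

```text
t: 36.25
eef_pos: [0.443, 0.2312, 0.1079]
ee_rot: [-2.634, 1.571, 1.927]
force: [-0.2, -0.5, -0.8]
width: 0.0558
```

```bash
python3 - <<'E'
from h import *
info()
E
```

```text
t 36.25 p [0.443  0.2312 0.1079] xaxis [-0.  0. -1.] y [ 0.988 -0.151 -0.   ] z [-0.151 -0.988 -0.   ] F [-0.2 -0.5 -0.8] w 0.0558 q [ 0.87  0.21 -0.55 -0.   -0.81  0.54]
```

Box weight is still on the gripper, so it isn't down yet. I'll lower it slowly a little more.

Call:
step_arm(
  deltas=[
    [0.02,0,0,0,0.5],
    [0.05,0,0,0,0.5],
    [0.07,0,0,0,0.5],
    [0.1,0,0,0,0.5],
    [0.12,0,0,0,0.5],
    [0.15,0,0,0,0.5],
    [0.17,0,0,0,0.5],
    [0.2,0,0,0,0.5],
    [0.2,0,0,0,0.5],
    [0.2,0,0,0,0.5],
  ],
)

```text
t: 37.08
eef_pos: [0.4433, 0.2313, 0.1073]
ee_rot: [2.078, 1.57, 0.356]
force: [-5.9, -2.1, 14.7]
width: 0.056
```

Call:
step_arm(
  deltas=[
    [-0.08,0,0,0,0.5],
    [-0.15,0,0,0,0.5],
    [-0.15,0,0,0,0.45],
    [-0.15,0,0,0,0.35],
    [-0.15,0,0,0,0.26],
    [-0.15,0,0,0,0.26],
    [-0.15,0,0,0,0.26],
    [-2,0,0,0,0.26],
    [-5,0,0,0,0.26],
    [-8,0,0,0,0.26],
  ],
)

```text
t: 37.92
eef_pos: [0.4424, 0.2305, 0.186]
ee_rot: [-0.564, 1.568, -2.286]
force: [0.4, 1.7, 0.2]
width: 0.0645
```

```bash
python3 - <<'E'
from h import *
info();f=prof(tuple(range(160,262,8)));save(f,"w20.png")
r=np.radians(126.2);k=C0+.125*np.array([np.cos(r),np.sin(r)]);print(k);delta([*k,.200])
E
```

```text
t 37.92 p [0.4424 0.2305 0.186 ] xaxis [-0.002 -0.002 -1.   ] y [ 0.988 -0.151 -0.002] z [-0.151 -0.988  0.002] F [0.4 1.7 0.2] w 0.0645 q [ 0.87  0.12 -0.45 -0.   -1.01  0.54]
160 [139.  24.] z 54.0; 168 [105.  25.] z 88.0; 176 [80. 25.] z 113.0; 184 [67. 23.] z 126.0; 192 [68. 17.] z 125.0; 200 [68. 11.] z 125.0; 208 [67.  6.] z 125.0; 216 [68. -0.] z 125.0; 224 [67. -6.] z 126.0; 232 [ 68. -12.] z 125.0; 240 [ 68. -18.] z 125.0; 248 [ 67. -24.] z 125.0; 256 [181. -92.] z 12.0; 
[0.44217429 0.31987004]
delta cm [-0.69 -1.62 -8.57]
```

View pics/w20.png

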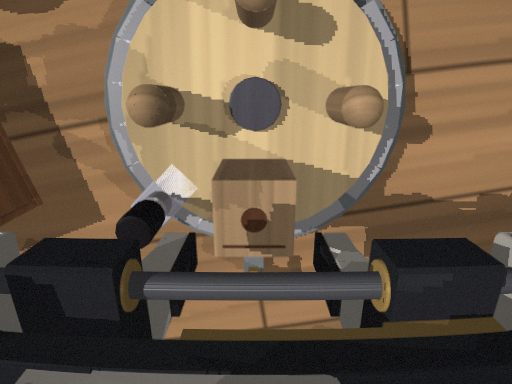

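The box is standing on the deck with its top at 0.1255. Next is the knob.

Call:
step_arm(
  deltas=[
    [-0.5,-0.3,-1.5,6,0.26],
    [-0.7,-0.6,-3,12,0.3],
    [-0.7,-1,-5,18,0.4],
    [-0.7,-1.3,-7,24,0.4],
    [-0.7,-1.6,-8.6,30,0.4],
    [-0.7,-1.6,-8.6,36,0.4],
    [-0.7,-1.6,-8.6,42,0.4],
    [-0.7,-1.6,-8.6,45,0.4],
    [-0.7,-1.6,-8.6,45,0.4],
    [-0.7,-1.6,-8.6,45,0.4],
  ],
)

```text
t: 38.8
eef_pos: [0.4401, 0.3186, 0.1927]
ee_rot: [0.157, 1.571, -2.349]
force: [0.5, 0.2, -0.4]
width: 0.0527
```

```bash
python3 - <<'E'
from h import *
info();delta([.442,.320,.100])
f,W=wristcloud();save(f,"w21.png")
E
```

```text
t 38.8 p [0.4401 0.3186 0.1927] xaxis [-0. -0. -1.] y [ 0.594 -0.805  0.   ] z [-0.805 -0.594  0.   ] F [ 0.5  0.2 -0.4] w 0.0527 q [ 0.99  0.18 -0.35 -0.   -1.04 -0.35]
delta cm [ 9.27 -0.   -0.23]
```

View pics/w21.png

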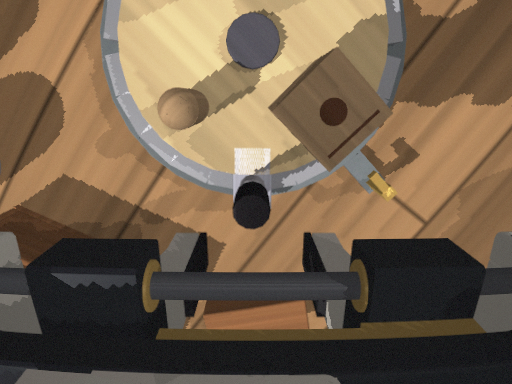

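Call:
step_arm(
  deltas=[
    [3,0,-0.1,0,0.4],
    [6,0,-0.2,0,0.4],
    [8.5,0,-0.2,0,0.4],
    [9.2,0,-0.2,0,0.4],
    [9.2,0,-0.2,0,0.4],
    [9.2,0,-0.2,0,0.6],
    [9.2,0,-0.2,0,0.75],
    [9.2,0,-0.2,0,0.75],
    [9.2,0,-0.2,0,0.75],
    [9.2,0,-0.2,0,0.75],
  ],
  squeeze=35,
)

```text
t: 39.68
eef_pos: [0.4422, 0.3204, 0.1021]
ee_rot: [-2.874, 1.569, 0.901]
force: [-0.8, 0.3, 4.1]
width: 0.0274
```

```bash
cat >> h.py <<'E'
def arc(phi0,angs,up=0,r=.125,sgn=1,dz=None):
    "rows to carry the knob: TCP at angle a about C0; tool rolls with it. phi0=current angle of TCP"
    T=toolT();p0=T[:3,3]
    for a in angs:
        q=np.radians(a);p=np.array([*(C0+r*np.array([np.cos(q),np.sin(q)])),p0[2]])
        d=T[:3,:3].T@(p-p0)*100
        print(a,[round(up,2),round(d[1],1),round(d[2],1),round(-(a-phi0),0)])
E
python3 - <<'E'
from h import *
info();d=get_state()["eef_pos"][:2]-C0;print(np.degrees(np.arctan2(d[1],d[0])),np.hypot(*d))
arc(126.2,[128,130,133,136,139,142,145,148,151,154])
E
```

```text
t 39.68 p [0.4422 0.3204 0.1021] xaxis [ 0.001  0.002 -1.   ] y [ 0.592 -0.806 -0.001] z [-0.806 -0.592 -0.002] F [-0.8  0.3  4.1] w 0.0274 q [ 0.99  0.28 -0.46  0.   -0.83 -0.35]
126.03926910443374 0.1253608749907146
128 [0, np.float64(0.0), np.float64(0.4), -2.0]
130 [0, np.float64(0.1), np.float64(0.9), -4.0]
133 [0, np.float64(0.1), np.float64(1.5), -7.0]
136 [0, np.float64(0.2), np.float64(2.2), -10.0]
139 [0, np.float64(0.3), np.float64(2.8), -13.0]
142 [0, np.float64(0.5), np.float64(3.4), -16.0]
145 [0, np.float64(0.7), np.float64(4.1), -19.0]
148 [0, np.float64(0.9), np.float64(4.7), -22.0]
151 [0, np.float64(1.2), np.float64(5.3), -25.0]
154 [0, np.float64(1.5), np.float64(5.9), -28.0]
```

Call:
step_arm(
  deltas=[
    [-0.2,0,0,0,0.75],
    [-0.5,0,0,0,0.75],
    [-0.8,0,0,0,0.75],
    [-1.1,0,0,0,0.75],
    [-1.4,0,0,0,0.75],
    [-1.4,0,0,0,0.75],
    [-1.4,0,0,0,0.75],
    [-1.4,0,0.2,-1,0.75],
    [-1.4,0.1,0.6,-3,0.75],
    [-1.4,0.1,1.1,-5,0.75],
  ],
)

```text
t: 40.52
eef_pos: [0.433, 0.3128, 0.1145]
ee_rot: [-1.473, 1.57, 2.391]
force: [1.1, 4.1, -7.4]
width: 0.0276
```

```bash
python3 - <<'E'
from h import *
info();d=get_state()["eef_pos"][:2]-C0;a=np.degrees(np.arctan2(d[1],d[0]));print(a,np.hypot(*d))
arc(131.2,[133,136,140,144,148,152,156,160,164,168])
f=grab_frame("scene");save(f,"s22.png")
E
```

```text
t 40.52 p [0.433  0.3128 0.1145] xaxis [-0.001  0.001 -1.   ] y [ 0.662 -0.75  -0.001] z [-0.75  -0.662  0.   ] F [ 1.1  4.1 -7.4] w 0.0276 q [ 0.99  0.25 -0.47 -0.   -0.85 -0.27]
131.4903152013682 0.1252595637058908
133 [0, np.float64(0.0), np.float64(0.3), -2.0]
136 [0, np.float64(0.1), np.float64(1.0), -5.0]
140 [0, np.float64(0.2), np.float64(1.8), -9.0]
144 [0, np.float64(0.3), np.float64(2.7), -13.0]
148 [0, np.float64(0.5), np.float64(3.6), -17.0]
152 [0, np.float64(0.8), np.float64(4.4), -21.0]
156 [0, np.float64(1.2), np.float64(5.2), -25.0]
160 [0, np.float64(1.5), np.float64(6.0), -29.0]
164 [0, np.float64(2.0), np.float64(6.7), -33.0]
168 [0, np.float64(2.5), np.float64(7.4), -37.0]
```

Call:
step_arm(
  deltas=[
    [0,0,0.3,-2,0.75],
    [0,0.1,1,-5,0.75],
    [0,0.2,1.8,-9,0.75],
    [0,0.3,2.7,-13,0.75],
    [0,0.5,3.6,-17,0.75],
    [0,0.8,4.4,-21,0.75],
    [0,1.2,5.2,-25,0.75],
    [0,1.5,6,-29,0.75],
    [0,2,6.7,-33,0.75],
    [0,2.5,7.4,-37,0.75],
  ],
)

```text
t: 41.4
eef_pos: [0.3934, 0.2441, 0.1145]
ee_rot: [-0.998, 1.569, -2.771]
force: [-2.5, 3.0, -6.7]
width: 0.0272
```

```bash
python3 - <<'E'
from h import *
info();d=get_state()["eef_pos"][:2]-C0;a=np.degrees(np.arctan2(d[1],d[0]));print(a,np.hypot(*d))
arc(168,[171,175,179,183,187,191,195,199,202,205])
E
```

```text
t 41.4 p [0.3934 0.2441 0.1145] xaxis [-0.001 -0.001 -1.   ] y [ 0.98  -0.2   -0.001] z [-0.2   -0.98   0.001] F [-2.5  3.  -6.7] w 0.0272 q [ 0.98  0.14 -0.62 -0.   -0.81  0.39]
168.44209318011087 0.125149840940048
171 [0, np.float64(0.0), np.float64(0.6), -3]
175 [0, np.float64(0.1), np.float64(1.4), -7]
179 [0, np.float64(0.2), np.float64(2.3), -11]
183 [0, np.float64(0.4), np.float64(3.1), -15]
187 [0, np.float64(0.7), np.float64(4.0), -19]
191 [0, np.float64(1.0), np.float64(4.8), -23]
195 [0, np.float64(1.3), np.float64(5.6), -27]
199 [0, np.float64(1.7), np.float64(6.4), -31]
202 [0, np.float64(2.1), np.float64(6.9), -34]
205 [0, np.float64(2.5), np.float64(7.4), -37]
```

Call:
step_arm(
  deltas=[
    [0,0,0.6,-3,0.75],
    [0,0.1,1.4,-7,0.75],
    [0,0.2,2.3,-11,0.75],
    [0,0.4,3.1,-15,0.75],
    [0,0.7,4,-19,0.75],
    [0,1,4.8,-23,0.75],
    [0,1.3,5.6,-27,0.75],
    [0,1.7,6.4,-31,0.75],
    [0,2.1,6.9,-34,0.75],
    [0,2.5,7.4,-37,0.75],
  ],
)

```text
t: 42.23
eef_pos: [0.4028, 0.1658, 0.1144]
ee_rot: [-1.394, 1.568, -2.522]
force: [-0.8, 0.4, -8.7]
width: 0.0272
```

```bash
python3 - <<'E'
from h import *
info();d=get_state()["eef_pos"][:2]-C0;a=np.degrees(np.arctan2(d[1],d[0]));print(a,np.hypot(*d))
arc(205,[207,209,211,213,215,216,217,218,219,220])
E
```

```text
t 42.23 p [0.4028 0.1658 0.1144] xaxis [-0.002 -0.002 -1.   ] y [ 0.903  0.429 -0.003] z [ 0.429 -0.903  0.   ] F [-0.8  0.4 -8.7] w 0.0272 q [ 0.85  0.1  -0.67 -0.   -0.81  1.17]
-154.83043965115368 0.12511726878193938
207 [0, np.float64(0.0), np.float64(0.4), -2]
209 [0, np.float64(0.0), np.float64(0.8), -4]
211 [0, np.float64(0.1), np.float64(1.3), -6]
213 [0, np.float64(0.1), np.float64(1.7), -8]
215 [0, np.float64(0.2), np.float64(2.1), -10]
216 [0, np.float64(0.2), np.float64(2.3), -11]
217 [0, np.float64(0.3), np.float64(2.6), -12]
218 [0, np.float64(0.3), np.float64(2.8), -13]
219 [0, np.float64(0.4), np.float64(3.0), -14]
220 [0, np.float64(0.4), np.float64(3.2), -15]
```

Call:
step_arm(
  deltas=[
    [0,0,0,0,0.65],
    [0,0,0,0,0.58],
    [0,0,0,0,0.58],
    [0,0,0.2,-2,0.58],
    [0,0,0.5,-4,0.58],
    [0,0,0.8,-5,0.58],
    [0,0,1.1,-6,0.58],
    [0,0.1,1.4,-7,0.58],
    [0,0.1,1.6,-8,0.58],
    [0,0.2,1.8,-9,0.58],
  ],
)

```text
t: 43.07
eef_pos: [0.4126, 0.1524, 0.1151]
ee_rot: [-2.824, 1.569, 2.487]
force: [-11.0, 4.8, 7.4]
width: 0.037
```

Call:
step_arm(
  deltas=[
    [0,0,0.15,0,0.58],
    [0,0,0.3,0,0.58],
    [0,0,0.45,0,0.58],
    [0,0,0.6,0,0.58],
    [0,0.1,0.75,0,0.58],
    [0,0.1,0.9,0,0.58],
    [0,0.1,1.0,0,0.58],
    [0,0.1,1.0,0,0.58],
    [0,0.1,1.0,0,0.58],
    [0,0.1,1.0,0,0.58],
  ],
)

```text
t: 43.9
eef_pos: [0.42, 0.1442, 0.1149]
ee_rot: [1.172, 1.571, 0.2]
force: [0.4, 0.4, -1.1]
width: 0.0371
```

```bash
python3 - <<'E'
from h import *
info();d=get_state()["eef_pos"][:2]-C0;a=np.degrees(np.arctan2(d[1],d[0]));print(a+360,np.hypot(*d))
stand()
f,W=wristcloud();save(f,"w23.png")
E
```

```text
t 43.9 p [0.42   0.1442 0.1149] xaxis [ 0.  0. -1.] y [0.826 0.563 0.   ] z [ 0.563 -0.826  0.   ] F [ 0.4  0.4 -1.1] w 0.0371 q [ 0.78  0.11 -0.65  0.   -0.81  1.39]
217.9287885848131 0.12166328756248329
scene knob n 4 [0.415 0.161 0.141] top [0.141 0.142]
scene  peg? 65 [0.446 0.228 0.107] ang 172.4 r 0.07
scene  peg? 62 [0.532 0.291 0.108] ang 77.5 r 0.073
scene  peg? 105 [0.519 0.133 0.109] ang -88.0 r 0.086
scene  peg? 69 [0.594 0.204 0.108] ang -11.0 r 0.079
side  peg? 88 [0.585 0.211 0.108] ang -7.0 r 0.07
side  peg? 81 [0.494 0.167 0.109] ang -112.9 r 0.057
side  peg? 86 [0.523 0.296 0.107] ang 84.4 r 0.077
side  peg? 86 [0.438 0.235 0.108] ang 168.5 r 0.079
```

View pics/w23.png

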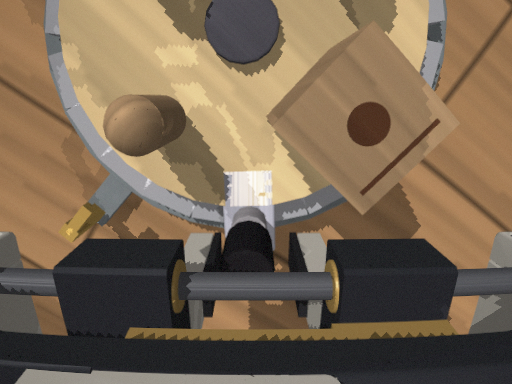

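Call:
step_arm(
  deltas=[
    [0,0,0.1,0,0.58],
    [0,0,0.15,0,0.58],
    [0,0,0.2,0,0.58],
    [0,0,0.25,0,0.58],
    [0,0,0.3,0,0.58],
    [0,0,0.35,0,0.58],
    [0,0,0.4,0,0.58],
    [0,0,0.4,0,0.58],
    [0,0,0.4,0,0.58],
    [0,0,0.4,0,0.58],
  ],
)

```text
t: 44.88
eef_pos: [0.4211, 0.1426, 0.1148]
ee_rot: [2.915, 1.567, 1.942]
force: [-13.1, 13.4, 4.4]
width: 0.037
```

```bash
python3 - <<'E'
from h import *
info();d=get_state()["eef_pos"][:2]-C0;a=np.degrees(np.arctan2(d[1],d[0]));print(a+360,np.hypot(*d))
stand()
E
```

```text
t 44.88 p [0.4211 0.1426 0.1148] xaxis [-0.001  0.003 -1.   ] y [0.827 0.563 0.001] z [ 0.563 -0.826 -0.003] F [-13.1  13.4   4.4] w 0.037 q [ 0.77  0.11 -0.65 -0.   -0.81  1.4 ]
218.80828785546504 0.12184499384513794
scene knob n 6 [0.423 0.152 0.116] top [0.144 0.144]
scene  peg? 61 [0.446 0.227 0.108] ang 173.9 r 0.07
scene  peg? 63 [0.531 0.291 0.108] ang 78.5 r 0.073
scene  peg? 102 [0.52  0.133 0.11 ] ang -87.3 r 0.086
scene  peg? 72 [0.594 0.205 0.108] ang -10.2 r 0.079
side  peg? 86 [0.586 0.211 0.108] ang -6.8 r 0.07
side  peg? 82 [0.496 0.168 0.11 ] ang -111.4 r 0.055
side  peg? 89 [0.522 0.296 0.108] ang 85.6 r 0.078
side  peg? 88 [0.438 0.234 0.108] ang 169.1 r 0.08
```

Call:
step_arm(
  deltas=[
    [0,0,-0.3,0,0.58],
    [0,0,-0.4,0,0.5],
    [0,0,-0.4,0,0.45],
    [-3,0,-0.4,0,0.4],
    [-6,0,-0.4,0,0.4],
    [-9,0,-0.4,0,0.2],
    [-10,0,2,5,0.2],
    [-10,0,5,10,0.2],
    [-10,0,8,16,0.2],
    [-10,0,12,22,0.2],
  ],
)

```text
t: 45.82
eef_pos: [0.4902, 0.0411, 0.2156]
ee_rot: [1.826, 1.569, 0.467]
force: [1.0, 1.5, 0.6]
width: 0.0696
```

```bash
python3 - <<'E'
from h import *
info();stand();boxes();delta([.528,-.196,.14])
E
```

```text
t 45.82 p [0.4902 0.0411 0.2156] xaxis [ 0.001  0.001 -1.   ] y [0.978 0.21  0.002] z [ 0.21  -0.978 -0.   ] F [1.  1.5 0.6] w 0.0696 q [ 0.48  0.08 -0.42  0.   -1.07  1.3 ]
scene knob n 48 [0.425 0.143 0.108] top [0.121 0.123]
scene  peg? 61 [0.446 0.227 0.108] ang 173.4 r 0.07
scene  peg? 65 [0.532 0.29  0.108] ang 77.3 r 0.073
scene  peg? 99 [0.52  0.133 0.109] ang -87.2 r 0.086
scene  peg? 70 [0.593 0.205 0.107] ang -10.4 r 0.079
side knob n 73 [0.408 0.151 0.118] top [0.121 0.123]
side  peg? 88 [0.586 0.21  0.108] ang -6.9 r 0.071
side  peg? 110 [0.488 0.158 0.109] ang -114.5 r 0.067
side  peg? 89 [0.523 0.296 0.108] ang 85.1 r 0.077
side  peg? 90 [0.438 0.235 0.107] ang 168.7 r 0.08
scene 0.89 [141 242 172 281] ctr [ 552. -373.] size [80. 54.] ang 2.6 top 0.057
scene 0.85 [192 208 216 243] ctr [ 497. -191.] size [56. 80.] ang 80.4 top 0.058
scene 0.79 [291 163 312 194] ctr [505. 145.] size [58. 59.] ang 83.3 top 0.127
side 0.93 [268 159 297 191] ctr [ 495. -192.] size [61. 78.] ang 79.2 top 0.059
side 0.55 [206 211 235 242] ctr [502. 144.] size [60. 60.] ang 81.6 top 0.128
side 0.52 [289 139 308 150] ctr [253. 191.] size [41. 15.] ang 53.4 top 0.626
delta cm [ 7.47 -1.3  24.05]
```

Call:
step_arm(
  deltas=[
    [0,-0.1,3,2,0.2],
    [0,-0.3,6,4,0.2],
    [0,-0.5,9,7,0.2],
    [0,-0.7,12,10,0.2],
    [0,-0.9,15,13,0.2],
    [0,-1.1,18,16,0.2],
    [2,-1.2,21,19,0.2],
    [5,-1.3,24,22,0.2],
    [7.5,-1.3,24,22,0.2],
    [8.5,-1.3,24,22,0.2],
  ],
)

```text
t: 46.95
eef_pos: [0.5262, -0.1953, 0.1264]
ee_rot: [-1.578, 1.566, 2.964]
force: [-1.5, -0.1, -1.2]
width: 0.0701
```

```bash
python3 - <<'E'
from h import *
info();f=prof(tuple(range(190,262,5)));save(f,"w24.png")
E
```

```text
t 46.95 p [ 0.5262 -0.1953  0.1264] xaxis [-0.005  0.001 -1.   ] y [ 0.986 -0.169 -0.005] z [-0.169 -0.986 -0.   ] F [-1.5 -0.1 -1.2] w 0.0701 q [-0.01  0.28 -0.39 -0.   -0.9   1.41]
190 [123.   4.] z 3.0; 195 [123.  -1.] z 3.0; 200 [122.  -5.] z 4.0; 205 [71.  8.] z 55.0; 210 [70.  4.] z 56.0; 215 [71.  0.] z 55.0; 220 [71. -4.] z 55.0; 225 [71. -8.] z 55.0; 230 [ 70. -11.] z 56.0; 235 [ 71. -15.] z 55.0; 240 [ 70. -19.] z 56.0; 245 [ 71. -23.] z 55.0; 250 [ 71. -28.] z 55.0; 255 [ 72. -32.] z 54.0; 260 [ 71. -36.] z 55.0;
```

View pics/w24.png

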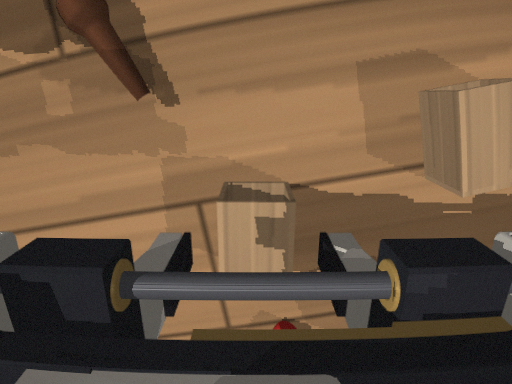

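Call:
step_arm(
  deltas=[
    [1,-0.5,0,0,0.2],
    [2,-1,0,0,0.2],
    [4,-1,0,0,0.2],
    [5.5,-1,0,0,0.2],
    [6.2,-1,0,0,0.2],
    [6.2,-1,0,0,0.2],
    [6.2,-1,0,0,0.2],
    [6.2,-1,0,0,0.2],
    [6.2,-1,0,0,0.2],
    [6.2,-1,0,0,0.2],
  ],
)

```text
t: 47.83
eef_pos: [0.5189, -0.1937, 0.0688]
ee_rot: [1.674, 1.569, -0.066]
force: [0.3, 0.6, 0.5]
width: 0.0702
```

```bash
python3 - <<'E'
from h import *
info();f=prof()
E
```

```text
t 47.83 p [ 0.5189 -0.1937  0.0688] xaxis [ 0.002 -0.    -1.   ] y [ 0.986 -0.168  0.002] z [-0.168 -0.986 -0.   ] F [0.3 0.6 0.5] w 0.0702 q [-0.    0.34 -0.47  0.   -0.76  1.41]
200 [66. 13.] z 3.0; 206 [64.  9.] z 5.0; 212 [67.  4.] z 2.0; 218 [66. -1.] z 3.0; 224 [14. 17.] z 55.0; 230 [13. 13.] z 56.0; 236 [14. 10.] z 55.0; 242 [14.  6.] z 55.0; 248 [14.  2.] z 54.0; 254 [12. -0.] z 56.0; 260 [14. -5.] z 55.0; 302 [ 13. -32.] z 55.0; 306 [ 13. -35.] z 55.0; 310 [ 15. -38.] z 54.0; 314 [ 14. -41.] z 55.0;
```

Call:
step_arm(
  deltas=[
    [0.3,0,0,0,0.2],
    [0.3,0,0,0,0.3],
    [0.3,0,0,0,0.4],
    [0.3,0,0,0,0.5],
    [0.3,0,0,0,0.5],
    [0.3,0,0,0,0.5],
    [0.3,0,0,0,0.5],
    [0.4,0.2,0,0,0.5],
    [0.4,0.4,0,0,0.5],
    [0.4,0.6,0,0,0.5],
  ],
  squeeze=6,
)

```text
t: 48.72
eef_pos: [0.5241, -0.1949, 0.0644]
ee_rot: [-1.066, 1.57, -2.806]
force: [-3.3, 1.7, 5.5]
width: 0.0561
```

Call:
step_arm(
  deltas=[
    [0,0.2,0,0,0.5],
    [0,0.4,0,0,0.5],
    [0,0.6,0,0,0.5],
    [0,0.8,0,0,0.5],
    [0,1,0,0,0.5],
    [0,1.2,0,0,0.5],
    [0,1.4,0,0,0.5],
    [0,1.6,0,0,0.5],
    [0,1.8,0,0,0.5],
    [0,1.8,0,0,0.5],
  ],
)

```text
t: 49.55
eef_pos: [0.5421, -0.1979, 0.0636]
ee_rot: [-1.448, 1.57, 3.095]
force: [-0.9, -1.0, 1.4]
width: 0.0557
```

```bash
python3 - <<'E'
from h import *
info();f=prof()
E
```

```text
t 49.55 p [ 0.5421 -0.1979  0.0636] xaxis [-0.  0. -1.] y [ 0.986 -0.169 -0.   ] z [-0.169 -0.986  0.   ] F [-0.9 -1.   1.4] w 0.0557 q [-0.01  0.38 -0.42 -0.   -0.77  1.41]
200 [65. 13.] z -1.0; 206 [64.  9.] z -0.0; 212 [64.  5.] z -0.0; 218 [65. -0.] z -2.0; 224 [65. -5.] z -1.0; 230 [11. 14.] z 52.0; 236 [11. 11.] z 53.0; 242 [9. 8.] z 54.0; 248 [9. 5.] z 55.0; 254 [6. 3.] z 57.0; 260 [ 6. -0.] z 58.0; 302 [ -4. -19.] z 68.0; 306 [ -3. -22.] z 67.0; 310 [ -5. -24.] z 68.0; 314 [ -6. -25.] z 69.0;
```

Call:
step_arm(
  deltas=[
    [0.1,0.4,0,0,0.5],
    [0.2,0.8,0,0,0.5],
    [0.4,1.2,0,0,0.5],
    [0.6,1.6,0,0,0.5],
    [0.8,2,0,0,0.5],
    [1,2.4,0,0,0.5],
    [1.3,2.8,0,0,0.5],
    [1.6,3.2,0,0,0.5],
    [1.8,3.5,0,0,0.5],
    [1.8,3.5,0,0,0.5],
  ],
)

```text
t: 50.43
eef_pos: [0.5767, -0.2038, 0.045]
ee_rot: [-1.499, 1.57, 3.044]
force: [0.2, 0.4, -1.2]
width: 0.0558
```

```bash
python3 - <<'E'
from h import *
info();f=prof()
E
```

```text
t 50.43 p [ 0.5767 -0.2038  0.045 ] xaxis [-0.001  0.    -1.   ] y [ 0.986 -0.169 -0.001] z [-0.169 -0.986  0.   ] F [ 0.2  0.4 -1.2] w 0.0558 q [-0.02  0.45 -0.36 -0.   -0.76  1.42]
200 [46. 20.] z -1.0; 206 [47. 15.] z -2.0; 212 [46. 11.] z -1.0; 218 [46.  8.] z -1.0; 224 [47.  3.] z -2.0; 230 [46. -1.] z -1.0; 236 [18.  8.] z 27.0; 242 [14.  6.] z 31.0; 248 [11.  4.] z 34.0; 254 [6. 3.] z 39.0; 260 [3. 2.] z 42.0; 302 [-16. -10.] z 61.0; 306 [-19. -10.] z 64.0; 310 [-20. -11.] z 65.0; 314 [-23. -11.] z 68.0;
```

Call:
step_arm(
  deltas=[
    [0.2,0.2,0,0,0.5],
    [0.4,0.4,0,0,0.5],
    [0.5,0.5,0,0,0.5],
    [0.5,0.5,0,0,0.4],
    [0.4,0.5,0,0,0.3],
    [0,0.5,0,0,0.2],
    [-0.5,0.5,0,0,0.2],
    [-1.5,0.5,0,0,0.2],
    [-4,0.5,0,0,0.2],
    [-8,-2,0,0,0.2],
  ],
)

```text
t: 51.32
eef_pos: [0.5608, -0.2011, 0.1204]
ee_rot: [-1.226, 1.568, -2.965]
force: [2.1, 0.1, 0.8]
width: 0.0696
```

```bash
python3 - <<'E'
from h import *
info();f=prof(tuple(range(160,262,6)));save(f,"w25.png")
E
```

```text
t 51.32 p [ 0.5608 -0.2011  0.1204] xaxis [-0.003 -0.    -1.   ] y [ 0.986 -0.168 -0.003] z [-0.168 -0.986  0.001] F [2.1 0.1 0.8] w 0.0696 q [-0.02  0.34 -0.32  0.   -0.91  1.42]
160 [128.  30.] z 2.0; 166 [103.  31.] z 26.0; 172 [84. 31.] z 46.0; 178 [66. 31.] z 63.0; 184 [54. 31.] z 75.0; 190 [55. 26.] z 74.0; 196 [53. 23.] z 76.0; 202 [55. 19.] z 74.0; 208 [54. 15.] z 75.0; 214 [54. 11.] z 75.0; 220 [54.  7.] z 76.0; 226 [53.  3.] z 76.0; 232 [54. -1.] z 75.0; 238 [53. -5.] z 76.0; 244 [ 54. -10.] z 75.0; 250 [ 54. -14.] z 76.0; 256 [ 54. -19.] z 75.0;
```

View pics/w25.png

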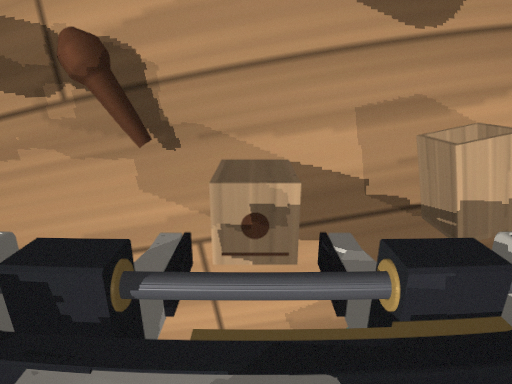

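Box 2 stands upright in the same way. I'll regrip it.

Call:
step_arm(
  deltas=[
    [2,0.3,0,0,0.2],
    [4,0.3,0,0,0.2],
    [6,0.3,0,0,0.2],
    [6.3,0.3,0,0,0.2],
    [6.3,0.3,0,0,0.2],
    [6.3,0.3,0,0,0.2],
    [6.3,0.3,0,0,0.4],
    [6.3,0.3,0,0,0.5],
    [6.3,0.3,0,0,0.5],
    [6.3,0.3,0,0,0.5],
  ],
  squeeze=10,
)

```text
t: 52.2
eef_pos: [0.5632, -0.2014, 0.0593]
ee_rot: [1.585, 1.569, -0.155]
force: [-1.4, 0.7, 5.7]
width: 0.0559
```

Call:
step_arm(
  deltas=[
    [-2,0,0,0,0.5],
    [-5,0,0,0,0.5],
    [-8,0,0,0,0.5],
    [-11,0,0,0,0.5],
    [-14,0,-1,0,0.5],
    [-14,0,-4,0,0.5],
    [-14,0,-8,0,0.5],
    [-14,0,-12,0,0.5],
    [-14,0,-16,0,0.5],
    [-14,0,-20,0,0.5],
  ],
)

```text
t: 53.03
eef_pos: [0.596, -0.0026, 0.1986]
ee_rot: [2.44, 1.57, 0.699]
force: [1.0, -0.0, -0.8]
width: 0.0561
```

```bash
python3 - <<'E'
from h import *
info();f=prof(tuple(range(226,262,6))+(302,308,314));delta([.4425,.2306,.197])
f=grab_frame("scene");save(f,"s26.png")
E
```

```text
t 53.03 p [ 0.596  -0.0026  0.1986] xaxis [ 0.  0. -1.] y [ 0.986 -0.169  0.   ] z [-0.169 -0.986 -0.   ] F [ 1.  -0.  -0.8] w 0.0561 q [ 0.32  0.26 -0.23 -0.   -1.08  1.08]
226 [-17.  27.] z 215.0; 232 [-15.  24.] z 213.0; 238 [-15.  21.] z 214.0; 244 [-16.  18.] z 214.0; 250 [-15.  15.] z 214.0; 256 [-16.  13.] z 214.0; 302 [-18. -10.] z 216.0; 308 [-17. -14.] z 215.0; 314 [-15. -19.] z 214.0; 
delta cm [  0.15 -19.09 -19.85]
```

View pics/s26.png

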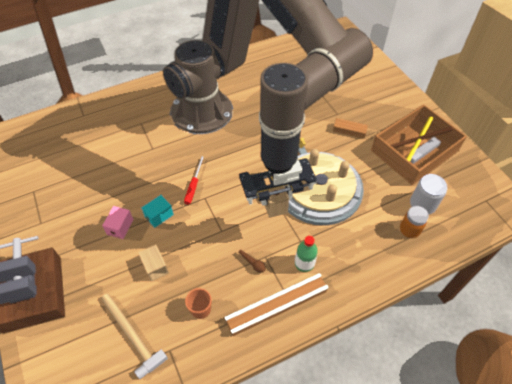

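Call:
step_arm(
  deltas=[
    [-1,-1,-1,0,0.5],
    [-2.5,-3,-3,0,0.5],
    [-2.5,-5.5,-5.5,0,0.5],
    [-2.5,-8,-8,0,0.5],
    [-2.5,-10.5,-10.8,0,0.5],
    [-2.5,-13,-13.5,0,0.5],
    [-2.5,-15.5,-16,0,0.5],
    [-2.5,-17.5,-18,0,0.5],
    [-2.5,-19.1,-19.8,0,0.5],
    [-2.5,-19.1,-19.8,0,0.5],
  ],
)

```text
t: 53.97
eef_pos: [0.4395, 0.2253, 0.2241]
ee_rot: [2.886, 1.569, 1.148]
force: [-0.7, 0.7, -0.4]
width: 0.0562
```

```bash
python3 - <<'E'
from h import *
info();delta([.4425,.2306,.1093]);stand()
E
```

```text
t 53.97 p [0.4395 0.2253 0.2241] xaxis [ 0.001  0.002 -1.   ] y [ 0.986 -0.166  0.   ] z [-0.166 -0.986 -0.002] F [-0.7  0.7 -0.4] w 0.0562 q [ 0.87  0.07 -0.41 -0.   -1.09  0.53]
delta cm [11.48  0.2  -0.55]
scene knob n 77 [0.422 0.141 0.116] top [0.12  0.122]
scene  peg? 62 [0.446 0.227 0.108] ang 173.5 r 0.071
scene  peg? 63 [0.532 0.291 0.108] ang 77.7 r 0.073
scene  peg? 103 [0.52  0.133 0.109] ang -87.5 r 0.086
scene  peg? 72 [0.594 0.204 0.107] ang -10.6 r 0.079
side  peg? 88 [0.523 0.296 0.107] ang 84.9 r 0.077
```

Call:
step_arm(
  deltas=[
    [0,0.2,-0.4,0,0.5],
    [0.5,0.2,-0.4,0,0.5],
    [2,0.2,-0.4,0,0.5],
    [3.5,0.2,-0.4,0,0.5],
    [5,0.2,-0.4,0,0.5],
    [6.5,0.2,-0.4,0,0.5],
    [8,0.2,-0.4,0,0.5],
    [9.2,0.2,-0.4,0,0.5],
    [10.2,0.2,-0.4,0,0.5],
    [10.7,0.2,-0.4,0,0.5],
  ],
)

```text
t: 54.9
eef_pos: [0.4439, 0.2255, 0.1146]
ee_rot: [-0.62, 1.569, -2.362]
force: [0.1, -0.1, -1.9]
width: 0.0558
```

```bash
python3 - <<'E'
from h import *
info();delta([.4425,.2306,.1093])
E
```

```text
t 54.9 p [0.4439 0.2255 0.1146] xaxis [-0.002 -0.002 -1.   ] y [ 0.985 -0.17  -0.001] z [-0.17  -0.985  0.002] F [ 0.1 -0.1 -1.9] w 0.0558 q [ 0.87  0.2  -0.54 -0.   -0.83  0.53]
delta cm [ 0.53 -0.22 -0.48]
```

Call:
step_arm(
  deltas=[
    [0,-0.1,-0.2,0,0.5],
    [0,-0.2,-0.4,0,0.5],
    [0.05,-0.2,-0.4,0,0.5],
    [0.1,-0.2,-0.4,0,0.5],
    [0.15,-0.2,-0.4,0,0.5],
    [0.2,-0.2,-0.4,0,0.5],
    [0.25,-0.2,-0.4,0,0.5],
    [0.3,-0.2,-0.4,0,0.5],
    [0.35,-0.2,-0.4,0,0.5],
    [0.35,-0.2,-0.4,0,0.5],
  ],
)

```text
t: 55.73
eef_pos: [0.4427, 0.231, 0.1127]
ee_rot: [-0.805, 1.571, -2.545]
force: [1.0, 0.2, -1.1]
width: 0.0561
```

Call:
step_arm(
  deltas=[
    [0.02,0,0,0,0.5],
    [0.04,0,0,0,0.5],
    [0.06,0,0,0,0.5],
    [0.08,0,0,0,0.5],
    [0.1,0,0,0,0.5],
    [0.1,0,0,0,0.5],
    [0.1,0,0,0,0.5],
    [0.1,0,0,0,0.5],
    [0.1,0,0,0,0.5],
    [0.1,0,0,0,0.5],
  ],
)

```text
t: 56.57
eef_pos: [0.4427, 0.231, 0.1117]
ee_rot: [-0.569, 1.571, -2.309]
force: [-1.2, 1.1, -1.0]
width: 0.0563
```

Call:
step_arm(
  deltas=[
    [0.02,0,0,0,0.5],
    [0.04,0,0,0,0.5],
    [0.06,0,0,0,0.5],
    [0.08,0,0,0,0.5],
    [0.1,0,0,0,0.5],
    [0.12,0,0,0,0.5],
    [0.14,0,0,0,0.5],
    [0.16,0,0,0,0.5],
    [0.18,0,0,0,0.5],
    [0.2,0,0,0,0.5],
  ],
)

```text
t: 57.4
eef_pos: [0.4427, 0.231, 0.1097]
ee_rot: [-0.285, 1.571, -2.025]
force: [-0.2, -0.6, 0.3]
width: 0.0557
```

Call:
step_arm(
  deltas=[
    [0.01,0,0,0,0.5],
    [0.02,0,0,0,0.5],
    [0.03,0,0,0,0.5],
    [0.04,0,0,0,0.5],
    [0.05,0,0,0,0.5],
    [0.06,0,0,0,0.5],
    [0.07,0,0,0,0.5],
    [0.08,0,0,0,0.5],
    [0.09,0,0,0,0.5],
    [0.09,0,0,0,0.5],
  ],
)

```text
t: 58.23
eef_pos: [0.4427, 0.231, 0.1093]
ee_rot: [2.258, 1.571, 0.518]
force: [-2.5, -0.8, 5.9]
width: 0.0558
```

Call:
step_arm(
  deltas=[
    [-0.04,0,0,0,0.5],
    [-0.06,0,0,0,0.5],
    [-0.06,0,0,0,0.45],
    [-0.06,0,0,0,0.35],
    [-0.06,0,0,0,0.26],
    [-0.06,0,0,0,0.26],
    [-0.06,0,0,0,0.26],
    [-2,0,0,0,0.26],
    [-5,0,0,0,0.26],
    [-8,0,0,0,0.26],
  ],
)

```text
t: 59.07
eef_pos: [0.4422, 0.2304, 0.1891]
ee_rot: [-0.529, 1.568, -2.27]
force: [1.2, 1.1, -0.2]
width: 0.0648
```

```bash
python3 - <<'E'
from h import *
info();f=prof(tuple(range(160,262,12)));save(f,"w27.png")
r=np.radians(216.2);k=C0+.125*np.array([np.cos(r),np.sin(r)]);print(k);delta([*k,.200])
E
```

```text
t 59.07 p [0.4422 0.2304 0.1891] xaxis [-0.002 -0.002 -1.   ] y [ 0.986 -0.169 -0.001] z [-0.169 -0.986  0.002] F [ 1.2  1.1 -0.2] w 0.0648 q [ 0.88  0.11 -0.45 -0.   -1.01  0.53]
160 [135.  25.] z 61.0; 172 [91. 25.] z 105.0; 184 [70. 22.] z 126.0; 196 [71. 13.] z 125.0; 208 [69.  5.] z 126.0; 220 [71. -4.] z 125.0; 232 [ 70. -13.] z 126.0; 244 [ 70. -22.] z 126.0; 256 [184. -94.] z 11.0; 
[0.41512996 0.14517429]
delta cm [-0.47 -1.49  9.11]
```

View pics/w27.png

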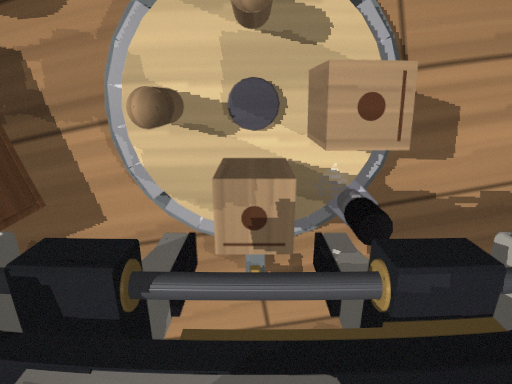

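Box 2 is on its peg. I'll turn the wrist over to the knob at 216°.

Call:
step_arm(
  deltas=[
    [-1,-0.2,1,7,0.3],
    [-1,-0.4,2,14,0.4],
    [-1,-0.6,4,21,0.4],
    [-1,-0.9,6,28,0.4],
    [-1,-1.2,8,35,0.4],
    [-1,-1.5,9.1,42,0.4],
    [-1,-1.5,9.1,49,0.4],
    [-1,-1.5,9.1,56,0.4],
    [-1,-1.5,9.1,63,0.4],
    [-1,-1.5,9.1,70,0.4],
  ],
)

```text
t: 59.95
eef_pos: [0.4126, 0.1437, 0.1989]
ee_rot: [-2.57, 1.57, 0.745]
force: [-0.2, 0.3, 0.2]
width: 0.0522
```

Call:
step_arm(
  deltas=[
    [0,0,0,7,0.4],
    [0,0,0,14,0.4],
    [0,0,0,21,0.4],
    [0,0,0,28,0.4],
    [0,0,0,35,0.4],
    [0,0,0,42,0.4],
    [0,0,0,49,0.4],
    [0,0,0,56,0.4],
    [0,0,0,62,0.4],
    [0,0,0,65,0.4],
  ],
)

```text
t: 60.78
eef_pos: [0.4126, 0.1438, 0.1988]
ee_rot: [-1.33, 1.571, 0.851]
force: [-0.8, 0.2, -0.6]
width: 0.0528
```

```bash
python3 - <<'E'
from h import *
info();delta([.4151,.1452,.101])
f,W=wristcloud();save(f,"w28.png")
E
```

```text
t 60.78 p [0.4126 0.1438 0.1988] xaxis [ 0.  0. -1.] y [-0.82  -0.573 -0.   ] z [-0.573  0.82   0.   ] F [-0.8  0.2 -0.6] w 0.0528 q [ 0.79 -0.01 -0.55 -0.   -1.02 -1.75]
delta cm [ 9.78 -0.28 -0.03]
```

View pics/w28.png

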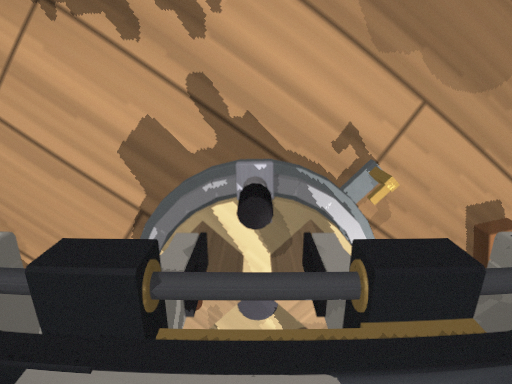

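Call:
step_arm(
  deltas=[
    [3,-0.2,0,0,0.4],
    [6,-0.3,0,0,0.4],
    [8.5,-0.3,0,0,0.4],
    [9.7,-0.3,0,0,0.4],
    [9.7,-0.3,0,0,0.4],
    [9.7,-0.3,0,0,0.6],
    [9.7,-0.3,0,0,0.75],
    [9.7,-0.3,0,0,0.75],
    [9.7,-0.3,0,0,0.75],
    [9.7,-0.3,0,0,0.75],
  ],
  squeeze=35,
)

```text
t: 61.67
eef_pos: [0.4155, 0.146, 0.1028]
ee_rot: [-1.464, 1.569, 0.723]
force: [-1.4, -0.3, 4.1]
width: 0.0271
```

```bash
python3 - <<'E'
from h import *
info();d=get_state()["eef_pos"][:2]-C0;print(np.degrees(np.arctan2(d[1],d[0]))+360,np.hypot(*d))
arc(216.2,[217,219,221])
E
```

```text
t 61.67 p [0.4155 0.146  0.1028] xaxis [ 0.002  0.001 -1.   ] y [-0.816 -0.578 -0.002] z [-0.578  0.816  0.   ] F [-1.4 -0.3  4.1] w 0.0271 q [ 0.79  0.12 -0.68  0.   -0.77 -1.74]
216.00170499861147 0.12417250295779607
217 [0, np.float64(0.1), np.float64(-0.2), -1.0]
219 [0, np.float64(0.1), np.float64(-0.7), -3.0]
221 [0, np.float64(0.0), np.float64(-1.1), -5.0]
```

Call:
step_arm(
  deltas=[
    [-0.2,0,0,0,0.75],
    [-0.5,0,0,0,0.75],
    [-0.8,0,0,0,0.75],
    [-1.1,0,0,0,0.75],
    [-1.4,0,0,0,0.75],
    [-1.4,0,0,0,0.75],
    [-1.4,0,0,0,0.75],
    [-1.4,0,-0.2,-1,0.75],
    [-1.4,0,-0.6,-3,0.75],
    [-1.4,0,-1.1,-5,0.75],
  ],
)

```text
t: 62.5
eef_pos: [0.4221, 0.1374, 0.116]
ee_rot: [-1.47, 1.569, 0.806]
force: [5.4, 5.5, -7.9]
width: 0.0273
```

```bash
python3 - <<'E'
from h import *
info();d=get_state()["eef_pos"][:2]-C0;a=np.degrees(np.arctan2(d[1],d[0]))+360;print(a,np.hypot(*d))
arc(221.1,[223,226,230,234,238,242,246,250,254,258])
E
```

```text
t 62.5 p [0.4221 0.1374 0.116 ] xaxis [ 0.001  0.002 -1.   ] y [-0.761 -0.648 -0.002] z [-0.648  0.761  0.   ] F [ 5.4  5.5 -7.9] w 0.0273 q [ 0.76  0.11 -0.65 -0.   -0.81 -1.63]
220.99156336326396 0.1243986196833705
223 [0, np.float64(0.0), np.float64(-0.4), -2.0]
226 [0, np.float64(0.0), np.float64(-1.1), -5.0]
230 [0, np.float64(-0.1), np.float64(-2.0), -9.0]
234 [0, np.float64(-0.3), np.float64(-2.8), -13.0]
238 [0, np.float64(-0.5), np.float64(-3.7), -17.0]
242 [0, np.float64(-0.8), np.float64(-4.5), -21.0]
246 [0, np.float64(-1.2), np.float64(-5.3), -25.0]
250 [0, np.float64(-1.6), np.float64(-6.0), -29.0]
254 [0, np.float64(-2.0), np.float64(-6.8), -33.0]
258 [0, np.float64(-2.5), np.float64(-7.5), -37.0]
```

Call:
step_arm(
  deltas=[
    [0,0,-0.4,-2,0.75],
    [0,0,-1.1,-5,0.75],
    [0,-0.1,-2,-9,0.75],
    [0,-0.3,-2.8,-13,0.75],
    [0,-0.5,-3.7,-17,0.75],
    [0,-0.8,-4.5,-21,0.75],
    [0,-1.2,-5.3,-25,0.75],
    [0,-1.6,-6,-29,0.75],
    [0,-2,-6.8,-33,0.75],
    [0,-2.5,-7.5,-37,0.75],
  ],
)

```text
t: 63.33
eef_pos: [0.49, 0.0971, 0.1158]
ee_rot: [-1.847, 1.567, 1.076]
force: [2.9, 12.0, -6.8]
width: 0.0274
```

```bash
python3 - <<'E'
from h import *
info();d=get_state()["eef_pos"][:2]-C0;a=np.degrees(np.arctan2(d[1],d[0]))+360;print(a,np.hypot(*d))
arc(258,[261,265,269,273,277,281,285,289,292,295])
E
```

```text
t 63.33 p [0.49   0.0971 0.1158] xaxis [ 0.002  0.003 -1.   ] y [-0.217 -0.976 -0.003] z [-0.976  0.217 -0.001] F [ 2.9 12.  -6.8] w 0.0274 q [ 0.59  0.2  -0.54 -0.   -0.83 -0.81]
257.96709587986436 0.12461281965056314
261 [0, np.float64(0.0), np.float64(-0.7), -3]
265 [0, np.float64(-0.1), np.float64(-1.5), -7]
269 [0, np.float64(-0.2), np.float64(-2.4), -11]
273 [0, np.float64(-0.4), np.float64(-3.2), -15]
277 [0, np.float64(-0.7), np.float64(-4.1), -19]
281 [0, np.float64(-1.0), np.float64(-4.9), -23]
285 [0, np.float64(-1.4), np.float64(-5.7), -27]
289 [0, np.float64(-1.8), np.float64(-6.4), -31]
292 [0, np.float64(-2.2), np.float64(-7.0), -34]
295 [0, np.float64(-2.5), np.float64(-7.5), -37]
```

Call:
step_arm(
  deltas=[
    [0,0,-0.7,-3,0.75],
    [0,-0.1,-1.5,-7,0.75],
    [0,-0.2,-2.4,-11,0.75],
    [0,-0.4,-3.2,-15,0.75],
    [0,-0.7,-4.1,-19,0.75],
    [0,-1,-4.9,-23,0.75],
    [0,-1.4,-5.7,-27,0.75],
    [0,-1.8,-6.4,-31,0.75],
    [0,-2.2,-7,-34,0.75],
    [0,-2.5,-7.5,-37,0.75],
  ],
)

```text
t: 64.17
eef_pos: [0.567, 0.1052, 0.1146]
ee_rot: [-1.234, 1.568, 2.333]
force: [-2.7, 13.7, -7.8]
width: 0.0273
```

```bash
python3 - <<'E'
from h import *
info();d=get_state()["eef_pos"][:2]-C0;a=np.degrees(np.arctan2(d[1],d[0]))+360;print(a,np.hypot(*d))
arc(295,[297,299,301,303,305,307,309])
E
```

```text
t 64.17 p [0.567  0.1052 0.1146] xaxis [-0.002  0.002 -1.   ] y [ 0.413 -0.911 -0.003] z [-0.911 -0.413  0.001] F [-2.7 13.7 -7.8] w 0.0273 q [ 0.52  0.32 -0.37 -0.   -0.88 -0.09]
294.1324446200133 0.12467658616070647
297 [0, np.float64(0.0), np.float64(-0.6), -2]
299 [0, np.float64(-0.0), np.float64(-1.1), -4]
301 [0, np.float64(-0.1), np.float64(-1.5), -6]
303 [0, np.float64(-0.1), np.float64(-1.9), -8]
305 [0, np.float64(-0.2), np.float64(-2.4), -10]
307 [0, np.float64(-0.3), np.float64(-2.8), -12]
309 [0, np.float64(-0.4), np.float64(-3.2), -14]
```

Call:
step_arm(
  deltas=[
    [0,0,0,0,0.65],
    [0,0,0,0,0.58],
    [0,0,0,0,0.58],
    [0,0,-0.2,-2,0.58],
    [0,0,-0.5,-4,0.58],
    [0,0,-0.8,-5,0.58],
    [0,0,-1.1,-6,0.58],
    [0,-0.1,-1.4,-7,0.58],
    [0,-0.1,-1.6,-8,0.58],
    [0,-0.1,-1.8,-9,0.58],
  ],
)

```text
t: 65.0
eef_pos: [0.5805, 0.1096, 0.1156]
ee_rot: [-0.095, 1.564, -2.656]
force: [-10.6, -3.0, 7.5]
width: 0.0369
```

Call:
step_arm(
  deltas=[
    [0,0,-0.15,0,0.58],
    [0,0,-0.3,0,0.58],
    [0,0,-0.45,0,0.58],
    [0,-0.1,-0.6,0,0.58],
    [0,-0.1,-0.75,0,0.58],
    [0,-0.1,-0.9,0,0.58],
    [0,-0.1,-1.0,0,0.58],
    [0,-0.1,-1.1,0,0.58],
    [0,-0.1,-1.1,0,0.58],
    [0,-0.1,-1.1,0,0.58],
  ],
)

```text
t: 65.83
eef_pos: [0.5925, 0.1189, 0.116]
ee_rot: [-3.133, 1.57, 0.59]
force: [-0.1, -0.8, 0.0]
width: 0.0365
```

```bash
python3 - <<'E'
from h import *
info();d=get_state()["eef_pos"][:2]-C0;a=np.degrees(np.arctan2(d[1],d[0]));print(a+360,np.hypot(*d))
stand()
E
```

```text
t 65.83 p [0.5925 0.1189 0.116 ] xaxis [ 0.001  0.    -1.   ] y [ 0.549 -0.836 -0.   ] z [-0.836 -0.549 -0.001] F [-0.1 -0.8  0. ] w 0.0365 q [ 0.52  0.35 -0.31 -0.   -0.9   0.06]
307.39865562005537 0.1260037213947854
scene knob n 109 [0.593 0.111 0.117] top [0.121 0.131]
scene  peg? 67 [0.533 0.29  0.108] ang 76.9 r 0.073
scene  peg? 18 [0.621 0.126 0.111] ang -41.6 r 0.14
side knob n 64 [0.58  0.122 0.117] top [0.121 0.123]
side  peg? 22 [0.608 0.137 0.111] ang -41.6 r 0.124
side  peg? 20 [0.566 0.11  0.112] ang -65.4 r 0.12
side  peg? 108 [0.571 0.219 0.109] ang -0.4 r 0.055
side  peg? 116 [0.488 0.157 0.11 ] ang -114.6 r 0.068
side  peg? 91 [0.523 0.296 0.108] ang 84.6 r 0.077
side  peg? 85 [0.438 0.236 0.108] ang 167.8 r 0.08
```

Call:
step_arm(
  deltas=[
    [0,0,-0.1,0,0.58],
    [0,0,-0.15,0,0.58],
    [0,0,-0.2,0,0.58],
    [0,0,-0.25,0,0.58],
    [0,0,-0.3,0,0.58],
    [0,0,-0.35,0,0.58],
    [0,0,-0.35,0,0.58],
    [0,0,-0.35,0,0.58],
    [0,0,-0.35,0,0.58],
    [0,0,-0.35,0,0.58],
  ],
)

```text
t: 66.77
eef_pos: [0.5944, 0.12, 0.1158]
ee_rot: [-0.078, 1.569, -2.639]
force: [-5.3, -2.5, 3.7]
width: 0.0367
```

```bash
python3 - <<'E'
from h import *
info();stand()
E
```

```text
t 66.77 p [0.5944 0.12   0.1158] xaxis [-0.002 -0.001 -1.   ] y [ 0.549 -0.836 -0.   ] z [-0.836 -0.549  0.002] F [-5.3 -2.5  3.7] w 0.0367 q [ 0.52  0.36 -0.31 -0.   -0.91  0.06]
scene knob n 109 [0.594 0.111 0.117] top [0.121 0.127]
scene  peg? 59 [0.531 0.29  0.108] ang 78.3 r 0.073
scene  peg? 16 [0.576 0.095 0.111] ang -64.0 r 0.138
scene  peg? 18 [0.623 0.127 0.111] ang -40.8 r 0.141
side knob n 63 [0.581 0.123 0.115] top [0.121 0.123]
side  peg? 25 [0.611 0.138 0.111] ang -40.7 r 0.125
side  peg? 20 [0.566 0.112 0.113] ang -65.0 r 0.119
side  peg? 111 [0.572 0.22  0.108] ang 0.7 r 0.056
side  peg? 104 [0.488 0.156 0.109] ang -113.6 r 0.069
side  peg? 87 [0.523 0.296 0.108] ang 85.2 r 0.077
side  peg? 91 [0.438 0.234 0.108] ang 168.8 r 0.08
```

Call:
step_arm(
  deltas=[
    [0,0,0.3,0,0.58],
    [0,0,0.35,0,0.5],
    [0,0,0.35,0,0.45],
    [-3,0,0.35,0,0.4],
    [-6,0,0.35,0,0.4],
    [-9,0,0.35,0,0.2],
    [-10,2,0.3,-6,0.2],
    [-10,5,0.2,-12,0.2],
    [-10,8,0.1,-18,0.2],
    [-10,12,0,-25,0.2],
  ],
)

```text
t: 67.7
eef_pos: [0.6617, 0.0209, 0.2168]
ee_rot: [2.601, 1.568, 0.483]
force: [0.1, 0.3, 0.1]
width: 0.07
```

```bash
python3 - <<'E'
from h import *
info();stand();boxes();delta([.582,-.3715,.2])
E
```

```text
t 67.7 p [0.6617 0.0209 0.2168] xaxis [ 0.002  0.001 -1.   ] y [ 0.854 -0.52   0.001] z [-0.52  -0.854 -0.002] F [0.1 0.3 0.1] w 0.07 q [ 0.33  0.35 -0.06 -0.   -1.16  0.7 ]
scene knob n 18 [0.596 0.107 0.109] top [0.113 0.117]
scene  peg? 63 [0.532 0.29  0.108] ang 77.6 r 0.073
scene  peg? 36 [0.619 0.215 0.11 ] ang -2.3 r 0.103
side knob n 55 [0.58  0.123 0.113] top [0.121 0.122]
side  peg? 112 [0.572 0.219 0.11 ] ang -0.3 r 0.056
side  peg? 107 [0.482 0.167 0.109] ang -123.1 r 0.062
side  peg? 90 [0.523 0.296 0.107] ang 84.8 r 0.077
side  peg? 87 [0.438 0.235 0.107] ang 168.2 r 0.08
scene 0.64 [323 175 344 203] ctr [709.  90.] size [26. 80.] ang 66.8 top 0.306
scene 0.57 [140 242 169 280] ctr [ 552. -373.] size [82. 54.] ang 2.7 top 0.057
side 0.98 [282 126 312 148] ctr [ 549. -374.] size [78. 64.] ang 3.6 top 0.059
side 0.95 [204 210 235 251] ctr [495. 152.] size [60. 59.] ang 82.0 top 0.128
side 0.9 [169 209 198 242] ctr [590. 207.] size [59. 60.] ang 81.8 top 0.128
delta cm [ 1.56 13.99 37.49]
```

Call:
step_arm(
  deltas=[
    [0,1.2,3.2,-3,0.2],
    [0,2.5,6.7,-6,0.2],
    [0,3.9,10.4,-9,0.2],
    [0,5.3,14.1,-13,0.2],
    [0,6.7,17.8,-17,0.2],
    [0,8.1,21.5,-21,0.2],
    [0,9.5,25.2,-25,0.2],
    [0,10.9,28.9,-29,0.2],
    [0,12.3,32.6,-33,0.2],
    [0,13.5,36,-35,0.2],
  ],
)

```text
t: 68.83
eef_pos: [0.5861, -0.3575, 0.2164]
ee_rot: [1.151, 1.57, -0.358]
force: [1.9, 0.4, -0.5]
width: 0.0704
```

```bash
python3 - <<'E'
from h import *
info();boxes();delta([.582,-.3715,.125])
E
```

```text
t 68.83 p [ 0.5861 -0.3575  0.2164] xaxis [ 0.001 -0.    -1.   ] y [0.998 0.061 0.001] z [ 0.061 -0.998  0.   ] F [ 1.9  0.4 -0.5] w 0.0704 q [-0.26  0.39  0.    0.   -1.18  1.9 ]
scene 0.94 [319 174 344 206] ctr [590. 206.] size [60. 60.] ang 82.3 top 0.127
scene 0.89 [288 157 316 192] ctr [497. 152.] size [57. 60.] ang 83.9 top 0.127
scene 0.6 [139 246 170 280] ctr [ 552. -373.] size [81. 54.] ang 2.6 top 0.058
scene 0.3 [289 151 354 216] ctr [526. 211.] size [187. 192.] ang 78.9 top 0.109
side 0.88 [285 126 311 150] ctr [ 548. -372.] size [77. 61.] ang 3.6 top 0.059
side 0.88 [170 211 199 244] ctr [589. 207.] size [59. 61.] ang 82.3 top 0.128
side 0.79 [205 212 237 248] ctr [495. 152.] size [60. 60.] ang 82.1 top 0.128
delta cm [ 9.08 -0.49  1.46]
```

Call:
step_arm(
  deltas=[
    [2,-0.3,0.8,0,0.2],
    [5,-0.5,1.5,0,0.2],
    [8,-0.5,1.5,0,0.2],
    [9,-0.5,1.5,0,0.2],
    [9,-0.5,1.5,0,0.2],
    [9,-0.5,1.5,0,0.2],
    [9,-0.5,1.5,0,0.2],
    [9,-0.5,1.5,0,0.2],
    [9,-0.5,1.5,0,0.2],
    [9,-0.5,1.5,0,0.2],
  ],
)

```text
t: 69.87
eef_pos: [0.5827, -0.372, 0.1272]
ee_rot: [1.169, 1.569, -0.345]
force: [-0.7, -0.8, 0.2]
width: 0.0702
```

```bash
python3 - <<'E'
from h import *
info();f=prof(tuple(range(190,262,5)));save(f,"w30.png")
E
```

```text
t 69.87 p [ 0.5827 -0.372   0.1272] xaxis [ 0.002 -0.001 -1.   ] y [0.998 0.057 0.002] z [ 0.057 -0.998  0.001] F [-0.7 -0.8  0.2] w 0.0702 q [-0.29  0.47 -0.1   0.   -1.01  1.91]
190 [124.   3.] z 3.0; 195 [123.  -1.] z 4.0; 200 [123.  -6.] z 4.0; 205 [71.  7.] z 55.0; 210 [71.  4.] z 56.0; 215 [71. -0.] z 56.0; 220 [71. -4.] z 56.0; 225 [71. -8.] z 56.0; 230 [ 72. -12.] z 55.0; 235 [ 71. -16.] z 55.0; 240 [ 70. -19.] z 57.0; 245 [ 71. -24.] z 56.0; 250 [ 71. -28.] z 56.0; 255 [ 72. -32.] z 55.0; 260 [ 71. -36.] z 56.0;
```

View pics/w30.png

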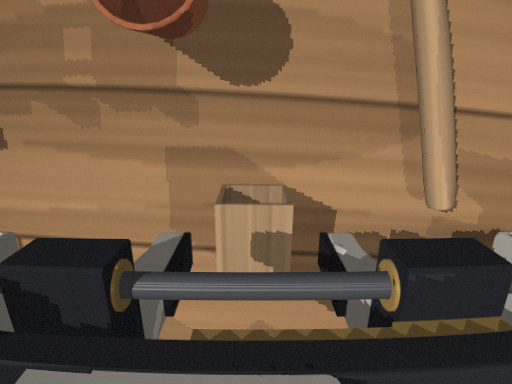

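Call:
step_arm(
  deltas=[
    [1,-0.5,0,0,0.2],
    [2,-0.9,0,0,0.2],
    [4,-0.9,0,0,0.2],
    [5.5,-0.9,0,0,0.2],
    [6.1,-0.9,0,0,0.2],
    [6.1,-0.9,0,0,0.2],
    [6.1,-0.9,0,0,0.2],
    [6.1,-0.9,0,0,0.2],
    [6.1,-0.9,0,0,0.2],
    [6.1,-0.9,0,0,0.2],
  ],
)

```text
t: 70.75
eef_pos: [0.5737, -0.3726, 0.0658]
ee_rot: [1.173, 1.569, -0.341]
force: [1.1, -0.2, 0.1]
width: 0.0702
```

```bash
python3 - <<'E'
from h import *
info();f=prof()
E
```

```text
t 70.75 p [ 0.5737 -0.3726  0.0658] xaxis [ 0.001 -0.001 -1.   ] y [0.998 0.057 0.001] z [ 0.057 -0.998  0.001] F [ 1.1 -0.2  0.1] w 0.0702 q [-0.29  0.52 -0.17  0.   -0.88  1.92]
200 [62. 14.] z 3.0; 206 [62. 10.] z 3.0; 212 [63.  5.] z 3.0; 218 [62.  1.] z 4.0; 224 [14. 17.] z 52.0; 230 [10. 15.] z 55.0; 236 [10. 11.] z 56.0; 242 [10.  8.] z 55.0; 248 [10.  5.] z 56.0; 254 [11.  0.] z 54.0; 260 [10. -3.] z 55.0; 302 [ 10. -30.] z 55.0; 306 [ 10. -32.] z 56.0; 310 [ 11. -35.] z 55.0; 314 [ 10. -38.] z 55.0;
```

Call:
step_arm(
  deltas=[
    [0,0,0,0,0.2],
    [0,0,0,0,0.3],
    [0,0,0,0,0.4],
    [0,0,0,0,0.5],
    [0,0,0,0,0.5],
    [0,0,0,0,0.5],
    [0,0,0,0,0.5],
    [0.1,0.2,0,0,0.5],
    [0.1,0.4,0,0,0.5],
    [0.1,0.6,0,0,0.5],
  ],
  squeeze=6,
)

```text
t: 71.63
eef_pos: [0.5789, -0.3722, 0.0646]
ee_rot: [-1.121, 1.57, -2.635]
force: [-3.3, 1.3, 7.1]
width: 0.056
```

Call:
step_arm(
  deltas=[
    [0,0.2,0,0,0.5],
    [0,0.4,0,0,0.5],
    [0,0.6,0,0,0.5],
    [0,0.8,0,0,0.5],
    [0,1,0,0,0.5],
    [0,1.2,0,0,0.5],
    [0,1.4,0,0,0.5],
    [0,1.6,0,0,0.5],
    [0,1.8,0,0,0.5],
    [0,1.8,0,0,0.5],
  ],
)

```text
t: 72.47
eef_pos: [0.5974, -0.3711, 0.0636]
ee_rot: [-1.064, 1.571, -2.577]
force: [-1.0, 0.3, 3.5]
width: 0.0558
```

```bash
python3 - <<'E'
from h import *
info();f=prof()
E
```

```text
t 72.47 p [ 0.5974 -0.3711  0.0636] xaxis [-0. -0. -1.] y [ 0.998  0.057 -0.   ] z [ 0.057 -0.998  0.   ] F [-1.   0.3  3.5] w 0.0558 q [-0.28  0.55 -0.12  0.   -0.9   1.91]
200 [64. 13.] z -0.0; 206 [65.  9.] z -1.0; 212 [64.  5.] z -0.0; 218 [64.  0.] z -0.0; 224 [64. -4.] z -0.0; 230 [13. 14.] z 51.0; 236 [13. 10.] z 51.0; 242 [11.  8.] z 53.0; 248 [8. 5.] z 55.0; 254 [6. 3.] z 57.0; 260 [ 6. -0.] z 58.0; 302 [ -2. -20.] z 66.0; 306 [ -3. -23.] z 66.0; 310 [ -5. -23.] z 69.0; 314 [ -5. -26.] z 68.0;
```

Same as before, at about 24°. I'll continue.

Call:
step_arm(
  deltas=[
    [0.1,0.4,0,0,0.5],
    [0.2,0.8,0,0,0.5],
    [0.4,1.2,0,0,0.5],
    [0.6,1.6,0,0,0.5],
    [0.8,2,0,0,0.5],
    [1,2.4,0,0,0.5],
    [1.3,2.8,0,0,0.5],
    [1.6,3.2,0,0,0.5],
    [1.8,3.5,0,0,0.5],
    [1.8,3.5,0,0,0.5],
  ],
)

```text
t: 73.35
eef_pos: [0.6324, -0.3688, 0.0448]
ee_rot: [-2.052, 1.57, 2.717]
force: [0.6, -0.2, 0.2]
width: 0.0557
```

```bash
python3 - <<'E'
from h import *
info();f=prof()
E
```

```text
t 73.35 p [ 0.6324 -0.3688  0.0448] xaxis [-0.001  0.    -1.   ] y [ 0.998  0.057 -0.001] z [ 0.057 -0.998 -0.   ] F [ 0.6 -0.2  0.2] w 0.0557 q [-0.26  0.61 -0.06 -0.   -0.9   1.89]
200 [45. 20.] z -0.0; 206 [46. 16.] z -1.0; 212 [46. 12.] z -1.0; 218 [46.  8.] z -1.0; 224 [46.  4.] z -1.0; 230 [46. -1.] z -1.0; 236 [20.  7.] z 25.0; 242 [16.  5.] z 29.0; 248 [11.  4.] z 34.0; 254 [8. 2.] z 37.0; 260 [4. 1.] z 41.0; 302 [-17.  -9.] z 62.0; 306 [-20.  -9.] z 65.0; 310 [-21. -11.] z 66.0; 314 [-22. -12.] z 67.0;
```

Call:
step_arm(
  deltas=[
    [0.2,0.2,0,0,0.5],
    [0.4,0.4,0,0,0.5],
    [0.5,0.5,0,0,0.5],
    [0.5,0.5,0,0,0.4],
    [0.4,0.5,0,0,0.3],
    [0,0.5,0,0,0.2],
    [-0.5,0.5,0,0,0.2],
    [-1.5,0.5,0,0,0.2],
    [-4,0.5,0,0,0.2],
    [-8,-2,0,0,0.2],
  ],
)

```text
t: 74.23
eef_pos: [0.6159, -0.3692, 0.1194]
ee_rot: [-1.909, 1.567, 2.862]
force: [0.2, 0.3, 0.4]
width: 0.0703
```

```bash
python3 - <<'E'
from h import *
info();f=prof(tuple(range(160,262,6)));save(f,"w31.png")
E
```

```text
t 74.23 p [ 0.6159 -0.3692  0.1194] xaxis [-0.003  0.001 -1.   ] y [ 0.998  0.058 -0.003] z [ 0.058 -0.998 -0.001] F [0.2 0.3 0.4] w 0.0703 q [-0.27  0.52 -0.03 -0.   -1.03  1.9 ]
160 [127.  31.] z 3.0; 166 [104.  31.] z 26.0; 172 [85. 31.] z 46.0; 178 [68. 31.] z 63.0; 184 [54. 31.] z 76.0; 190 [55. 27.] z 75.0; 196 [55. 23.] z 76.0; 202 [56. 19.] z 75.0; 208 [55. 15.] z 75.0; 214 [55. 12.] z 76.0; 220 [55.  7.] z 75.0; 226 [55.  3.] z 75.0; 232 [56. -1.] z 75.0; 238 [55. -5.] z 75.0; 244 [ 56. -10.] z 74.0; 250 [ 56. -14.] z 74.0; 256 [ 55. -18.] z 75.0;
```

View pics/w31.png

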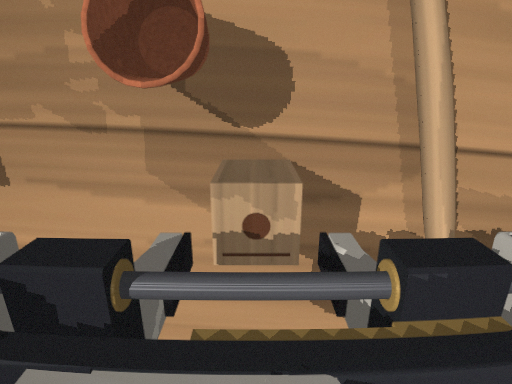

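Call:
step_arm(
  deltas=[
    [2,0.3,0,0,0.2],
    [4,0.3,0,0,0.2],
    [6,0.3,0,0,0.2],
    [6.2,0.3,0,0,0.2],
    [6.2,0.3,0,0,0.2],
    [6.2,0.3,0,0,0.2],
    [6.2,0.3,0,0,0.4],
    [6.2,0.3,0,0,0.5],
    [6.2,0.3,0,0,0.5],
    [6.2,0.3,0,0,0.5],
  ],
  squeeze=10,
)

```text
t: 75.12
eef_pos: [0.6186, -0.3701, 0.0604]
ee_rot: [1.118, 1.569, -0.396]
force: [-0.2, 0.2, 4.0]
width: 0.0558
```

```bash
python3 - <<'E'
from h import *
info();f=prof(tuple(range(226,262,6))+(302,308,314));delta([.4425,.2306,.1])
E
```

```text
t 75.12 p [ 0.6186 -0.3701  0.0604] xaxis [ 0.002 -0.001 -1.   ] y [0.998 0.057 0.001] z [ 0.057 -0.998  0.001] F [-0.2  0.2  4. ] w 0.0558 q [-0.27  0.57 -0.08  0.   -0.91  1.9 ]
226 [-15.  28.] z 76.0; 232 [-14.  24.] z 75.0; 238 [-14.  22.] z 75.0; 244 [-14.  18.] z 74.0; 250 [-15.  16.] z 75.0; 256 [-14.  13.] z 74.0; 302 [-15. -11.] z 75.0; 308 [-15. -14.] z 76.0; 314 [-15. -18.] z 76.0; 
delta cm [ -4.03 -14.16 -60.97]
```

Call:
step_arm(
  deltas=[
    [-2,0,0,0,0.5],
    [-5,0,0,0,0.5],
    [-8,0,0,0,0.5],
    [-11,0,-1,0,0.5],
    [-14,-0.5,-3,0,0.5],
    [-16,-1.2,-6,0,0.5],
    [-16,-2.1,-9.5,0,0.5],
    [-16,-3,-13,0,0.5],
    [-16,-3.9,-16.5,0,0.5],
    [-16,-4.8,-20,0,0.5],
  ],
)

```text
t: 76.0
eef_pos: [0.5578, -0.1716, 0.2192]
ee_rot: [2.389, 1.57, 0.874]
force: [1.3, 0.4, -0.8]
width: 0.0561
```

Call:
step_arm(
  deltas=[
    [0,-0.8,-3.5,0,0.5],
    [0,-1.6,-7,2,0.5],
    [0,-2.4,-10.5,4,0.5],
    [0,-3.2,-14,6,0.5],
    [0,-4,-17.5,8,0.5],
    [0,-4.8,-21,10,0.5],
    [0,-5.6,-24.5,12,0.5],
    [0,-6.5,-28,12,0.5],
    [0,-7.4,-31.5,12,0.5],
    [0,-8.2,-35,12,0.5],
  ],
)

```text
t: 76.83
eef_pos: [0.4559, 0.1733, 0.2194]
ee_rot: [2.756, 1.57, 1.032]
force: [2.0, -1.0, -0.4]
width: 0.0557
```

```bash
python3 - <<'E'
from h import *
info();delta([.4425,.2306,.22]);stand()
E
```

```text
t 76.83 p [0.4559 0.1733 0.2194] xaxis [ 0.     0.001 -1.   ] y [ 0.988 -0.152  0.   ] z [-0.152 -0.988 -0.001] F [ 2.  -1.  -0.4] w 0.0557 q [ 0.77  0.07 -0.43 -0.   -1.08  0.65]
delta cm [-0.05 -2.2  -5.46]
scene knob n 87 [0.596 0.112 0.116] top [0.121 0.122]
scene  peg? 38 [0.451 0.231 0.106] ang 170.0 r 0.067
scene  peg? 62 [0.532 0.29  0.108] ang 77.5 r 0.073
scene  peg? 103 [0.513 0.143 0.11 ] ang -92.0 r 0.076
scene  peg? 102 [0.604 0.194 0.109] ang -15.9 r 0.092
side  peg? 94 [0.575 0.224 0.109] ang 4.9 r 0.059
side  peg? 92 [0.523 0.296 0.107] ang 84.7 r 0.077
side  peg? 86 [0.438 0.235 0.108] ang 168.5 r 0.08
```

Call:
step_arm(
  deltas=[
    [0,-1,-2.5,0,0.5],
    [0,-2.2,-5.5,0,0.5],
    [0,-2.2,-5.5,0,0.5],
    [0,-2.2,-5.5,0,0.5],
    [1,-2.2,-5.5,0,0.5],
    [2,-2.2,-5.5,0,0.5],
    [3,-2.2,-5.5,0,0.5],
    [4,-2.2,-5.5,0,0.5],
    [4,-2.2,-5.5,0,0.5],
    [4,-2.2,-5.5,0,0.5],
  ],
)

```text
t: 77.77
eef_pos: [0.4435, 0.2287, 0.1782]
ee_rot: [-0.529, 1.569, -2.253]
force: [0.8, -0.1, 0.5]
width: 0.0557
```

```bash
python3 - <<'E'
from h import *
info();delta([.4425,.2306,.1104])
E
```

```text
t 77.77 p [0.4435 0.2287 0.1782] xaxis [-0.001 -0.002 -1.   ] y [ 0.988 -0.153 -0.001] z [-0.153 -0.988  0.002] F [ 0.8 -0.1  0.5] w 0.0557 q [ 0.87  0.13 -0.46  0.   -0.99  0.55]
delta cm [ 6.78 -0.12 -0.18]
```

Call:
step_arm(
  deltas=[
    [0.5,-0.1,-0.1,0,0.5],
    [1.2,-0.1,-0.2,0,0.5],
    [2,-0.1,-0.2,0,0.5],
    [2.8,-0.1,-0.2,0,0.5],
    [3.6,-0.1,-0.2,0,0.5],
    [4.4,-0.1,-0.2,0,0.5],
    [5.2,-0.1,-0.2,0,0.5],
    [5.8,-0.1,-0.2,0,0.5],
    [6.2,-0.1,-0.2,0,0.5],
    [6.2,-0.1,-0.2,0,0.5],
  ],
)

```text
t: 78.6
eef_pos: [0.4426, 0.2313, 0.1161]
ee_rot: [-0.631, 1.569, -2.354]
force: [-0.7, -0.4, 0.0]
width: 0.0558
```

```bash
python3 - <<'E'
from h import *
info()
E
```

```text
t 78.6 p [0.4426 0.2313 0.1161] xaxis [-0.001 -0.001 -1.   ] y [ 0.988 -0.152 -0.001] z [-0.152 -0.988  0.001] F [-0.7 -0.4  0. ] w 0.0558 q [ 0.88  0.2  -0.54 -0.   -0.84  0.54]
```

Call:
step_arm(
  deltas=[
    [0.05,0,0,0,0.5],
    [0.1,0,0,0,0.5],
    [0.15,0,0,0,0.5],
    [0.2,0,0,0,0.5],
    [0.25,0,0,0,0.5],
    [0.3,0,0,0,0.5],
    [0.35,0,0,0,0.5],
    [0.4,0,0,0,0.5],
    [0.4,0,0,0,0.5],
    [0.4,0,0,0,0.5],
  ],
)

```text
t: 79.43
eef_pos: [0.443, 0.2317, 0.1131]
ee_rot: [-0.348, 1.571, -2.071]
force: [-0.4, -0.3, -0.7]
width: 0.0558
```

Call:
step_arm(
  deltas=[
    [0.01,0,0,0,0.5],
    [0.03,0,0,0,0.5],
    [0.05,0,0,0,0.5],
    [0.06,0,0,0,0.5],
    [0.08,0,0,0,0.5],
    [0.1,0,0,0,0.5],
    [0.11,0,0,0,0.5],
    [0.12,0,0,0,0.5],
    [0.12,0,0,0,0.5],
    [0.12,0,0,0,0.5],
  ],
)

```text
t: 80.27
eef_pos: [0.443, 0.2317, 0.1119]
ee_rot: [-0.504, 1.571, -2.228]
force: [-0.5, 0.4, -0.0]
width: 0.0561
```

Call:
step_arm(
  deltas=[
    [0.02,0,0,0,0.5],
    [0.04,0,0,0,0.5],
    [0.06,0,0,0,0.5],
    [0.08,0,0,0,0.5],
    [0.1,0,0,0,0.5],
    [0.11,0,0,0,0.5],
    [0.12,0,0,0,0.5],
    [0.13,0,0,0,0.5],
    [0.13,0,0,0,0.5],
    [0.13,0,0,0,0.5],
  ],
)

```text
t: 81.1
eef_pos: [0.4429, 0.2317, 0.1106]
ee_rot: [-0.783, 1.571, -2.507]
force: [-0.6, 0.2, -1.4]
width: 0.0558
```

Call:
step_arm(
  deltas=[
    [0.01,0,0,0,0.5],
    [0.02,0,0,0,0.5],
    [0.03,0,0,0,0.5],
    [0.04,0,0,0,0.5],
    [0.05,0,0,0,0.5],
    [0.06,0,0,0,0.5],
    [0.07,0,0,0,0.5],
    [0.07,0,0,0,0.5],
    [0.07,0,0,0,0.5],
    [0.07,0,0,0,0.5],
  ],
)

```text
t: 81.93
eef_pos: [0.443, 0.2317, 0.1104]
ee_rot: [2.285, 1.571, 0.561]
force: [-2.5, -0.7, 5.3]
width: 0.0558
```

Contact at 5 N. I'll release and back off upwards.

Call:
step_arm(
  deltas=[
    [-0.04,0,0,0,0.5],
    [-0.06,0,0,0,0.5],
    [-0.06,0,0,0,0.45],
    [-0.06,0,0,0,0.35],
    [-0.06,0,0,0,0.26],
    [-0.06,0,0,0,0.26],
    [-0.06,0,0,0,0.26],
    [-2,0,0,0,0.26],
    [-5,0,0,0,0.26],
    [-8,0,0,0,0.26],
  ],
)

```text
t: 82.77
eef_pos: [0.4425, 0.2311, 0.1902]
ee_rot: [-0.546, 1.568, -2.269]
force: [0.8, 1.0, 1.2]
width: 0.0648
```

```bash
python3 - <<'E'
from h import *
info();f=prof(tuple(range(160,262,12)));save(f,"w33.png")
r=np.radians(306.2);k=C0+.125*np.array([np.cos(r),np.sin(r)]);print(k);delta([*k,.210])
E
```

```text
t 82.77 p [0.4425 0.2311 0.1902] xaxis [-0.002 -0.002 -1.   ] y [ 0.988 -0.152 -0.001] z [-0.152 -0.988  0.002] F [0.8 1.  1.2] w 0.0648 q [ 0.88  0.11 -0.44 -0.   -1.02  0.54]
160 [138.  24.] z 60.0; 172 [92. 25.] z 105.0; 184 [71. 21.] z 126.0; 196 [72. 13.] z 125.0; 208 [71.  5.] z 126.0; 220 [71. -4.] z 126.0; 232 [ 72. -14.] z 125.0; 244 [ 71. -23.] z 126.0; 256 [185. -94.] z 12.0; 
[0.58982571 0.11812996]
delta cm [-1.25 16.03  9.19]
```

View pics/w33.png

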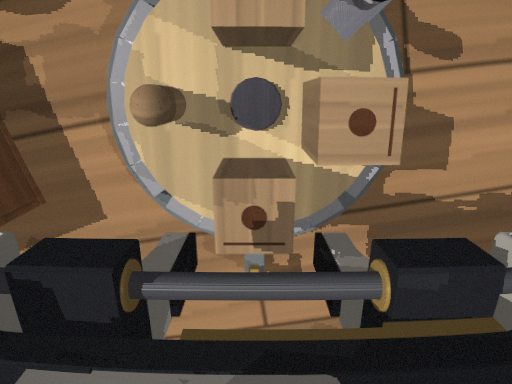

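All three boxes are seated. Last turn: the knob goes from 306° to 36°.

Call:
step_arm(
  deltas=[
    [-1.3,1,0.5,5,0.3],
    [-1.3,3,1.7,10,0.4],
    [-1.3,5.5,3.1,15,0.5],
    [-1.3,8,4.6,20,0.5],
    [-1.3,11,6.3,25,0.5],
    [-1.3,14,8,30,0.5],
    [-1.3,16,9.2,35,0.5],
    [-1.3,16,9.2,40,0.5],
    [-1.3,16,9.2,45,0.5],
    [-1.3,16,9.2,45,0.5],
  ],
)

```text
t: 83.65
eef_pos: [0.5873, 0.1158, 0.2023]
ee_rot: [-0.184, 1.57, -2.698]
force: [0.2, 0.4, -1.1]
width: 0.0441
```

```bash
python3 - <<'E'
from h import *
info();delta([.5898,.1181,.101]);stand()
f,W=wristcloud();save(f,"w34.png")
E
```

```text
t 83.65 p [0.5873 0.1158 0.2023] xaxis [-0.001 -0.    -1.   ] y [ 0.587 -0.81  -0.   ] z [-0.81  -0.587  0.001] F [ 0.2  0.4 -1.1] w 0.0441 q [ 0.52  0.26 -0.22 -0.   -1.09  0.11]
delta cm [10.13 -0.04 -0.34]
scene knob n 87 [0.595 0.113 0.116] top [0.12  0.122]
scene  peg? 46 [0.525 0.156 0.108] ang -82.3 r 0.064
scene  peg? 100 [0.608 0.195 0.11 ] ang -14.9 r 0.095
side knob n 56 [0.581 0.124 0.116] top [0.122 0.123]
side  peg? 111 [0.572 0.219 0.109] ang -0.2 r 0.056
side  peg? 105 [0.481 0.166 0.109] ang -123.7 r 0.063
side  peg? 90 [0.523 0.296 0.108] ang 84.7 r 0.077
side  peg? 112 [0.427 0.247 0.109] ang 162.6 r 0.093
```

View pics/w34.png

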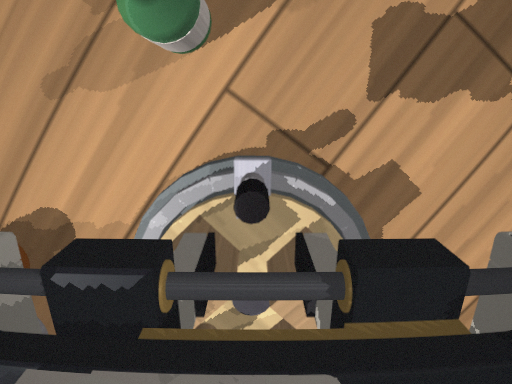

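Call:
step_arm(
  deltas=[
    [3,0,-0.2,0,0.5],
    [6,0,-0.3,0,0.5],
    [8.5,0,-0.3,0,0.5],
    [10.1,0,-0.3,0,0.5],
    [10.1,0,-0.3,0,0.5],
    [10.1,0,-0.3,0,0.65],
    [10.1,0,-0.3,0,0.75],
    [10.1,0,-0.3,0,0.75],
    [10.1,0,-0.3,0,0.75],
    [10.1,0,-0.3,0,0.75],
  ],
  squeeze=35,
)

```text
t: 84.63
eef_pos: [0.5899, 0.1183, 0.1036]
ee_rot: [2.85, 1.569, 0.341]
force: [-2.9, -0.7, 5.5]
width: 0.0274
```

Call:
step_arm(
  deltas=[
    [-0.2,0,0,0,0.75],
    [-0.5,0,0,0,0.75],
    [-0.8,0,0,0,0.75],
    [-1.1,0,0,0,0.75],
    [-1.4,0,0,0,0.75],
    [-1.4,0,0,0,0.75],
    [-1.4,0,0,0,0.75],
    [-1.4,0,-0.2,-1,0.75],
    [-1.4,0,-0.6,-3,0.75],
    [-1.4,0,-1.1,-5,0.75],
  ],
)

```text
t: 85.47
eef_pos: [0.5981, 0.1248, 0.1156]
ee_rot: [-0.871, 1.57, 2.993]
force: [-0.7, -0.1, -8.1]
width: 0.0276
```

```bash
python3 - <<'E'
from h import *
info();d=get_state()["eef_pos"][:2]-C0;a=np.degrees(np.arctan2(d[1],d[0]))+360;print(a,np.hypot(*d))
arc(311.2,[313,316,319,323,327,331,335,339,343,347])
E
```

```text
t 85.47 p [0.5981 0.1248 0.1156] xaxis [-0.001  0.    -1.   ] y [ 0.661 -0.751 -0.001] z [-0.751 -0.661  0.001] F [-0.7 -0.1 -8.1] w 0.0276 q [ 0.52  0.36 -0.3  -0.   -0.91  0.2 ]
311.0606908972437 0.12491817990182187
313 [0, np.float64(0.0), np.float64(-0.4), -2.0]
316 [0, np.float64(-0.0), np.float64(-1.1), -5.0]
319 [0, np.float64(-0.1), np.float64(-1.7), -8.0]
323 [0, np.float64(-0.2), np.float64(-2.6), -12.0]
327 [0, np.float64(-0.5), np.float64(-3.4), -16.0]
331 [0, np.float64(-0.7), np.float64(-4.3), -20.0]
335 [0, np.float64(-1.0), np.float64(-5.1), -24.0]
339 [0, np.float64(-1.4), np.float64(-5.9), -28.0]
343 [0, np.float64(-1.8), np.float64(-6.6), -32.0]
347 [0, np.float64(-2.3), np.float64(-7.3), -36.0]
```

Call:
step_arm(
  deltas=[
    [0,0,-0.4,-2,0.75],
    [0,0,-1.1,-5,0.75],
    [0,-0.1,-1.7,-8,0.75],
    [0,-0.2,-2.6,-12,0.75],
    [0,-0.5,-3.4,-16,0.75],
    [0,-0.7,-4.3,-20,0.75],
    [0,-1,-5.1,-24,0.75],
    [0,-1.4,-5.9,-28,0.75],
    [0,-1.8,-6.6,-32,0.75],
    [0,-2.3,-7.3,-36,0.75],
  ],
)

```text
t: 86.3
eef_pos: [0.6378, 0.1908, 0.1151]
ee_rot: [-1.389, 1.569, 3.105]
force: [0.4, 0.2, -7.2]
width: 0.0275
```

```bash
python3 - <<'E'
from h import *
info();d=get_state()["eef_pos"][:2]-C0;a=np.degrees(np.arctan2(d[1],d[0]))+360;print(a,np.hypot(*d))
arc(347,[350,354,358,362,366,370,374,378,382,385])
E
```

```text
t 86.3 p [0.6378 0.1908 0.1151] xaxis [-0.002  0.    -1.   ] y [ 0.976 -0.217 -0.002] z [-0.217 -0.976  0.   ] F [ 0.4  0.2 -7.2] w 0.0275 q [ 0.58  0.44 -0.17 -0.   -0.96  0.77]
346.9405388859519 0.12499405500944233
350 [0, np.float64(-0.0), np.float64(-0.7), -3]
354 [0, np.float64(-0.1), np.float64(-1.5), -7]
358 [0, np.float64(-0.2), np.float64(-2.4), -11]
362 [0, np.float64(-0.4), np.float64(-3.3), -15]
366 [0, np.float64(-0.6), np.float64(-4.1), -19]
370 [0, np.float64(-1.0), np.float64(-4.9), -23]
374 [0, np.float64(-1.3), np.float64(-5.7), -27]
378 [0, np.float64(-1.7), np.float64(-6.5), -31]
382 [0, np.float64(-2.2), np.float64(-7.2), -35]
385 [0, np.float64(-2.6), np.float64(-7.7), -38]
```

Call:
step_arm(
  deltas=[
    [0,0,-0.7,-3,0.75],
    [0,-0.1,-1.5,-7,0.75],
    [0,-0.2,-2.4,-11,0.75],
    [0,-0.4,-3.3,-15,0.75],
    [0,-0.6,-4.1,-19,0.75],
    [0,-1,-4.9,-23,0.75],
    [0,-1.3,-5.7,-27,0.75],
    [0,-1.7,-6.5,-31,0.75],
    [0,-2.2,-7.2,-35,0.75],
    [0,-2.6,-7.7,-38,0.75],
  ],
)

```text
t: 87.13
eef_pos: [0.6292, 0.272, 0.1151]
ee_rot: [-2.098, 1.57, 3.06]
force: [1.8, 1.8, -7.2]
width: 0.0275
```

Call:
step_arm(
  deltas=[
    [0,0,0,0,0.65],
    [0,0,0,0,0.58],
    [0,0,0,0,0.58],
    [0,0,-0.2,-2,0.58],
    [0,0,-0.5,-4,0.58],
    [0,0,-0.8,-5,0.58],
    [0,0,-1.1,-6,0.58],
    [0,-0.1,-1.4,-7,0.58],
    [0,-0.1,-1.6,-8,0.58],
    [0,-0.1,-1.8,-9,0.58],
  ],
)

```text
t: 87.97
eef_pos: [0.6222, 0.2862, 0.1167]
ee_rot: [0.671, 1.569, -0.302]
force: [2.7, -3.8, 0.1]
width: 0.0369
```

Call:
step_arm(
  deltas=[
    [0,0,-0.15,0,0.58],
    [0,0,-0.3,0,0.58],
    [0,0,-0.45,0,0.58],
    [0,-0.1,-0.6,0,0.58],
    [0,-0.1,-0.75,0,0.58],
    [0,-0.1,-0.9,0,0.58],
    [0,-0.1,-1.0,0,0.58],
    [0,-0.1,-1.1,0,0.58],
    [0,-0.1,-1.1,0,0.58],
    [0,-0.1,-1.1,0,0.58],
  ],
)

```text
t: 88.8
eef_pos: [0.614, 0.2955, 0.1159]
ee_rot: [-2.014, 1.571, -2.987]
force: [-1.0, -0.0, 0.6]
width: 0.0368
```

```bash
python3 - <<'E'
from h import *
info();d=get_state()["eef_pos"][:2]-C0;a=np.degrees(np.arctan2(d[1],d[0]))+360;print(a,np.hypot(*d))
stand()
E
```

```text
t 88.8 p [0.614  0.2955 0.1159] xaxis [-0. -0. -1.] y [ 0.826  0.563 -0.   ] z [ 0.563 -0.826 -0.   ] F [-1.  -0.   0.6] w 0.0368 q [ 0.73  0.46 -0.13 -0.   -0.98  1.43]
397.973239408233 0.12430968186557138
scene knob n 5 [0.607 0.315 0.142] top [0.143 0.143]
scene  peg? 63 [0.446 0.228 0.107] ang 172.7 r 0.071
scene  peg? 72 [0.536 0.269 0.109] ang 68.6 r 0.054
scene  peg? 102 [0.52  0.133 0.109] ang -87.3 r 0.086
scene  peg? 105 [0.598 0.187 0.109] ang -21.0 r 0.088
side knob n 2 [0.619 0.278 0.124] top [0.124 0.124]
side  peg? 101 [0.561 0.211 0.109] ang -10.2 r 0.046
side  peg? 113 [0.489 0.159 0.11 ] ang -114.5 r 0.066
side  peg? 86 [0.438 0.234 0.108] ang 169.0 r 0.08
side  peg? 107 [0.508 0.305 0.109] ang 95.3 r 0.086
```

Nudge test, to check that the stage holds.

Call:
step_arm(
  deltas=[
    [0,0,-0.1,0,0.58],
    [0,0,-0.15,0,0.58],
    [0,0,-0.2,0,0.58],
    [0,0,-0.25,0,0.58],
    [0,0,-0.3,0,0.58],
    [0,0,-0.35,0,0.58],
    [0,0,-0.35,0,0.58],
    [0,0,-0.35,0,0.58],
    [0,0,-0.35,0,0.58],
    [0,0,-0.35,0,0.58],
  ],
)

```text
t: 89.73
eef_pos: [0.6133, 0.2965, 0.1159]
ee_rot: [-0.199, 1.569, -1.172]
force: [7.1, -6.7, -1.6]
width: 0.0368
```

Call:
step_arm(
  deltas=[
    [0,0,0.3,0,0.58],
    [0,0,0.35,0,0.55],
    [0,0,0.35,0,0.5],
    [-3,0,0.35,0,0.5],
    [-6,0,0.35,0,0.5],
    [-9,0,0.35,0,0.5],
    [-12,0,0.4,0,0.2],
    [-15,0,5,0,0.2],
    [-15,0,9,0,0.2],
    [-15,0,13,0,0.2],
  ],
)

```text
t: 90.57
eef_pos: [0.6818, 0.1984, 0.2695]
ee_rot: [1.5, 1.565, 0.53]
force: [1.1, 1.0, -0.9]
width: 0.0647
```

Call:
step_arm(
  deltas=[
    [0,0,3,0,0.2],
    [0,0,7,0,0.2],
    [0,0,11,0,0.2],
    [0,0,15,0,0.2],
    [0,0,19,0,0.2],
    [0,0,23,0,0.2],
    [0,0,27,0,0.2],
    [0,0,30,0,0.2],
    [0,0,30,0,0.2],
    [0,0,30,0,0.2],
  ],
)

```text
t: 91.4
eef_pos: [0.85, -0.0522, 0.2637]
ee_rot: [-2.271, 1.569, 3.037]
force: [0.0, -0.5, -0.3]
width: 0.0704
```

```bash
python3 - <<'E'
from h import *
info();stand();boxes()
a=grab_frame("scene");b=grab_frame("side");save(a,"fs.png")
z=lambda f,s:cv2.resize(f["pixels"][s],(400,380),interpolation=cv2.INTER_CUBIC)
cv2.imwrite("pics/final.png",np.hstack([z(a,np.s_[110:250,250:400]),z(b,np.s_[190:320,130:270])])[:,:,::-1])
E
```

```text
t 91.4 p [ 0.85   -0.0522  0.2637] xaxis [-0.002  0.    -1.   ] y [ 0.828  0.561 -0.002] z [ 0.561 -0.828 -0.001] F [ 0.  -0.5 -0.3] w 0.0704 q [ 0.17  0.66  0.56 -0.   -1.47  2.  ]
scene knob n 32 [0.627 0.285 0.099] top [0.111 0.119]
scene  peg? 31 [0.499 0.118 0.109] ang -99.5 r 0.103
side knob n 70 [0.606 0.297 0.116] top [0.12  0.122]
side  peg? 112 [0.566 0.212 0.109] ang -8.0 r 0.05
side  peg? 114 [0.488 0.158 0.109] ang -114.7 r 0.068
side  peg? 17 [0.619 0.303 0.113] ang 39.4 r 0.133
side  peg? 89 [0.438 0.235 0.107] ang 168.8 r 0.08
side  peg? 107 [0.508 0.305 0.109] ang 95.5 r 0.086
scene 0.57 [290 163 300 189] ctr [830. -94.] size [ 1. 18.] ang 67.0 top 0.619
side 0.93 [206 210 234 240] ctr [502. 144.] size [59. 61.] ang 81.9 top 0.128
side 0.92 [172 207 202 247] ctr [575. 221.] size [ 73. 116.] ang 16.2 top 0.128
side 0.77 [162 238 195 273] ctr [526. 294.] size [56. 59.] ang 81.1 top 0.127
```

View pics/final.png

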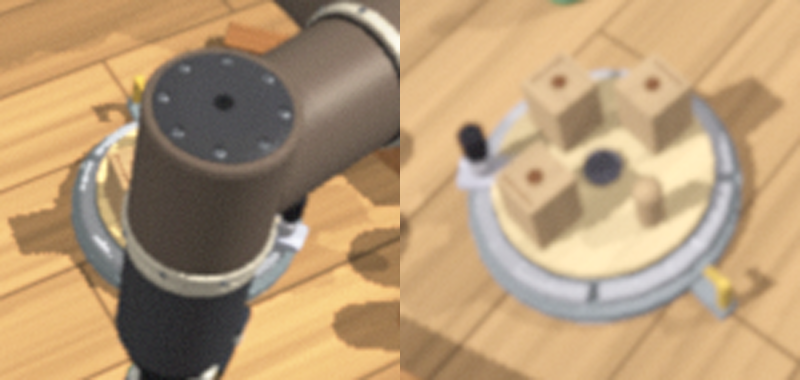

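View pics/fs.png

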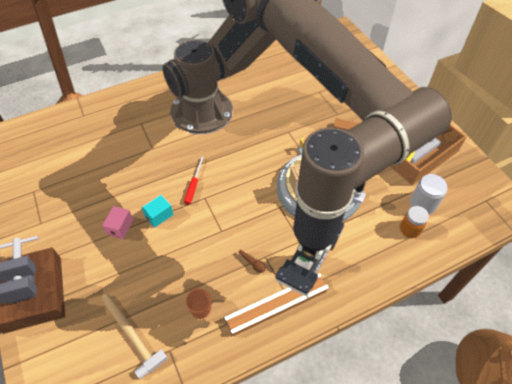

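The side view shows three boxes upright on pegs with the bare peg at the pointer (650,200), the knob home at 0.121, and no pale boxes left on the bench. The arm is clear, so I'll hand in.

```bash
python3 - <<'E'
from h import *
print(job_done())
E
```

```text
the job is handed in; nothing more can be done
None
```

The job is handed in at about 92 s of the 210 s allowed, with all three pale boxes mouth-down over pegs, the stage locked, and the empty peg at the pointer. No verdict was reported.

- **Method:** I turned the stage until the plunger locked. The tool can only point straight down, so I tipped each box over its mouth edge on the bench and regripped it upright. Each box then went onto the peg at the pointer while the stage was locked, and after each one I pulled the plunger and turned the stage +90° to the next hole.
- **Final checks:** The knob top is at 0.121 m (0.131 m when riding on the ring), and a nudge on the knob met about 10 N. In the side view the three box tops are at 0.127–0.128 m and no pale boxes remain on the bench. Nothing was touching the robot.
- **Set-down force:** The first box showed 14.7 N of contact on the deck before I eased off; the other two showed about 5–6 N. The limit is 30 N.
- **Box off-centre:** The second box shifted about 10 mm on its peg during the second turn. It stayed upright over the peg.
- **First box let fall on the bench:** It was let fall back onto the bench twice while I worked out how to tip it.
- **Poor last view:** In the last scene picture the arm hid most of the stand, so the final box checks rest on the side camera.

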